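# Stow the remotes in the sliding caddy and move it on one stop

## Task

Tidy the coffee table: with the sliding caddy still at its first stop, lay every remote control face up in the caddy, flat on the floor of a lane of its own with its lamp end towards the white dot at the lane's far end, and draw the red-handled locking pin out of its bore and hang it upright by its collar in the forked notch beside it. Once all that is done, push the caddy along its rail to the next stop, so that it clicks in at the teal mark and not beyond, and let go of everything. Leave the other things on the table where they are.

Things in the scene. Friction and masses are not known exactly. Their poses are not given: they have to be found in the camera images.
- caddy (a joint): travel of the caddy along the rail in m, towards the rail's +y: 0 at the first stop (white mark, start), 0.110 at the next stop (teal mark), 0.220 at the last stop (yellow mark). A spring detent clicks at each stop and takes about 6 N to leave
- caddy_floor (a point): centre of the caddy's tray floor, 46 mm above the table; x across the rail (away from the robot), y along it, z up. Wooden tray 146 (x) by 310 mm (y) with four teal lanes side by side, centred at y = -114, -38, 38 and 114 mm, each 134 long (x) by 70 mm wide, a white dot at its far (+x) end; ribs and rim stand 8 mm above the floor. A red pointer in the middle of its front shows the stop
- tab_right (a point): middle of the top edge of the aluminium push tab at the caddy's -y end: an upright plate 70 mm (x) by 12 mm (y), its top 96 mm above the table and 50 mm above the tray floor; push it or pinch it from above. Clear of the tray's end by 25 mm
- tab_left (a point): the same for the equal tab at the caddy's +y end
- bore (a point): centre of the mouth of the locking bore in the aluminium lug at the front of the caddy, on the lug's top face, 46 mm above the table; moves with the caddy. Bore 15 mm wide, through the lug and into the fixed steel block below
- pin: steel locking pin 90 mm long, upright in the bore at the start, holding the caddy: shank 12 mm thick and 42 mm long below a collar 34 mm wide and 6 mm thick, then a red grip cylinder 24 mm thick and 42 mm long on top. Origin at the lower end, z up along the pin
- pin_grip (a point): middle of the pin's red grip, 70 mm above the pin's lower end
- pin_collar (a point): centre of the underside of the pin's collar, 42 mm above the pin's lower end; it rests on the lug at the start
- notch (a point): parking notch: a dark steel fork on the rail board, 90 mm from the bore at the start, towards the rail's -y. The point is the pin's place between the prongs, on their top face, 52 mm above the table. Slot 19 mm wide, open above, below and towards -x, closed 10 mm beyond the point on +x; prongs reach 30 mm to -x. The pin hangs with its shank in the slot, collar on the prongs; axes as the rail
- stop2 (a point): the next stop (teal mark): where the tray's centre is, seen from above, when the caddy stands there; on the rail board's top face 18 mm above the table, axes as the rail (y along it)
- remote_black: remote control, black plastic block 125 x 40 x 26 mm with nine small square keys near its back end, a round pad, and a round coloured lamp near its front end, lying on the table face up at the start; origin at the centre of its underside, x along its length, z up through its top. May be absent.
- remote_white: remote control, white plastic block 125 x 40 x 26 mm with nine small square keys near its back end, a round pad, and a round coloured lamp near its front end, lying on the table face up at the start; origin at the centre of its underside, x along its length, z up through its top. May be absent.
- remote_grey: remote control, grey plastic block 125 x 40 x 26 mm with nine small square keys near its back end, a round pad, and a round coloured lamp near its front end, lying on the table face up at the start; origin at the centre of its underside, x along its length, z up through its top. May be absent.
- remote_blue: remote control, blue plastic block 125 x 40 x 26 mm with nine small square keys near its back end, a round pad, and a round coloured lamp near its front end, lying on the table face up at the start; origin at the centre of its underside, x along its length, z up through its top. May be absent.
- lamp_black (a point): the round coloured lamp at the front (+x) end of the black remote's top, 47 mm from its middle and 26 mm above its underside
- lamp_white (a point): the round coloured lamp at the front (+x) end of the white remote's top, 47 mm from its middle and 26 mm above its underside
- lamp_grey (a point): the round coloured lamp at the front (+x) end of the grey remote's top, 47 mm from its middle and 26 mm above its underside
- lamp_blue (a point): the round coloured lamp at the front (+x) end of the blue remote's top, 47 mm from its middle and 26 mm above its underside
- mug: blue mug 80 mm wide and 90 mm tall, origin under its centre; not to be disturbed
- lotion: white bottle 60 mm wide and 150 mm tall behind the rail, origin under its centre; not to be disturbed
- specs_case: brown spectacles case 155 x 60 x 38 mm, origin under its centre; not to be disturbed
- scratcher: flat wooden back scratcher 380 mm long and 8 mm thick behind the rail, along y, origin near its middle; not to be disturbed
- candle: amber glass candle jar 72 mm wide and 80 mm tall, origin under its centre; not to be disturbed
Not all that is in view belongs to the job. Several things look just like the remote_blue: the one meant starts farthest to the robot's left. What is shaped like the remote_black but orange is not meant.

How it is judged:
By the outcome, as a careful person would: the job done as asked, in the order asked, and still so for the second after the job is handed in, with the robot touching nothing.
Of remote_black, remote_white, remote_grey, remote_blue only 3 to 4 are there at a start; the rules pass over those that are not, and their reading is None.
At some moment in a run one of remote_black, remote_white, remote_grey, remote_blue may be knocked a few centimetres aside while the robot is not near it.
It also fails if it takes over 208 s, if anything falls off the work surface, if the arm or the gripper's body presses on something with over 40 N, if the wrist force passes 120 N, or if a joint passes its speed limit or range.

## Robot

A 6-joint arm with a two-finger parallel gripper is mounted at the origin on the work surface. World frame = base frame: x ahead of the robot, y to its left, z up, the work surface at z = 0. Lengths are in m, angles in degrees, forces in N, time in s.
With the tool pointing down it reaches from about 0.4 to 0.825 m from the base axis. Payload 7 kg.
Tool frame: the origin (TCP) lies between the finger pads; the fingertips stand 19 mm ahead of it and the grasp point (between the pads) is the TCP; y points along the fingers, x is the direction in which the jaws open and shut, and the axes are right-handed (so a half turn about y gives the same grasp; the last joint's range is limited). The gripper opens to 88 mm and grips with 3 to 60 N. Pads are 19 mm wide; open, the fingers measure 130 mm over their backs; the gripper's body (78 mm by 193 mm) begins 47 mm behind the grasp point.
Start: joints at [80.048, 20.546, 0.682, 0, -70.136, -16.507], TCP at [0.301, 0.604, 0.219] pointing down, gripper open.
Joint ranges: [-176.03, 176.03], [-82.01, 121.73], [-58.28, 71.71], [-173.87, 95.51], [-174.79, -0.11], [-173.66, 173.66]. Speed limits (degrees/s): [136.94, 136.94, 172.46, 180, 180, 180].

## Interface

Orientations are given as [roll, pitch, yaw] about the fixed x, y, z axes, in that order (R = Rz(yaw) Ry(pitch) Rx(roll)).
In Python, from plant import r gives the robot as it stands. The module is installed in compiled form; this text tells all that it offers.
- The arm moves only by the tool jog_arm, never from a script. Its argument "steps" is a list of rows, each a list of 5 numbers: the closure, from 0 (fully open) to 1 (shut), then the shift along the tool's x, y, z in m, then the turn about the tool's y in degrees. In form: [[jaw, x, y, z, turn], ...]. A call has 1 to 12 rows; each row shifts and turns the commanded pose from where the row before left it, along the tool's axes as they then stand; what a row does not reach is not made up. A row lasts 1/12 s, in which the tool goes at most 41.7 mm and 7.16 degrees, less where a joint would pass 70% of its speed; a pose out of reach is approached as far as the arm can. A call with a gripper value outside its range is refused whole. The fingers move at their own pace and stop on an object; "squeeze" is the grip in N (left out, the last holds). Time passes only in rows, so rows that do not move let the fingers close. It gives the time, the measured TCP pose, the force and the opening at its end, in the units of the state.
- r.get_state(): the state, without advancing time (a new reading comes with each control period).
- r.capture(name): name is "side" or "top"; returns a dict with "image" (400x640x3 uint8, red, green, blue), "vfov" (degrees; the focal length in pixels is half the picture's height over the tangent of half this angle, whatever the lens; pixels are square), "cx", "cy" (the principal point, pixels), "R" (3x3) and "t" (3): a world point X has camera coordinates R X + t. Camera axes: x right, y down, z forward; pixel columns grow to the right and rows downward; lengths in m; the calibration is good to about 2 mm. A picture is of the moment at which its call begins. There is no depth.
- r.close_job(): hands the job in, once; it reports no verdict.
The state is a dict: "time_s": time; "joints": joint angles; "qd": joint speeds; "joint_torque": joint torques, N m; "tcp_pos": TCP position; "eef_rot": TCP orientation; "contact_force": force on the tool from outside, world axes, zero at the start; "moment": the same for the moment, N m; "gripper_width": finger opening in m.
Only numpy, scipy, OpenCV 4.12 (cv2) and the standard library are available. Lean on these libraries where they do the work, as an engineer would, in place of code of your own. Each camera call takes 0.05 s, during which the arm holds its last target.

## Working session

There is one attempt and no reset: what is moved stays moved. The work goes in short steps, Python scripts to look and compute and a tool call to move; the robot and the scene stay as the last step left them, time stands still between calls to the robot, and variables do not carry over. Pictures are saved under pics/ and viewed, and the job is handed in when it is done.

Besides the shell and the picture viewer there is one more tool, called after ">>>" as name(argument=value, ...) on one line, values as JSON. jog_arm: Moves the arm, as the interface text tells. Its arguments: {"type":"object","properties":{"steps":{"type":"array","items":{"type":"array","items":{"type":"number"}}},"squeeze":{"type":"number"}},"required":["steps"]}

```bash
mkdir -p pics; ls
python3 - <<'E'
from plant import r
import cv2,pickle
s=r.get_state();print(s)
d={}
for n in("side","top"):
    c=r.capture(n);cv2.imwrite(f"pics/{n}0.png",c["image"][:,:,::-1]);print({k:v for k,v in c.items() if k!="image"});d[n]=c
pickle.dump(d,open("c0.pkl","wb"))
E
```

```text
pics
{'time_s': 0.0, 'joints': array([ 8.00478106e+01,  2.05899208e+01,  6.36167037e-01, -1.80958545e-02,
       -7.01350532e+01, -1.65081948e+01]), 'qd': array([-0.06910934,  0.08765491,  0.25028701, -0.06135525,  0.02312351,
       -0.07726117]), 'joint_torque': array([ 4.02722644e-04, -5.82715666e+01,  2.93050128e+01,  6.99698657e+00,
        6.86248895e-03, -1.65653405e-04]), 'tcp_pos': array([0.3005714 , 0.60386032, 0.21836432]), 'eef_rot': array([-8.99910734e+01, -8.99803684e-02, -1.16466553e+02]), 'contact_force': array([-0.64301093, -0.49331948, -0.16860728]), 'moment': array([-0.02250156,  0.02750083,  0.02173303]), 'gripper_width': 0.08774765820597341}
{'vfov': 54.384167145906005, 'cx': 326.0957690038397, 'cy': 207.5035568660829, 'R': array([[ 0.99973777, -0.02205688,  0.00615503],
       [-0.00917445, -0.63206304, -0.77486266],
       [ 0.02098142,  0.774603  , -0.63209965]]), 't': array([-0.512349  ,  0.07888056,  1.43538908])}
{'vfov': 46.10809722898052, 'cx': 323.2602404064975, 'cy': 197.7760944335769, 'R': array([[ 0.06360229, -0.99796466, -0.00461419],
       [-0.97465222, -0.06112148, -0.21521434],
       [ 0.21449428,  0.01818536, -0.97655594]]), 't': array([-0.03368066,  0.53498532,  1.46922626])}
```

View pics/side0.png

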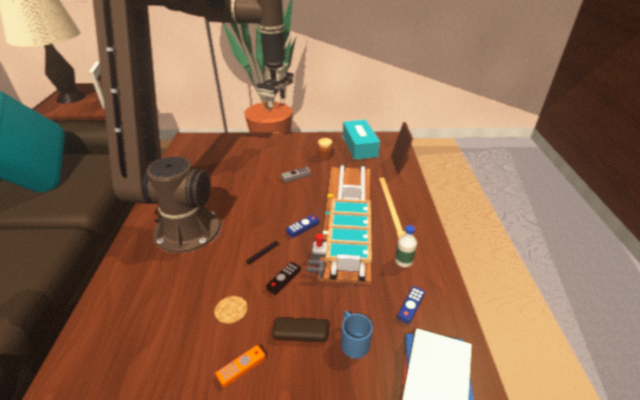

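View pics/top0.png

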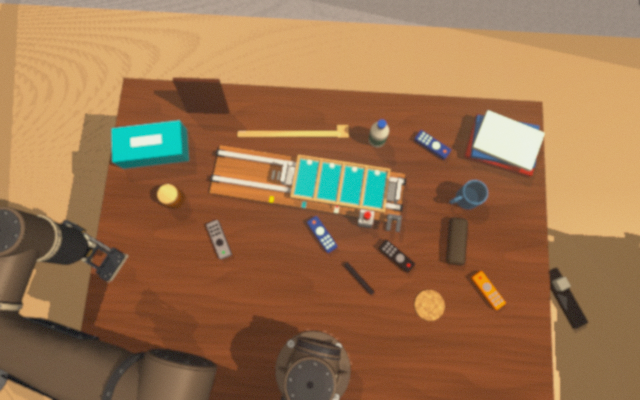

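```bash
cat > h.py <<'E'
import numpy as np,cv2,pickle
from plant import r
def cap(n,tag):
    c=r.capture(n);pickle.dump(c,open(f"{n}_{tag}.pkl","wb"));return c
def K(c):
    f=200/np.tan(np.radians(c["vfov"]/2));return f
def ray(c,u,v):
    f=K(c);d=np.array([(u-c["cx"])/f,(v-c["cy"])/f,1.]);R=np.array(c["R"]);t=np.array(c["t"])
    return -R.T@t,R.T@d
def onz(c,u,v,z):
    o,d=ray(c,u,v);return o+d*(z-o[2])/d[2]
def proj(c,X):
    p=np.array(c["R"])@np.array(X)+c["t"];f=K(c);return np.array([c["cx"]+f*p[0]/p[2],c["cy"]+f*p[1]/p[2]])
def tri(c1,p1,c2,p2):
    o1,d1=ray(c1,*p1);o2,d2=ray(c2,*p2)
    s=np.linalg.lstsq(np.c_[d1,-d2],o2-o1,rcond=None)[0]
    a=o1+d1*s[0];b=o2+d2*s[1];return (a+b)/2,np.linalg.norm(a-b)
def crop(c,x0,y0,x1,y1,k,name):
    cv2.imwrite(f"pics/{name}.png",cv2.resize(c["image"][y0:y1,x0:x1,::-1],None,fx=k,fy=k,interpolation=cv2.INTER_CUBIC))
E
python3 - <<'E'
from h import *
d=pickle.load(open("c0.pkl","rb"))
t,s=d["top"],d["side"]
crop(t,200,130,420,290,3.6,"t1")
crop(s,230,130,430,310,3.3,"s1")
for n,c in d.items(): print(n,-np.array(c["R"]).T@c["t"], proj(c,[.3006,.6039,.2184]))
E
```

```text
side [ 0.48282183 -1.07330003  0.97158406] [276.91252127 103.1589762 ]
top [ 0.20842617 -0.02763142  1.54976273] [105.04399695 253.57635913]
```

View pics/t1.png

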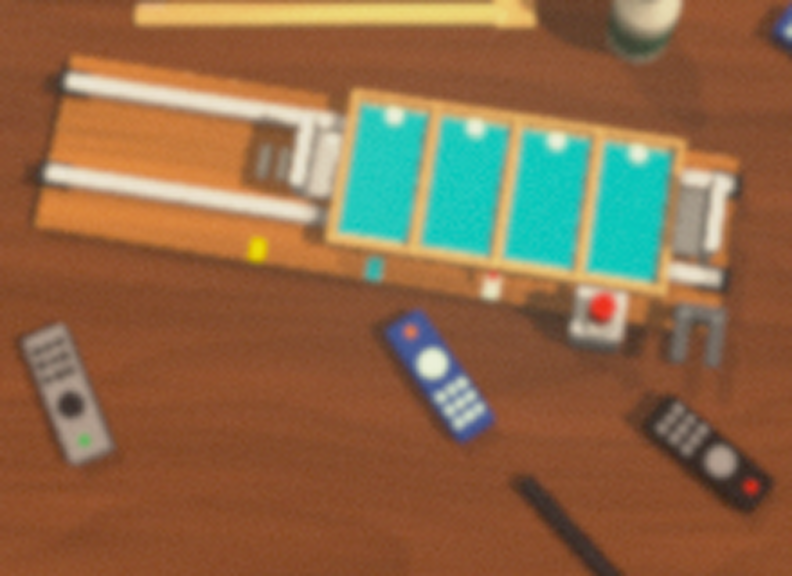

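View pics/s1.png

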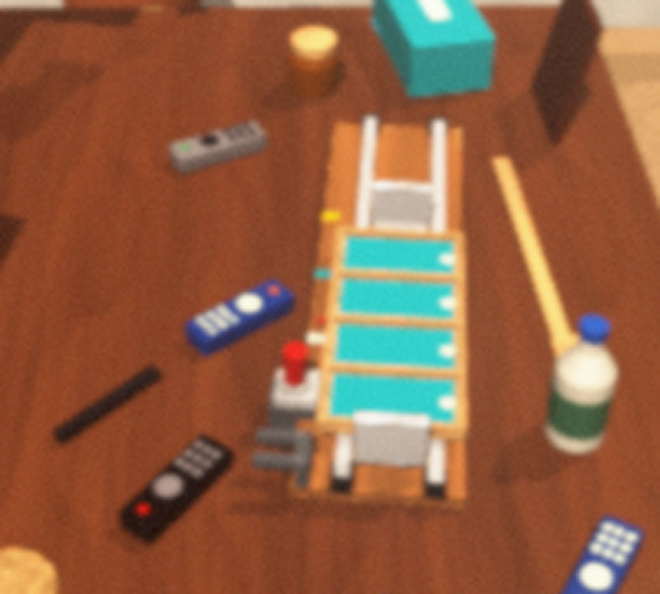

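```bash
cat >> h.py <<'E'
def comps(mask,amin=15):
    n,l,st,ce=cv2.connectedComponentsWithStats(mask.astype(np.uint8))
    return [(st[i],ce[i],l==i) for i in range(1,n) if st[i][4]>=amin]
def hsv(c): return cv2.cvtColor(c["image"],cv2.COLOR_RGB2HSV).astype(int)
def masks(c):
    h=hsv(c);H,S,V=h[...,0],h[...,1],h[...,2]
    return dict(teal=(H>80)&(H<95)&(S>150)&(V>120),blue=(H>105)&(H<130)&(S>110)&(V>50),red=((H<5)|(H>175))&(S>190)&(V>150),
      white=(S<60)&(V>190))
E
python3 - <<'E'
from h import *
d=pickle.load(open("c0.pkl","rb"))
for n,c in d.items():
    m=masks(c)
    for k,z in(("teal",.046),("blue",.026),("red",.11)):
        for st,ce,mm in comps(m[k],8):
            pts=np.argwhere(mm)[:,::-1]
            W=np.array([onz(c,u,v,z)[:2] for u,v in pts]).astype(np.float32)
            rc=cv2.minAreaRect(W*1000)
            print(n,k,st,ce.round(1),"w",onz(c,*ce,z)[:2].round(4),"rect",np.round(rc[0],1),np.round(rc[1],1),round(rc[2],1))
E
```

```text
side teal [ 0 93  2  8 10] [ 0.2 96.4] w [-1.3264  1.0921] rect [-1325.1  1092.7] [  4.8 114.8] 31.6
side teal [345 121  34  37 703] [362.5 139.8] w [0.6988 0.5707] rect [701.7 593.4] [133.6 347.4] 5.2
side teal [336 203  30   9 202] [349.3 206.6] w [0.6014 0.0651] rect [605.2  64.6] [ 43.8 110.4] 84.7
side teal [334 216  32   9 240] [348.9 219.9] w [ 0.5944 -0.0114] rect [597.3 -11.6] [ 44.1 114. ] 89.1
side teal [333 229  33  11 290] [348.1 234.3] w [ 0.5866 -0.0871] rect [589.3 -87.1] [ 47.3 111.8] 84.4
side teal [331 244  35  13 310] [347.4 249.5] w [ 0.5796 -0.1607] rect [ 581.5 -162.2] [ 48.6 112.6] 84.0
side blue [287 217  31  19 116] [302.8 226.5] w [ 0.4274 -0.0222] rect [425.8 -14.6] [125.7  45.7] 38.6
side blue [406 226   8   7  46] [409.5 228.9] w [ 0.8123 -0.0412] rect [812.7 -41.4] [32.1 26.3] 89.1
side blue [407 298   5   2   8] [408.6 298.6] w [ 0.7515 -0.3491] rect [ 752.4 -348.7] [ 3.7 12. ] 89.0
side blue [414 300   5   6  11] [416.5 302.4] w [ 0.7722 -0.3631] rect [ 773.1 -362.4] [ 7.9 18.9] 16.3
side blue [399 305  17  17 132] [405.9 313.8] w [ 0.7337 -0.4026] re
[... 1077 characters left out ...]
e [436 146  11  11  44] [441.2 151.2] w [ 0.7294 -0.388 ] rect [ 730.1 -392.9] [30.6 32.8] 45.5
top blue [472 151  20   8  61] [479.4 154.6] w [ 0.7256 -0.5169] rect [ 721.  -523.3] [64.5 18. ] 68.7
top blue [309 218  12  13  58] [314.5 224.1] w [0.453  0.0237] rect [455.   23.9] [34.  31.9] 37.3
top blue [328 246   7   6  13] [330.8 248.5] w [ 0.3764 -0.0345] rect [376.6 -35. ] [ 4.5 25.2] 37.3
top red [520 170  12   5  25] [525.9 172.1] w [ 0.6479 -0.6364] rect [ 648.3 -635.2] [35.7  8. ] 80.3
top red [365 213   5   6  22] [366.8 215.2] w [ 0.4778 -0.1394] rect [ 476.9 -140.2] [15.9 12.4] 2.6
top red [407 264   3   3   8] [408.1 264.9] w [ 0.3324 -0.2715] rect [ 332.  -271.2] [6.  6.2] 3.6
```

```bash
cat >> h.py <<'E'
def remote(c,box,z=.013,mode="any"):
    x0,y0,x1,y1=box;h=hsv(c)[y0:y1,x0:x1];H,S,V=h[...,0],h[...,1],h[...,2]
    m=dict(blue=((H>100)&(H<135)&(S>60))|((S<90)&(V>110)),black=(V<62),grey=(S<85)&(V>70))[mode]
    m=cv2.morphologyEx(m.astype(np.uint8),cv2.MORPH_CLOSE,np.ones((5,5)))
    st,ce,mm=max(comps(m,5),key=lambda q:q[0][4])
    pts=np.argwhere(mm)[:,::-1]+[x0,y0]
    W=np.array([onz(c,u,v,z)[:2] for u,v in pts]).astype(np.float32)*1000
    rc=cv2.minAreaRect(W);b=cv2.boxPoints(rc)
    e=b[1]-b[0] if np.linalg.norm(b[1]-b[0])>np.linalg.norm(b[2]-b[1]) else b[2]-b[1]
    return np.array(rc[0]).round(1),np.round(rc[1],1),round(np.degrees(np.arctan2(e[1],e[0])),1),W.mean(0).round(1)
E
python3 - <<'E'
from h import *
d=pickle.load(open("c0.pkl","rb"))
t,s=d["top"],d["side"]
print("grey",remote(t,(195,210,240,265),mode="grey"),remote(s,(275,162,318,186),mode="grey"))
print("blue",remote(t,(298,208,345,258),mode="blue"),remote(s,(282,210,318,240),mode="blue"))
print("black",remote(t,(373,236,420,275),mode="black"),remote(s,(262,258,305,297),mode="black"))
crop(t,195,205,240,265,10,"grey0"); 
# lamps
for n,c in d.items():
    h=hsv(c);H,S,V=h[...,0],h[...,1],h[...,2]
    print(n)
    g=(H>40)&(H<80)&(S>80)&(V>80)
    for st,ce,mm in comps(g,3): print("green",st,ce.round(1),onz(c,*ce,.026)[:2].round(4))
print(onz(t,313.9,221.9,.026)[:2],onz(t,408.6,264.9,.026)[:2])
print("mug etc", {k:onz(t,*p,z)[:2].round(3) for k,p,z in(("mug",(474,193),.09),("candle",(168,194),.08),("case",(457,241),.038),("lotion",(380,125),.15),("notch",(394,221),.052),("pin",(367,215),.094))})
E
```

```text
grey (array([385.9, 337. ]), array([127.6,  42.1]), np.float32(27.6), array([385.3, 336.7], dtype=float32)) (array([386.9, 335.9]), array([128.6,  59.6]), np.float32(27.0), array([386.5, 334.3], dtype=float32))
blue (array([425.4,  -2.4]), array([124.9,  43.6]), np.float32(38.0), array([425.5,  -2.4], dtype=float32)) (array([425.6,   2.9]), array([136. ,  59.2]), np.float32(36.3), array([423.5,  -0.5], dtype=float32))
black (array([ 337.9, -269. ]), array([36.2, 14.1]), np.float32(57.6), array([ 335.5, -269.1], dtype=float32)) (array([ 369.4, -249.7]), array([129.3,  44.2]), np.float32(53.8), array([ 363.8, -265.8], dtype=float32))
side
green [283   4   8  27  94] [287.   18.7] [0.2067 2.9152]
green [226  28  24  42 220] [237.6  51. ] [-0.1122  1.9634]
green [245  29   2   2   3] [245.3  29.7] [-0.1339  2.5409]
green [245  32   3   4   7] [245.7  33.4] [-0.1149  2.4264]
green [257  32   6  35 127] [259.3  50.1] [0.0488 1.9831]
green [285  47   5  15  41] [287.3  53.9] [0.2655 1.8954]
green [397 252  12  10  36] [401.8 257.3] [ 0.7601 -0.1803]
green [403 253  10   8  24] [407.9 255.8] [ 0.7818 -0.1739]
top
green [222 251   3   3   8] [223.1 251.9] [0.3436 0.3133]
[0.46024034 0.02625936] [ 0.33966556 -0.28726158]
mug etc {'mug': array([ 0.575, -0.478]), 'candle': array([0.512, 0.498]), 'case': array([ 0.425, -0.439]), 'lotion': array([ 0.762, -0.165]), 'notch': array([ 0.475, -0.232]), 'pin': array([ 0.481, -0.141])}
```

```bash
sed -i 's/black=(V<62)/black=(V<78)/' h.py
python3 - <<'E'
from h import *
d=pickle.load(open("c0.pkl","rb"))
t,s=d["top"],d["side"]
for th in (70,85,100):
    V=hsv(t)[236:276,373:420,2]; m=(V<th).astype(np.uint8); m=cv2.morphologyEx(m,cv2.MORPH_CLOSE,np.ones((7,7)))
    st,ce,mm=max(comps(m,5),key=lambda q:q[0][4]);print(th,st,ce+[373,236])
    W=np.array([onz(t,u+373,v+236,.013)[:2] for v,u in np.argwhere(mm)]).astype(np.float32)*1000
    print(cv2.minAreaRect(W))
print(onz(t,408.4,265.1,.026),"pad",onz(t,200+720/3.6,130+461/3.6,.026))
crop(t,370,230,425,280,10,"black0")
crop(t,350,195,415,240,10,"pin0")
E
```

```text
70 [  6   5  35  30 216] [397.68055556 259.18518519]
((367.2986755371094, -246.34542846679688), (119.12051391601562, 38.38580322265625), 53.21192169189453)
85 [  5   4  36  32 326] [396.57361963 258.30674847]
((366.5810546875, -246.1554718017578), (124.49677276611328, 43.312355041503906), 53.839195251464844)
100 [  0   4  42  36 530] [394.7754717  255.90377358]
((369.5194396972656, -242.82069396972656), (147.2838897705078, 48.61735153198242), 51.82029342651367)
[ 0.33898608 -0.28663592  0.026     ] pad [ 0.35984568 -0.25905094  0.026     ]
```

View pics/black0.png

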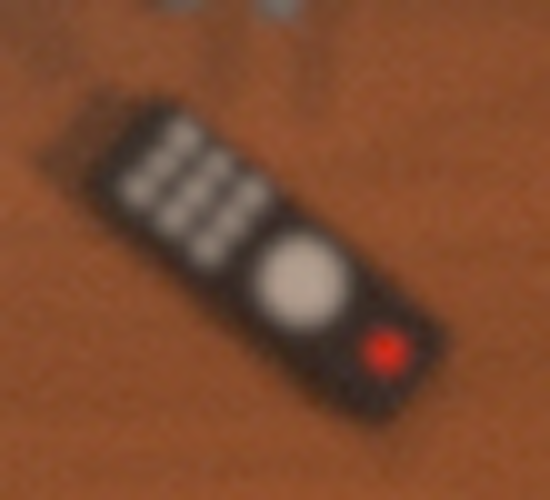

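View pics/pin0.png

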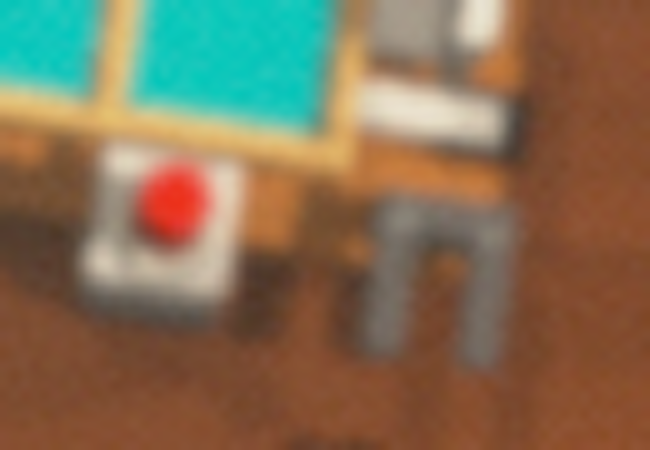

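```bash
cat >> h.py <<'E'
def go(x,y,z,yaw=None):
    s=r.get_state();p=np.array(s["tcp_pos"]);e=s["eef_rot"]
    ps=np.radians(e[2]);d=np.array([x,y,z])-p
    tx=d[0]*np.cos(ps)+d[1]*np.sin(ps);tz=-d[0]*np.sin(ps)+d[1]*np.cos(ps)
    print("t",s["time_s"],"pos",p.round(4),"rot",np.round(e,2),"j",np.round(s["joints"],1),"w",round(s["gripper_width"],4),"F",np.round(s["contact_force"],1))
    print("tool shift x %.4f y(down) %.4f z %.4f"%(tx,-d[2],tz),"" if yaw is None else "turn %.2f"%-((yaw-e[2]+180)%360-180))
E
python3 -c "
from h import *
go(.386,.337,.21,117.6)"
```

```text
t 0.1 pos [0.3006 0.6039 0.2184] rot [-8.9990e+01 -9.0000e-02 -1.1647e+02] j [ 80.   20.6   0.6  -0.  -70.1 -16.5] w 0.0876 F [ 0.1 -1.5  0.6]
tool shift x 0.2008 y(down) 0.0084 z 0.1954 turn 125.93
```

>>> jog_arm(steps=[[0, 0.025, 0.001, 0.0245, 0], [0, 0.025, 0.001, 0.0245, 0], [0, 0.025, 0.001, 0.0245, 0], [0, 0.025, 0.001, 0.0245, 0], [0, 0.025, 0.001, 0.0245, 0], [0, 0.025, 0.001, 0.0245, 0], [0, 0.025, 0.001, 0.0245, 0], [0, 0.025, 0.001, 0.0245, 0], [0, 0, 0, 0, 7], [0, 0, 0, 0, 7], [0, 0, 0, 0, 7], [0, 0, 0, 0, 7]], squeeze=20)

```text
time_s: 1.1
tcp_pos: [0.3871, 0.3373, 0.2111]
eef_rot: [-90.0, -0.0, -144.8]
contact_force: [0.7, 0.1, 0.6]
gripper_width: 0.0876
```

>>> jog_arm(steps=[[0, 0, 0, 0, 7], [0, 0, 0, 0, 7], [0, 0, 0, 0, 7], [0, 0, 0, 0, 7], [0, 0, 0, 0, 7], [0, 0, 0, 0, 7], [0, 0, 0, 0, 7], [0, 0, 0, 0, 7], [0, 0, 0, 0, 7], [0, 0, 0, 0, 7], [0, 0, 0, 0, 7], [0, 0, 0, 0, 7]])

```text
time_s: 2.1
tcp_pos: [0.3869, 0.3376, 0.2109]
eef_rot: [-90.0, 0.0, 131.2]
contact_force: [0.2, -0.3, 0.1]
gripper_width: 0.0875
```

```bash
python3 -c "
from h import *
c=cap('side','1');cv2.imwrite('pics/side1.png',c['image'][:,:,::-1]);t=cap('top','1');cv2.imwrite('pics/top1.png',t['image'][:,:,::-1])
go(.386,.337,.12,117.6)"
```

```text
t 2.2 pos [0.3869 0.3377 0.211 ] rot [-89.96   0.   131.41] j [  63.     5.6  -20.1   -0.   -64.3 -111.6] w 0.0876 F [ 0.7 -1.2  0.5]
tool shift x 0.0001 y(down) 0.0910 z 0.0011 turn 13.81
```

View pics/top1.png

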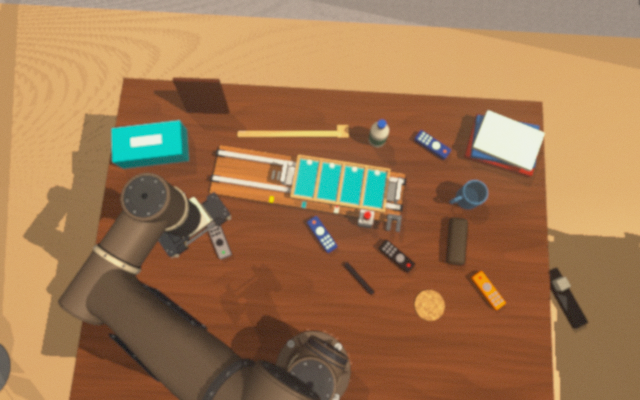

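View pics/side1.png

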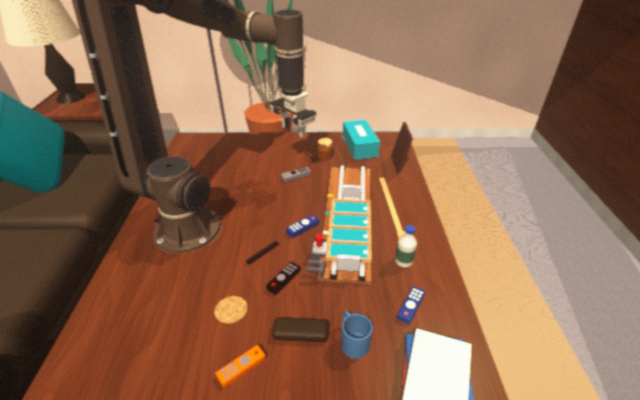

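>>> jog_arm(steps=[[0, 0, 0, 0, 7], [0, 0, 0, 0, 6.8], [0, 0, 0.03, 0, 0], [0, 0, 0.03, 0, 0], [0, 0, 0.03, 0, 0], [0, 0, 0.03, 0, 0], [0, 0, 0.03, 0, 0], [0, 0, 0, 0, 0]])

```text
time_s: 2.87
tcp_pos: [0.3849, 0.3345, 0.0561]
eef_rot: [-89.5, 0.2, 117.9]
contact_force: [0.2, -0.9, -1.0]
gripper_width: 0.0877
```

```bash
python3 -c "
from h import *
c=cap('side','2');crop(c,240,80,340,200,5,'side2');t=cap('top','2');crop(t,150,160,270,280,5,'top2')
go(.386,.337,.03,117.6)"
```

```text
t 2.9667 pos [0.387  0.3373 0.061 ] rot [-8.9880e+01  1.1000e-01  1.1792e+02] j [  63.    15.   -31.1    0.   -44.1 -125.1] w 0.0876 F [1.1 0.4 0.2]
tool shift x 0.0002 y(down) 0.0310 z 0.0010 turn 0.32
```

View pics/top2.png

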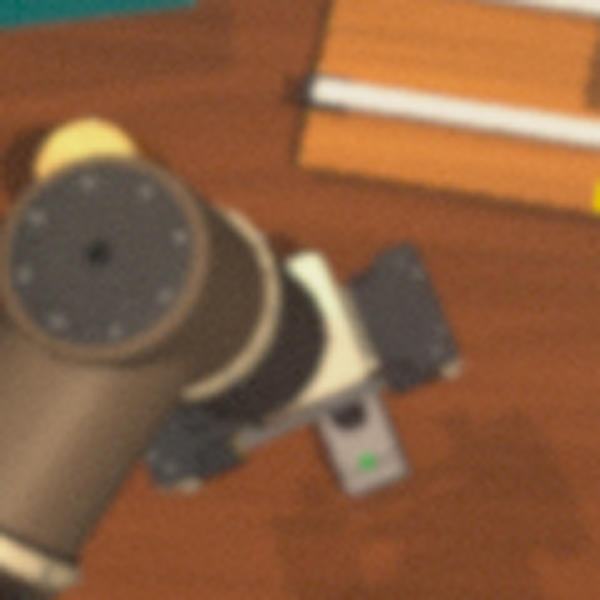

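View pics/side2.png

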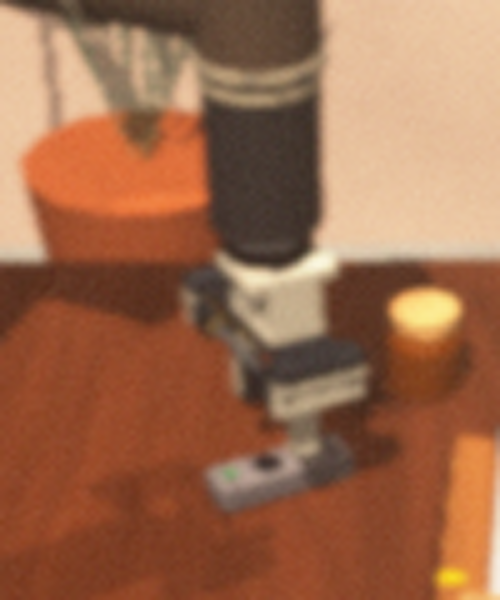

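>>> jog_arm(steps=[[0, 0, 0.01, 0, 0], [0, 0, 0.01, 0.001, 0], [0, 0, 0.007, 0, 0], [0, 0, 0.003, 0, 0.3], [0, 0, 0, 0, 0], [0.6, 0, 0, 0, 0], [0.6, 0, 0, 0, 0], [0.6, 0, 0, 0, 0], [0.6, 0, 0, 0, 0], [0.6, 0, 0, 0, 0], [0.6, 0, 0, 0, 0], [0.6, 0, 0, 0, 0]], squeeze=25)

```text
time_s: 3.97
tcp_pos: [0.3862, 0.3374, 0.0313]
eef_rot: [-90.0, -0.0, 117.4]
contact_force: [0.1, -0.0, -0.5]
gripper_width: 0.0469
```

>>> jog_arm(steps=[[0.6, 0, -0.01, 0, 0], [0.6, 0, -0.02, 0, 0], [0.6, 0, -0.03, 0, 0], [0.6, 0, -0.03, 0, 0], [0.6, 0, -0.03, 0, 0], [0.6, 0, -0.03, 0, 0], [0.6, 0, -0.01, 0, 0], [0.6, 0, 0, 0, 0]])

```text
time_s: 4.63
tcp_pos: [0.3873, 0.3389, 0.1954]
eef_rot: [-90.3, -0.2, 117.5]
contact_force: [0.4, 0.5, -0.7]
gripper_width: 0.0351
```

```bash
python3 -c "
from h import *
c=cap('side','3');crop(c,240,80,340,200,5,'side3');
go(.603,.0615,.2,-95.5)"
```

```text
t 4.6833 pos [0.3865 0.338  0.1931] rot [-90.17  -0.12 117.44] j [  63.1    6.3  -21.8    0.   -61.7 -125.7] w 0.0349 F [-0.9 -0.3 -1.2]
tool shift x -0.3451 y(down) -0.0069 z -0.0647 turn -147.06
```

View pics/side3.png

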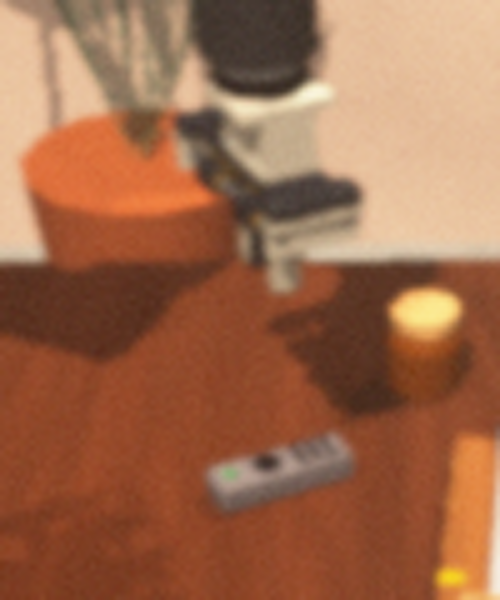

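>>> jog_arm(steps=[[0, 0, 0, 0, 0], [0, 0, 0, 0, 0], [0, 0, 0.02, 0, 0], [0, 0, 0.02, 0, 0], [0, 0, 0.02, 0, 0], [0, 0, 0.02, 0, 0], [0, 0, 0.02, 0, 0], [0, 0, 0.015, 0, 0], [0, 0, 0, 0, 0], [0, 0, 0, 0, 0]])

```text
time_s: 5.52
tcp_pos: [0.3857, 0.3364, 0.075]
eef_rot: [-89.8, 0.1, 117.4]
contact_force: [-0.1, 0.1, -0.3]
gripper_width: 0.087
```

```bash
python3 -c "
from h import *
c=cap('side','4');t=cap('top','4')
print(remote(c,(275,162,318,186),mode='grey'))
h=hsv(t);H,S,V=h[...,0],h[...,1],h[...,2]
for st,ce,mm in comps((H>40)&(H<80)&(S>80)&(V>80),3): print(ce,onz(t,*ce,.026))
go(.386,.337,.03,117.6)"
```

```text
(array([376.8, 357.2]), array([131.3, 108.1]), np.float32(28.1), array([388.4, 341.7], dtype=float32))
[223.         251.71428571] [0.34409057 0.31372587 0.026     ]
t 5.6167 pos [0.3865 0.3377 0.0767] rot [-9.0010e+01  1.0000e-02  1.1746e+02] j [  63.1   13.6  -30.3    0.   -46.1 -125.7] w 0.0878 F [0.2 0.2 0.7]
tool shift x -0.0004 y(down) 0.0467 z 0.0007 turn -0.14
```

Lamp unmoved; regrasp with more closing time.

>>> jog_arm(steps=[[0, 0, 0.02, 0, 0], [0, 0, 0.015, 0, 0], [0, 0, 0.008, 0, 0], [0, 0, 0.004, 0, 0], [0.6, 0, 0, 0, 0], [0.6, 0, 0, 0, 0], [0.6, 0, 0, 0, 0], [0.6, 0, 0, 0, 0], [0.6, 0, 0, 0, 0], [0.6, 0, 0, 0, 0], [0.6, 0, 0, 0, 0], [0.6, 0, 0, 0, 0]])

```text
time_s: 6.62
tcp_pos: [0.3863, 0.3375, 0.0294]
eef_rot: [-90.0, -0.0, 117.4]
contact_force: [-0.4, -0.9, -0.4]
gripper_width: 0.0399
```

>>> jog_arm(steps=[[0.7, 0, 0, 0, 0], [0.7, 0, 0, 0, 0], [0.7, 0, 0, 0, 0], [0.7, 0, 0, 0, 0], [0.7, 0, -0.01, 0, 0], [0.7, 0, -0.02, 0, 0], [0.7, 0, -0.03, 0, 0], [0.7, 0, -0.03, 0, 0], [0.7, 0, -0.03, 0, 0], [0.7, 0, -0.03, 0, 0], [0.7, 0, -0.01, 0, 0], [0.7, 0, 0, 0, 0]])

```text
time_s: 7.62
tcp_pos: [0.3873, 0.3389, 0.1934]
eef_rot: [-90.3, -0.2, 117.5]
contact_force: [0.5, 0.1, 0.1]
gripper_width: 0.0264
```

```bash
python3 -c "
from h import *
c=cap('side','5');crop(c,240,80,340,200,5,'side5');
go(.603,.0615,.2,-95.5)"
```

```text
t 7.6667 pos [0.3866 0.338  0.1912] rot [-90.17  -0.12 117.44] j [  63.1    6.4  -22.     0.   -61.4 -125.7] w 0.0265 F [-0.7  0.1 -1.1]
tool shift x -0.3452 y(down) -0.0088 z -0.0646 turn -147.06
```

View pics/side5.png

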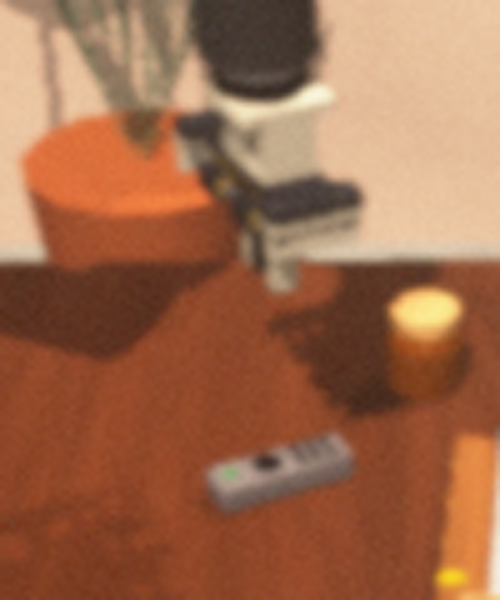

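>>> jog_arm(steps=[[0, 0, 0, 0, 0], [0, 0, 0, 0, 0], [0, 0, 0, 0, 0], [0, 0, 0.02, 0, 0], [0, 0, 0.03, 0, 0], [0, 0, 0.03, 0, 0], [0, 0, 0.02, 0, 0], [0, 0, 0.02, 0, 0], [0, 0, 0.02, 0, 0], [0, 0, 0.01, 0, 0], [0, 0, 0.01, 0, 0], [0, 0, 0.002, 0, 0]])

```text
time_s: 8.67
tcp_pos: [0.3858, 0.3366, 0.0256]
eef_rot: [-89.9, 0.1, 117.4]
contact_force: [0.6, 0.6, 0.5]
gripper_width: 0.0875
```

>>> jog_arm(steps=[[0.8, 0, 0, 0, 0], [0.8, 0, 0, 0, 0], [0.8, 0, 0, 0, 0], [0.8, 0, 0, 0, 0], [0.8, 0, 0, 0, 0], [0.8, 0, 0, 0, 0], [0.8, 0, 0, 0, 0], [0.8, 0, 0, 0, 0], [0.8, 0, 0, 0, 0], [0.8, 0, 0, 0, 0], [0.8, 0, 0, 0, 0], [0.8, 0, 0, 0, 0]], squeeze=50)

```text
time_s: 9.67
tcp_pos: [0.3862, 0.3374, 0.0272]
eef_rot: [-90.0, 0.0, 117.4]
contact_force: [0.3, -0.3, -0.2]
gripper_width: 0.0185
```

```bash
python3 -c "
from h import *
c=cap('side','6');crop(c,240,80,340,200,5,'side6');t=cap('top','6');crop(t,150,160,270,280,5,'top6')
go(.386,.337,.03,117.6)"
```

```text
t 9.7667 pos [0.3862 0.3374 0.0272] rot [-89.99   0.   117.44] j [  63.1   17.7  -33.1    0.   -39.2 -125.7] w 0.0179 F [-1.4 -0.   0.7]
tool shift x -0.0002 y(down) -0.0028 z 0.0004 turn -0.16
```

View pics/side6.png

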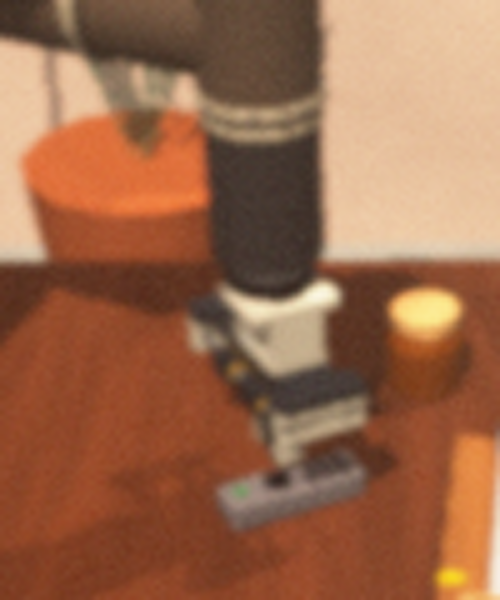

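View pics/top6.png

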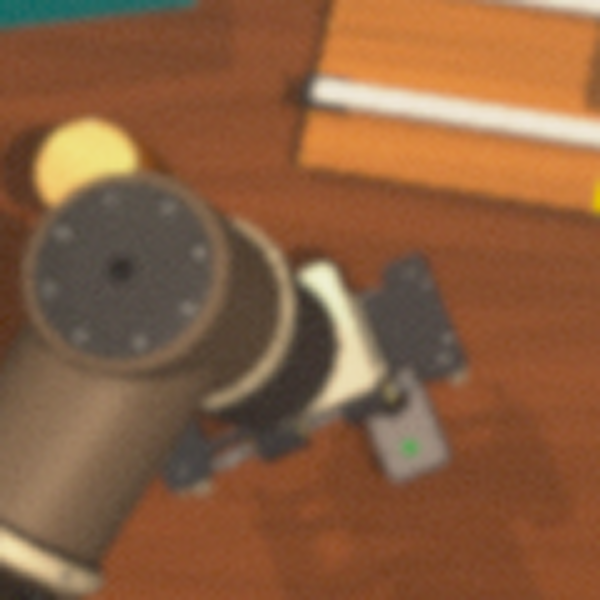

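```bash
python3 -c "
from h import *
p=np.array([.3862,.3374,.0272]);a=np.radians(117.4);x=np.array([np.cos(a),np.sin(a),0])
for n,o in(('top',(150,160)),('side',(240,80))):
    c=pickle.load(open(n+'_6.pkl','rb'))
    for q in (p,p+[0,0,.047],p+.09*x+[0,0,.06],p-.09*x+[0,0,.06]): print(n,((proj(c,q)-o)*5).round())
t=pickle.load(open('top_6.pkl','rb'));s=pickle.load(open('side_6.pkl','rb'))
print(onz(t,150+410/5,160+447/5,.026),onz(s,240+241/5,80+490/5,.026))
t=pickle.load(open('top_4.pkl','rb'));s=pickle.load(open('side_4.pkl','rb'))
print(tri(t,(223,251.7),s,(240+231/5,80+474/5)))
"
```

```text
top [336. 392.]
top [319. 382.]
top [179. 437.]
top [448. 322.]
side [276. 454.]
side [274. 408.]
side [230. 347.]
side [320. 447.]
[0.35339874 0.28537343 0.026     ] [0.358204   0.28526229 0.026     ]
(array([0.34616768, 0.31506223, 0.02162223]), np.float64(0.003327880854771392))
```

```bash
python3 -c "
from h import *
p=np.array([.3866,.338,.1912]);a=np.radians(117.44);x=np.array([np.cos(a),np.sin(a),0]);z=np.array([-np.sin(a),np.cos(a),0])
c=pickle.load(open('side_5.pkl','rb'))
for w in (.013,.034):
  for sg in (-1,1):
    for zz in (-.019,0,.02,.047): print(w,sg,zz,((proj(c,p+sg*w*x+[0,0,zz])-[240,80])*5).round())
h=hsv(c)
"
```

```text
0.013 -1 -0.019 [276. 313.]
0.013 -1 0 [275. 293.]
0.013 -1 0.02 [274. 270.]
0.013 -1 0.047 [272. 240.]
0.013 1 -0.019 [263. 299.]
0.013 1 0 [261. 279.]
0.013 1 0.02 [260. 257.]
0.013 1 0.047 [259. 227.]
0.034 -1 -0.019 [287. 325.]
0.034 -1 0 [286. 304.]
0.034 -1 0.02 [285. 282.]
0.034 -1 0.047 [284. 251.]
0.034 1 -0.019 [252. 288.]
0.034 1 0 [251. 268.]
0.034 1 0.02 [249. 246.]
0.034 1 0.047 [248. 216.]
```

>>> jog_arm(steps=[[0.8, 0, -0.03, 0, 0], [0.8, 0, -0.03, 0, 0], [0.8, 0, -0.03, 0, 0], [0.8, 0, -0.03, 0, 0], [1, 0, 0, 0, 0], [1, 0, 0, 0, 0], [1, 0, 0, 0, 0]])

```text
time_s: 10.35
tcp_pos: [0.3859, 0.3372, 0.147]
eef_rot: [-90.0, -0.0, 117.4]
contact_force: [-1.0, 0.7, -0.6]
gripper_width: 0.0031
```

```bash
python3 -c "
from h import *
c=cap('side','7');crop(c,255,80,330,200,6.6,'side7');t=cap('top','7');crop(t,150,150,270,280,5.,'top7')
go(.386,.337,.03,117.6)
p=r.get_state()['tcp_pos'];
for k in (-.019,0,.02,.047):print(k,(proj(c,p+[0,0,k])-[255,80])*6.6,(proj(t,p+[0,0,k])-[150,150])*5)
"
```

```text
t 10.45 pos [0.3858 0.3368 0.1462] rot [-8.9900e+01  5.0000e-02  1.1743e+02] j [  63.1    8.9  -25.5   -0.   -55.8 -125.7] w 0.0006 F [-0.8 -0.3  0. ]
tool shift x 0.0001 y(down) 0.1162 z -0.0003 turn -0.17
-0.019 [258.31312548 468.06800663] [299.6555599  420.82122534]
0 [256.92806117 441.81916606] [292.08160976 416.41795361]
0.02 [255.44762545 413.7629086 ] [283.89149587 411.65646241]
0.047 [253.41151091 375.17578646] [272.46427315 405.01301139]
```

View pics/side7.png

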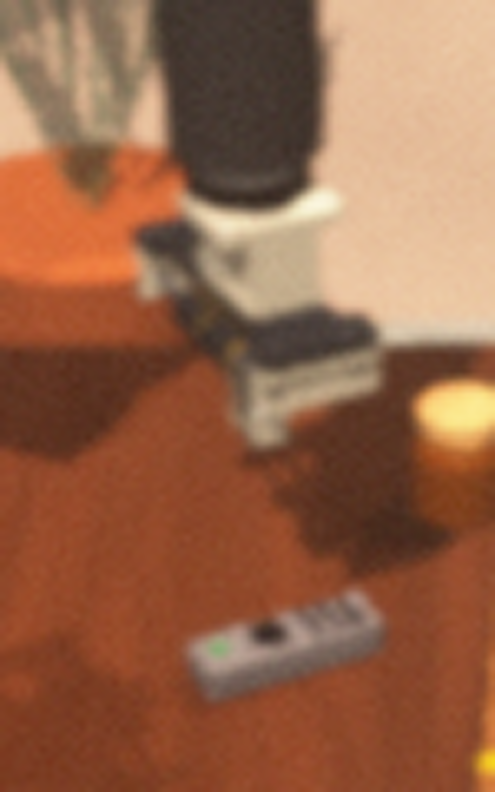

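View pics/top7.png

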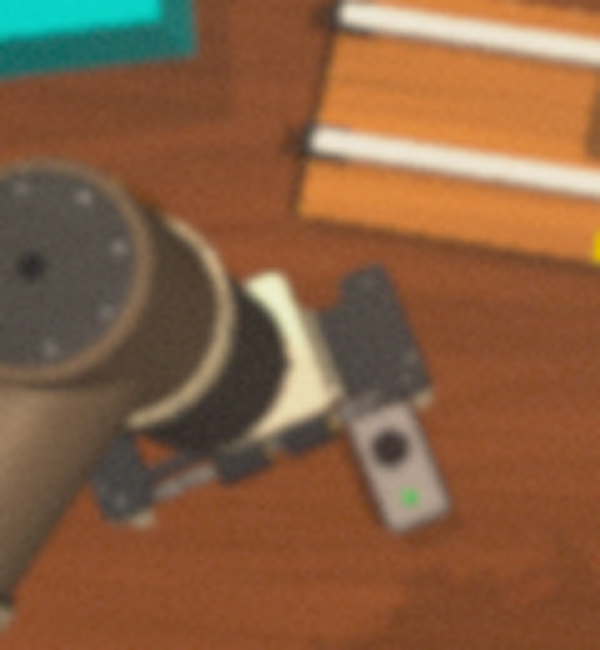

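>>> jog_arm(steps=[[1, 0.03, 0, 0, 0], [1, 0.03, 0, 0, 0], [1, 0, 0.03, 0, 0], [1, 0, 0.03, 0, 0], [1, 0, 0.03, 0, 0], [1, 0, 0.015, 0, 0], [1, 0, 0.01, 0, 0], [1, 0, 0, 0, 0], [1, 0, 0, 0, 0]])

```text
time_s: 11.2
tcp_pos: [0.3586, 0.3904, 0.0318]
eef_rot: [-89.9, 0.1, 117.5]
contact_force: [1.1, -0.0, -0.2]
gripper_width: 0.0006
```

```bash
python3 -c "
from h import *
c=cap('side','8');crop(c,255,100,330,200,6,'side8');t=cap('top','8');crop(t,150,150,270,280,5.,'top8')
go(.386,.337,.03,117.6)
p=r.get_state()['tcp_pos'];
for k in (-.019,0,.02,.047):print(k,(proj(c,p+[0,0,k])-[255,100])*6,(proj(t,p+[0,0,k])-[150,150])*5)
"
```

```text
t 11.3 pos [0.359  0.3914 0.0332] rot [-9.0070e+01 -4.0000e-02  1.1745e+02] j [  68.7   18.5  -30.6    0.   -40.8 -131.2] w 0.0009 F [-0.2  0.1 -0.3]
tool shift x -0.0607 y(down) 0.0032 z 0.0011 turn -0.15
-0.019 [208.79781109 399.2153745 ] [253.47492439 480.15668005]
0 [207.44003266 377.57053724] [245.86330348 476.78290423]
0.02 [205.99021758 354.45851032] [237.64782586 473.14147489]
0.047 [203.9986702  322.71053275] [226.21181828 468.07257745]
```

View pics/side8.png

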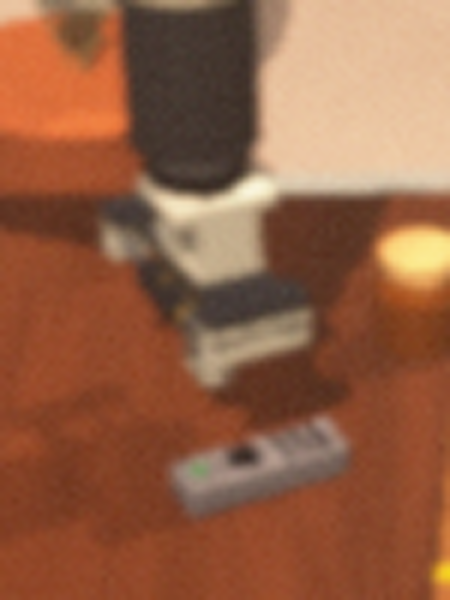

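View pics/top8.png

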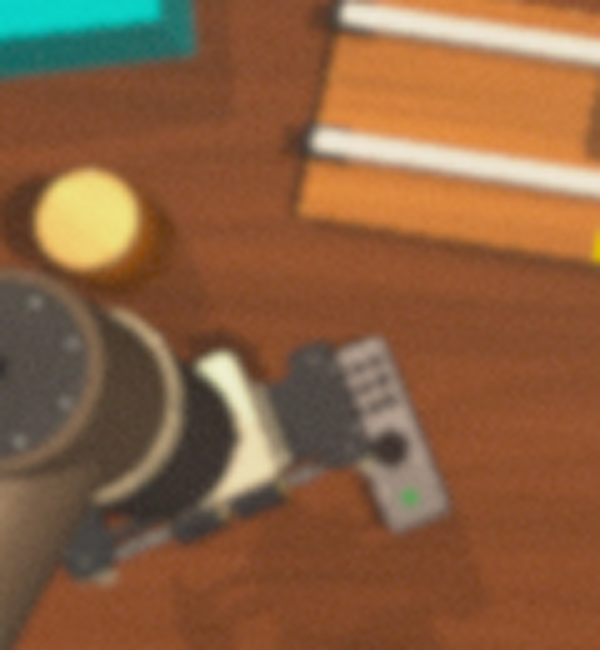

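>>> jog_arm(steps=[[1, 0, 0.004, 0, 0], [1, 0, 0.004, 0, 0], [1, 0, 0.003, 0, 0], [1, 0, 0, 0, 0], [1, 0, 0, 0, 0]])

```text
time_s: 11.72
tcp_pos: [0.3586, 0.3906, 0.0212]
eef_rot: [-90.0, 0.0, 117.4]
contact_force: [-0.6, 0.0, -0.2]
gripper_width: 0.0003
```

>>> jog_arm(steps=[[1, 0, 0.002, 0, 0], [1, 0, 0.002, 0, 0], [1, 0, 0, 0, 0]])

```text
time_s: 11.97
tcp_pos: [0.3585, 0.3905, 0.0169]
eef_rot: [-90.0, 0.0, 117.4]
contact_force: [0.0, -0.2, 0.4]
gripper_width: 0.0006
```

>>> jog_arm(steps=[[1, 0, 0.002, 0, 0], [1, 0, 0.002, 0, 0], [1, 0, 0, 0, 0]])

```text
time_s: 12.22
tcp_pos: [0.3585, 0.3905, 0.0128]
eef_rot: [-90.0, 0.0, 117.4]
contact_force: [0.8, -0.2, 0.1]
gripper_width: 0.0003
```

>>> jog_arm(steps=[[1, 0, 0.002, 0, 0], [1, 0, 0.002, 0, 0], [1, 0, 0, 0, 0]])

```text
time_s: 12.47
tcp_pos: [0.3585, 0.3905, 0.0088]
eef_rot: [-90.0, 0.0, 117.4]
contact_force: [-0.3, 0.3, -0.1]
gripper_width: 0.0004
```

>>> jog_arm(steps=[[1, 0, 0.002, 0, 0], [1, 0, 0.002, 0, 0], [1, 0, 0, 0, 0]])

```text
time_s: 12.72
tcp_pos: [0.3585, 0.3904, 0.0048]
eef_rot: [-90.0, 0.0, 117.4]
contact_force: [-0.1, 0.2, -0.7]
gripper_width: 0.0003
```

>>> jog_arm(steps=[[1, 0, 0.002, 0, 0], [1, 0, 0, 0, 0]])

```text
time_s: 12.88
tcp_pos: [0.3585, 0.3905, 0.003]
eef_rot: [-90.0, 0.0, 117.4]
contact_force: [0.7, -0.1, 0.7]
gripper_width: 0.0005
```

>>> jog_arm(steps=[[1, 0, 0.002, 0, 0], [1, 0, 0, 0, 0]])

```text
time_s: 13.05
tcp_pos: [0.3585, 0.3905, 0.001]
eef_rot: [-90.0, 0.0, 117.4]
contact_force: [0.0, 0.0, -0.0]
gripper_width: 0.0002
```

```bash
python3 -c "
from h import *
c=cap('side','9');crop(c,255,100,330,200,6,'side9');t=cap('top','9');crop(t,150,150,270,280,5.,'top9')
go(.386,.337,.03,117.6)
p=r.get_state()['tcp_pos'];
for k in (-.019,0,.02,.047):print(k,(proj(c,p+[0,0,k])-[255,100])*6,(proj(t,p+[0,0,k])-[150,150])*5)
"
```

```text
t 13.15 pos [0.3586 0.3906 0.0012] rot [-8.9990e+01  1.0000e-02  1.1744e+02] j [  68.7   21.3  -32.2   -0.   -36.5 -131.2] w 0.0004 F [0.3 0.  0.3]
tool shift x -0.0602 y(down) -0.0288 z 0.0004 turn -0.16
-0.019 [210.37877084 435.61658225] [266.9915903  486.42264661]
0 [209.0471383 414.4656316] [259.69433182 483.19149443]
0.02 [207.62546987 391.88459846] [251.82211687 479.70575734]
0.047 [205.67297093 360.87213268] [240.87077328 474.85661326]
```

View pics/side9.png

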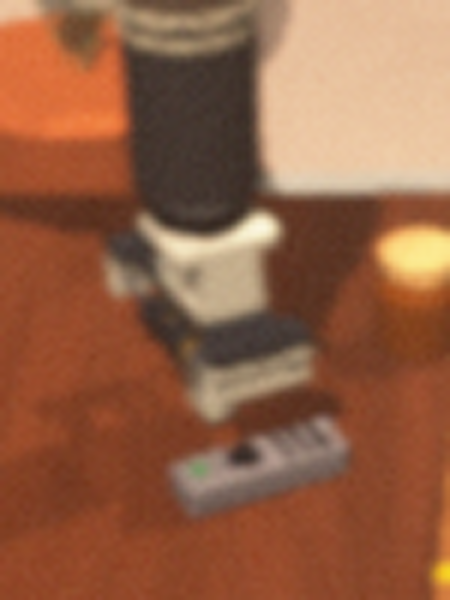

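View pics/top9.png

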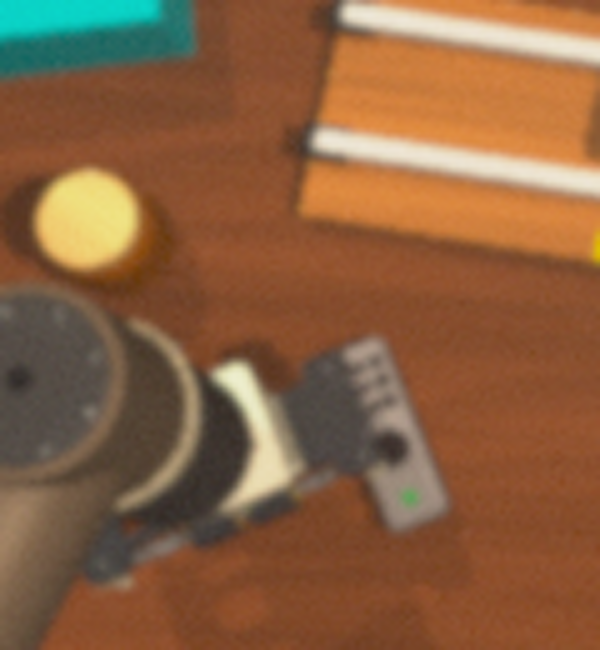

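>>> jog_arm(steps=[[1, 0, 0.002, 0, 0], [1, 0, 0.002, 0, 0], [1, 0, 0, 0, 0]])

```text
time_s: 13.4
tcp_pos: [0.3584, 0.3904, -0.0031]
eef_rot: [-90.0, 0.0, 117.4]
contact_force: [0.6, 0.9, 0.0]
gripper_width: 0.0001
```

>>> jog_arm(steps=[[1, 0, 0.002, 0, 0], [1, 0, 0, 0, 0]])

```text
time_s: 13.57
tcp_pos: [0.3585, 0.3905, -0.0051]
eef_rot: [-90.0, 0.0, 117.4]
contact_force: [0.1, -0.1, 0.3]
gripper_width: 0.0007
```

>>> jog_arm(steps=[[1, 0, 0.002, 0, 0], [1, 0, 0, 0, 0]])

```text
time_s: 13.73
tcp_pos: [0.3586, 0.3907, -0.0069]
eef_rot: [-90.0, 0.0, 117.4]
contact_force: [0.4, 0.5, 0.6]
gripper_width: 0.0003
```

>>> jog_arm(steps=[[1, 0, 0.002, 0, 0], [1, 0, 0, 0, 0]])

```text
time_s: 13.9
tcp_pos: [0.3587, 0.3909, -0.0071]
eef_rot: [-90.0, 0.0, 117.5]
contact_force: [-5.5, -3.9, 21.3]
gripper_width: 0.0004
```

>>> jog_arm(steps=[[1, 0, -0.01, 0, 0], [0, 0, -0.03, 0, 0], [0, 0, -0.03, 0, 0], [0, 0.03, -0.03, 0, 0], [0, 0.03, -0.01, 0, 0], [0, 0.03, 0, 0, 0], [0, 0.03, 0, 0, 0], [0, 0, 0, 0, 0], [0, 0, 0, 0, 0]], squeeze=30)

```text
time_s: 14.65
tcp_pos: [0.3027, 0.4978, 0.1006]
eef_rot: [-90.0, 0.0, 117.5]
contact_force: [0.2, -0.1, -1.0]
gripper_width: 0.048
```

```bash
python3 -c "
from h import *
c=cap('side','10');crop(c,255,80,330,200,6.6,'side10');t=cap('top','10');crop(t,140,160,260,280,5.,'top10')
print(remote(t,(195,210,252,270),mode='grey'),remote(c,(275,160,320,190),mode='grey'))
h=hsv(t);H,S,V=h[...,0],h[...,1],h[...,2]
for st,ce,mm in comps((H>40)&(H<80)&(S>80)&(V>80),3): print(ce,onz(t,*ce,.026))
go(.396,.307,.03,117.6)
"
```

```text
(array([397. , 310.2]), array([128.1,  42.2]), np.float32(27.3), array([396.1, 309.8], dtype=float32)) (array([398.9, 308.9]), array([131.5,  63.3]), np.float32(26.1), array([397.4, 308.1], dtype=float32))
[231.5 249. ] [0.35458806 0.28713108 0.026     ]
t 14.75 pos [0.3034 0.4961 0.1005] rot [-8.9960e+01  3.0000e-02  1.1745e+02] j [  77.8   17.8  -20.2   -0.   -52.  -140.4] w 0.0562 F [-0.5  0.3  0.2]
tool shift x -0.2106 y(down) 0.0705 z 0.0050 turn -0.15
```

View pics/top10.png

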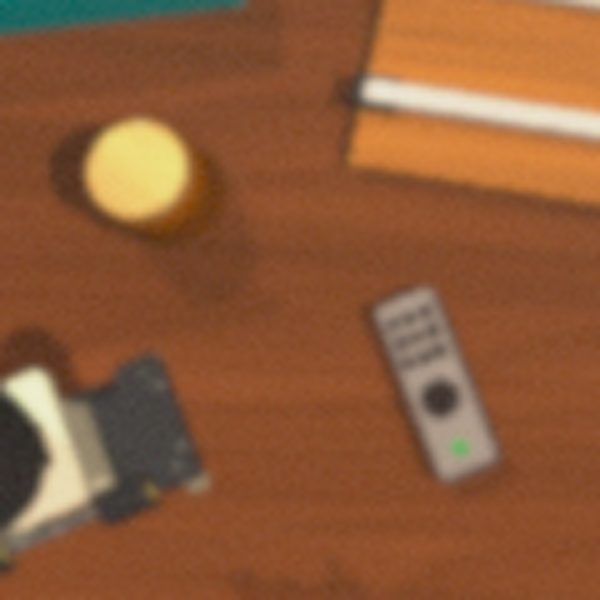

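View pics/side10.png

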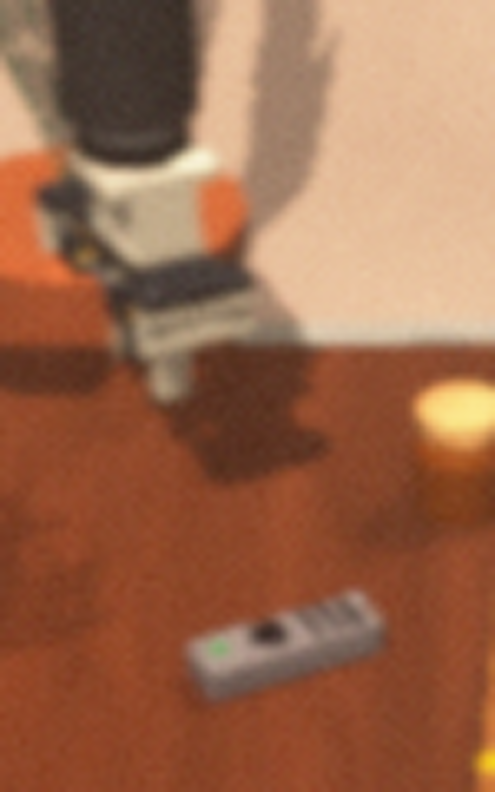

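```bash
python3 -c "
from h import *
c=pickle.load(open('side_10.pkl','rb'));t=pickle.load(open('top_10.pkl','rb'))
p=np.array([.3034,.4961,.1073]);a=np.radians(117.45);x=np.array([np.cos(a),np.sin(a),0]);z=np.array([-np.sin(a),np.cos(a),0])
for k in (.028,.049):
  for q in (-.0095,.0095): 
    for h in (0,.02):
      P=p-k*x+q*z+[0,0,h]; print(k,q,h,((proj(c,P)-[255,80])*6.6).round(),((proj(t,P)-[140,160])*5).round())
# body corners at tip+66mm
for k in (-.0965,.0965):
  for q in (-.039,.039):
    P=p-k*x+q*z+[0,0,.066]; print('body',k,q,((proj(c,P)-[255,80])*6.6).round(),((proj(t,P)-[140,160])*5).round())
go(.397,.309,.05,117.3)
"
```

```text
0.028 -0.0095 0 [178. 388.] [121. 460.]
0.028 -0.0095 0.02 [176. 361.] [110. 456.]
0.028 0.0095 0 [152. 394.] [132. 488.]
0.028 0.0095 0.02 [150. 368.] [121. 485.]
0.049 -0.0095 0 [191. 401.] [153. 446.]
0.049 -0.0095 0.02 [189. 375.] [143. 442.]
0.049 0.0095 0 [165. 408.] [164. 474.]
0.049 0.0095 0.02 [163. 381.] [153. 471.]
body -0.0965 -0.039 [139. 216.] [-134.  488.]
body -0.0965 0.039 [ 34. 240.] [-92. 612.]
body 0.0965 -0.039 [256. 333.] [176. 356.]
body 0.0965 0.039 [145. 361.] [222. 477.]
t 14.75 pos [0.3034 0.4961 0.1005] rot [-8.9960e+01  3.0000e-02  1.1745e+02] j [  77.8   17.8  -20.2   -0.   -52.  -140.4] w 0.0562 F [-0.5  0.3  0.2]
tool shift x -0.2092 y(down) 0.0505 z 0.0032 turn 0.15
```

>>> jog_arm(steps=[[0, -0.03, 0, 0.001, 0], [0, -0.03, 0, 0.001, 0], [0, -0.03, 0, 0.001, 0], [0, -0.03, 0, 0, 0], [0, -0.03, 0, 0, 0], [0, -0.03, 0, 0, 0], [0, -0.029, 0, 0, 0], [0, 0, 0.02, 0, 0], [0, 0, 0.02, 0, 0], [0, 0, 0.01, 0, 0], [0, 0, 0, 0, 0], [0, 0, 0, 0, 0]])

```text
time_s: 15.75
tcp_pos: [0.3972, 0.3093, 0.0507]
eef_rot: [-89.9, 0.1, 117.4]
contact_force: [-0.0, 0.2, 0.3]
gripper_width: 0.0875
```

```bash
python3 -c "
from h import *
t=cap('top','11');crop(t,160,160,280,280,5.,'top11');c=cap('side','11');crop(c,255,80,330,200,6.6,'side11')
go(.397,.309,.004,117.3)
"
```

```text
t 15.85 pos [0.3975 0.3104 0.0515] rot [-9.0050e+01 -1.0000e-02  1.1747e+02] j [  60.3   14.9  -32.9    0.   -42.2 -122.9] w 0.0873 F [-0.1  0.7  0.8]
tool shift x -0.0010 y(down) 0.0475 z 0.0011 turn 0.17
```

View pics/side11.png

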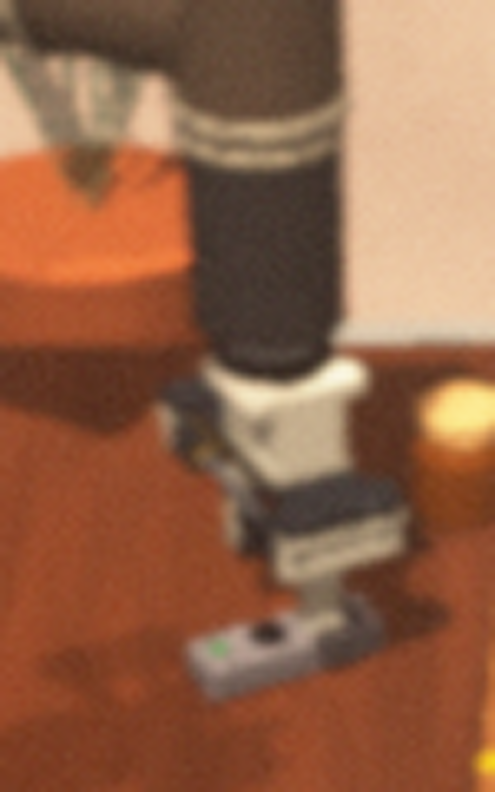

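>>> jog_arm(steps=[[0, -0.001, 0.015, 0.001, 0], [0, 0, 0.015, 0, 0], [0, 0, 0.01, 0, 0], [0, 0, 0.005, 0, 0], [0, 0, 0.0025, 0, 0], [0, 0, 0, 0, 0], [0.6, 0, 0, 0, 0], [0.6, 0, 0, 0, 0], [0.6, 0, 0, 0, 0], [0.6, 0, 0, 0, 0], [0.6, 0, 0, 0, 0], [0.6, 0, 0, 0, 0]])

```text
time_s: 16.85
tcp_pos: [0.3968, 0.3085, 0.0034]
eef_rot: [-90.0, -0.0, 117.4]
contact_force: [0.3, 0.8, 0.5]
gripper_width: 0.0532
```

>>> jog_arm(steps=[[0.65, 0, 0, 0, 0], [0.65, 0, 0, 0, 0], [0.65, 0, 0, 0, 0], [0.65, 0, 0, 0, 0], [0.65, 0, 0, 0, 0], [0.65, 0, 0, 0, 0]])

```text
time_s: 17.35
tcp_pos: [0.3968, 0.3084, 0.0032]
eef_rot: [-90.0, 0.0, 117.4]
contact_force: [-0.0, 0.1, 0.8]
gripper_width: 0.0397
```

```bash
python3 -c "
from h import *
t=cap('top','12');crop(t,160,160,280,280,5.,'top12');c=cap('side','12');crop(c,255,80,330,200,6.6,'side12')
h=hsv(t);H,S,V=h[...,0],h[...,1],h[...,2]
for st,ce,mm in comps((H>40)&(H<80)&(S>80)&(V>80),3): print(ce,onz(t,*ce,.026))
go(.397,.309,.004,117.3)
"
```

```text
[340.33333333 200.        ] [ 0.53911786 -0.05624537  0.026     ]
[231.5 249. ] [0.35458806 0.28713108 0.026     ]
t 17.45 pos [0.3968 0.3085 0.0032] rot [-90.     0.   117.44] j [  60.3   19.1  -35.6    0.   -35.2 -122.9] w 0.04 F [-0.2  0.2  0.9]
tool shift x 0.0004 y(down) -0.0008 z -0.0005 turn 0.14
```

View pics/side12.png

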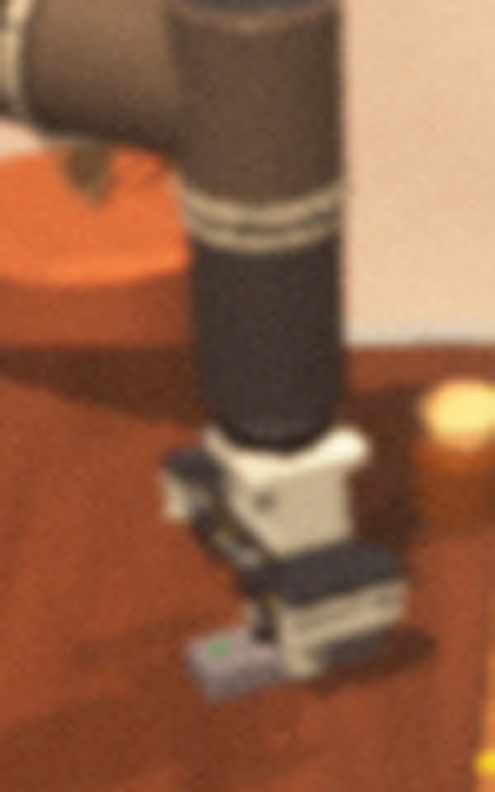

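>>> jog_arm(steps=[[0.65, 0, -0.005, 0, 0], [0.65, 0, -0.015, 0, 0], [0.65, 0, -0.02, 0, 0], [0.65, 0, -0.025, 0, 0], [0.65, 0, -0.025, 0, 0], [0.65, 0, -0.025, 0, 0], [0.65, 0, -0.025, 0, 0], [0.65, 0, -0.015, 0, 0], [0.65, 0, -0.01, 0, 0], [0.65, 0, 0, 0, 0]])

```text
time_s: 18.28
tcp_pos: [0.3974, 0.3093, 0.1704]
eef_rot: [-90.2, -0.1, 117.5]
contact_force: [-0.3, 0.2, -1.1]
gripper_width: 0.0395
```

```bash
python3 -c "
from h import *
t=cap('top','13');crop(t,140,140,280,280,4.,'top13');c=cap('side','13');crop(c,255,60,330,180,6.6,'side13')
go(.603,.063,.17,-95.5)
"
```

```text
t 18.3833 pos [0.3964 0.3082 0.1676] rot [-8.9960e+01 -1.0000e-02  1.1742e+02] j [  60.3    6.6  -25.    -0.   -58.4 -122.9] w 0.04 F [ 0.4 -1.4 -1.3]
tool shift x -0.3128 y(down) -0.0024 z -0.0705 turn -147.08
```

View pics/side13.png

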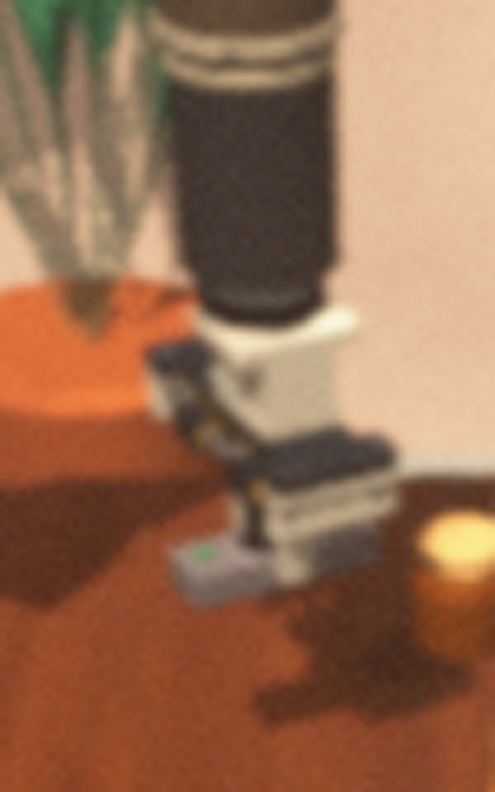

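>>> jog_arm(steps=[[0.65, -0.026, 0, -0.0059, 0], [0.65, -0.026, 0, -0.0059, 0], [0.65, -0.026, 0, -0.0059, 0], [0.65, -0.026, 0, -0.0059, 0], [0.65, -0.026, 0, -0.0059, 0], [0.65, -0.026, 0, -0.0059, 0], [0.65, -0.026, 0, -0.0059, 0], [0.65, -0.026, 0, -0.0059, 0], [0.65, -0.026, 0, -0.0059, 0], [0.65, -0.026, 0, -0.0059, 0], [0.65, -0.026, 0, -0.0059, 0], [0.65, -0.026, 0, -0.0059, 0]])

```text
time_s: 19.38
tcp_pos: [0.6031, 0.0628, 0.1659]
eef_rot: [-89.8, -0.0, 117.4]
contact_force: [1.0, 0.9, -1.5]
gripper_width: 0.0396
```

>>> jog_arm(steps=[[0.65, 0, 0, 0, -7], [0.65, 0, 0, 0, -7], [0.65, 0, 0, 0, -7], [0.65, 0, 0, 0, -7], [0.65, 0, 0, 0, -7], [0.65, 0, 0, 0, -7], [0.65, 0, 0, 0, -7], [0.65, 0, 0, 0, -7], [0.65, 0, 0, 0, -7], [0.65, 0, 0, 0, -7], [0.65, 0, 0, 0, -7], [0.65, 0, 0, 0, -7]])

```text
time_s: 20.38
tcp_pos: [0.6023, 0.0639, 0.1659]
eef_rot: [-90.0, -0.2, -158.2]
contact_force: [1.0, 0.6, -1.0]
gripper_width: 0.0396
```

>>> jog_arm(steps=[[0.65, 0, 0, 0, -7], [0.65, 0, 0, 0, -7], [0.65, 0, 0, 0, -7], [0.65, 0, 0, 0, -7], [0.65, 0, 0, 0, -7], [0.65, 0, 0, 0, -7], [0.65, 0, 0, 0, -7], [0.65, 0, 0, 0, -7], [0.65, 0, 0, 0, -7], [0.65, 0, 0, 0, 0], [0.65, 0, 0, 0, 0]])

```text
time_s: 21.3
tcp_pos: [0.6026, 0.064, 0.1665]
eef_rot: [-90.1, -0.1, -95.8]
contact_force: [0.4, 0.4, -2.1]
gripper_width: 0.0397
```

```bash
python3 -c "
from h import *
t=cap('top','14');crop(t,220,90,420,250,4.,'top14');c=cap('side','14');crop(c,280,100,430,260,5,'side14')
go(.603,.063,.10,-95.5)
p=r.get_state()['tcp_pos']+[0,0,.0258]
print((proj(t,p)-[220,90])*4,(proj(c,p)-[280,100])*5)
"
```

```text
t 21.4 pos [0.6029 0.0641 0.1672] rot [-9.009e+01 -4.000e-02 -9.579e+01] j [ 24.5  16.4 -12.4  -0.  -61.3  59.7] w 0.0399 F [ 0.  -0.2 -0.6]
tool shift x 0.0011 y(down) 0.0672 z 0.0002 turn -0.29
[332.91435937 300.3986776 ] [358.12443145 372.41458306]
```

View pics/side14.png

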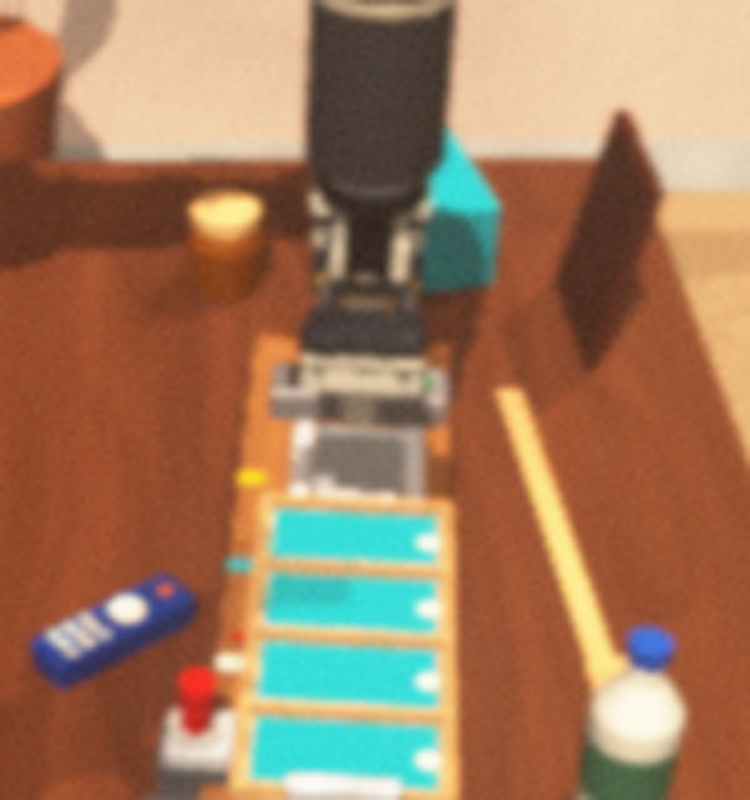

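View pics/top14.png

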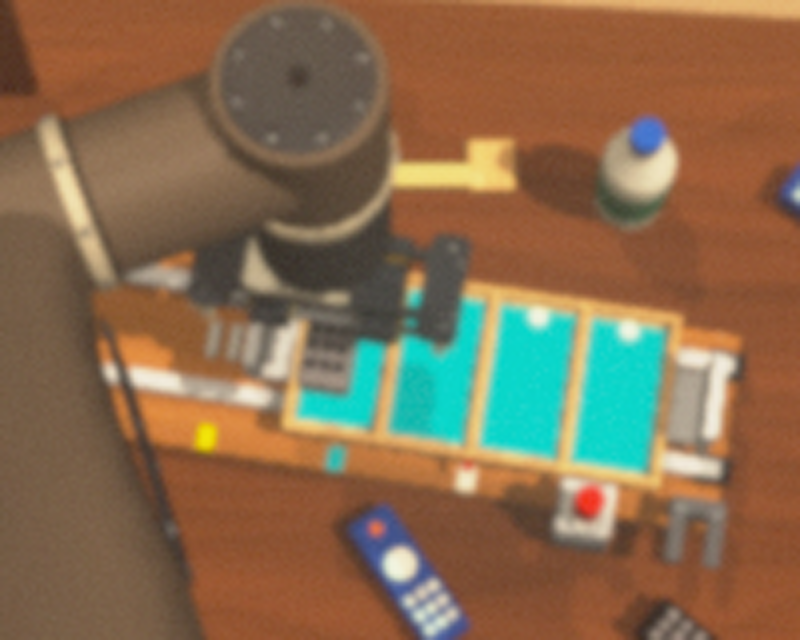

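```bash
python3 -c "
from h import *
c=pickle.load(open('side_14.pkl','rb'))
for v in (383,405):
  X=[]
  for u,y in ((271,.050),(448,.038)):
    o,d=ray(c,280+u/5,100+v/5);X.append(o+d*(y-o[1])/d[1])
  print(np.round(X,4),np.mean(X,0))
t=pickle.load(open('top_14.pkl','rb'))
# back end edge of remote top in top view (keys end), lower edge
for q in ((305,382),(350,392)): print(onz(t,220+q[0]/4,90+q[1]/4,.190))
# lamp in side
h=hsv(c);H,S,V=h[...,0],h[...,1],h[...,2]
for st,ce,mm in comps((H>35)&(H<85)&(S>60)&(V>80),2): 
  if 360<ce[0]<372: print(ce,onz(c,*ce,.19))
"
```

```text
[[0.5408 0.05   0.1942]
 [0.6631 0.038  0.2014]] [0.60195712 0.044      0.19781169]
[[0.5411 0.05   0.1754]
 [0.6646 0.038  0.1827]] [0.60285862 0.044      0.17904971]
[0.53944644 0.08043206 0.19      ]
[0.53389501 0.04641358 0.19      ]
[369.2 127.2] [0.7041983  0.42255875 0.19      ]
[366.5 132.5] [0.68789312 0.37599759 0.19      ]
[365.16666667 137.5       ] [0.67811224 0.3338548  0.19      ]
[366.  144.5] [0.67579095 0.27752295 0.19      ]
[365. 149.] [0.66837097 0.24298762 0.19      ]
[369.  148.5] [0.68439183 0.24658819 0.19      ]
[365.  155.5] [0.66359735 0.19510923 0.19      ]
[368. 157.] [0.67388676 0.18425386 0.19      ]
[365.  176.5] [0.64965649 0.05528548 0.19      ]
[364.  203.2] [ 0.63140728 -0.09534778  0.19      ]
[364.5 216. ] [ 0.62675489 -0.1588478   0.19      ]
[366.  224.5] [ 0.62738987 -0.19838297  0.19      ]
[363. 245.] [ 0.6099644  -0.28564975  0.19      ]
[364. 257.] [ 0.60825392 -0.33232406  0.19      ]
```

```bash
python3 -c "
from h import *
c=pickle.load(open('side_0.pkl','rb')) if 0 else pickle.load(open('c0.pkl','rb'))['side'];t=pickle.load(open('c0.pkl','rb'))['top']
img=c['image'].astype(float)
sat=(img[...,1]+img[...,2])/2-img[...,0]  # teal-ness
ex=np.array([.9954,-.0958]);ey=np.array([.0958,.9954])
for name,im,cam,rows in (('side',sat,c,[206,219,220,234,235,249,250]),):
  for v in rows:
    row=im[v,325:375];hi=np.median(row[15:25]);th=hi/2
    idx=np.where(row>th)[0];a,b=idx[0],idx[-1]
    # subpixel
    ua=325+a-(row[a]-th)/(row[a]-row[a-1]);ub=325+b+(row[b]-th)/(row[b]-row[b+1])
    A=onz(cam,ua,v,.046)[:2];B=onz(cam,ub,v,.046)[:2]
    print(v,round(ua,2),round(ub,2),'xr',A@ex,B@ex,'mid',(A+B)@ex/2,'len',(B-A)@ex,'yr',A@ey)
sat=(t['image'][...,1].astype(float)+t['image'][...,2])/2-t['image'][...,0]
for u in (303,308,326,331,349,354,372,377):
    col=sat[150:220,u];hi=np.median(col[25:40]);th=hi/2
    idx=np.where(col>th)[0];a,b=idx[0],idx[-1]
    va=150+a-(col[a]-th)/(col[a]-col[a-1]);vb=150+b+(col[b]-th)/(col[b]-col[b+1])
    A=onz(t,u,va,.046)[:2];B=onz(t,u,vb,.046)[:2]
    print('top',u,round(va,2),round(vb,2),'xr',A@ex,B@ex,'mid',(A+B)@ex/2,'len',(A-B)@ex,'yr',A@ey)
"
```

```text
206 334.82 365.18 xr 0.5375523263382412 0.6520514557792866 mid 0.5948018910587639 len 0.11449912944104536 yr 0.12151900105089077
219 333.5 365.43 xr 0.5370001826462288 0.6526671810274692 mid 0.5948336818368489 len 0.11566699838124035 yr 0.04620221311701885
220 333.15 363.25 xr 0.5360808605421773 0.6447612796978891 mid 0.5904210701200332 len 0.10868041915571182 yr 0.04058330915956548
234 332.22 363.85 xr 0.5372821710575706 0.6468536287846878 mid 0.5920678999211292 len 0.10957145772711722 yr -0.03355287121914363
235 332.13 362.7 xr 0.5372831721999822 0.6428614525218808 mid 0.5900723123609314 len 0.10557828032189845 yr -0.0386244991420627
249 330.56 365.74 xr 0.536285216061522 0.6530669651007917 mid 0.5946760905811569 len 0.11678174903926959 yr -0.10673974709638953
250 330.45 362.96 xr 0.536204513106658 0.6438329684216337 mid 0.5900187407641458 len 0.10762845531497568 yr -0.11140322668236796
top 303 159.85 206.37 xr 0.6534525898236104 0.49740434806389255 mid 0.5754284689437514 len 0.15604824175971793 yr 0.13932595148842386
top 308 164.42 195.55 xr 0.640437367425879 0.5356786945973986 mi
[... 165 characters left out ...]
68046792062 yr 0.061519743017300545
top 331 167.9 199.25 xr 0.6406286136314066 0.5353329066552125 mid 0.5879807601433096 len 0.10529570697619402 yr 0.042736545544857826
top 349 167.09 202.0 xr 0.6528215246328576 0.53554542251471 mid 0.5941834735737839 len 0.1172761021181475 yr -0.015903552841764562
top 354 171.67 202.83 xr 0.6398161524257382 0.5353594676026683 mid 0.5875878100142032 len 0.10445668482306988 yr -0.03459919524056364
top 372 170.69 205.65 xr 0.6525765059303936 0.5353496269873161 mid 0.5939630664588549 len 0.1172268789430774 yr -0.09305433655012324
top 377 175.18 206.48 xr 0.6399001228739531 0.5351699555266448 mid 0.5875350392002989 len 0.10473016734730829 yr -0.11150116306185327
```

>>> jog_arm(steps=[[0.65, 0, 0.015, 0, 0], [0.65, 0, 0.02, 0, 0], [0.65, 0, 0.02, 0, 0], [0.65, 0, 0.02, 0, 0], [0.65, 0, 0.015, 0, 0], [0.65, 0, 0.01, 0, 0], [0.65, 0, 0.005, 0, 0], [0.65, 0, 0, 0, 0], [0.65, 0, 0, 0, 0]])

```text
time_s: 22.15
tcp_pos: [0.6038, 0.0643, 0.0637]
eef_rot: [-90.0, -0.0, -95.6]
contact_force: [1.1, -0.3, -1.7]
gripper_width: 0.0396
```

```bash
python3 -c "
from h import *
t=cap('top','15');crop(t,220,90,420,250,4.,'top15');c=cap('side','15');crop(c,310,150,390,270,6.6,'side15')
go(.603,.063,.0502,-95.5)
h=hsv(c);H,S,V=h[...,0],h[...,1],h[...,2]
for st,ce,mm in comps((H>35)&(H<85)&(S>60)&(V>80),2): 
  if 360<ce[0]<372: print(ce,onz(c,*ce,.085))
"
```

```text
t 22.25 pos [0.6041 0.0645 0.0643] rot [-8.991e+01  4.000e-02 -9.557e+01] j [ 24.5  22.2 -19.1   0.  -48.6  59.9] w 0.0396 F [ 0.5 -0.  -0.5]
tool shift x 0.0015 y(down) 0.0141 z -0.0009 turn -0.07
[369.33333333 128.33333333] [0.73333488 0.61198834 0.085     ]
[367.  144.5] [0.70622102 0.45894457 0.085     ]
[370.5 157. ] [0.71029321 0.35306651 0.085     ]
[363.5 199. ] [0.65194957 0.06098649 0.085     ]
[362.5 208.5] [0.64298978 0.00559435 0.085     ]
[361.5 211. ] [ 0.63808982 -0.00839823  0.085     ]
[364.5 216. ] [ 0.64609123 -0.03599795  0.085     ]
[366.  224.5] [ 0.64681151 -0.08084437  0.085     ]
[363.5 245. ] [ 0.62865884 -0.17986036  0.085     ]
[364. 257.] [ 0.62510478 -0.23277945  0.085     ]
```

View pics/side15.png

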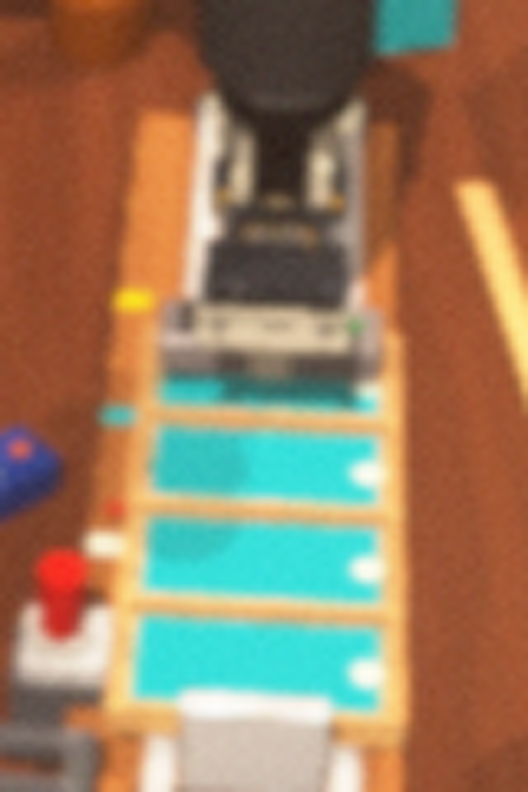

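View pics/top15.png

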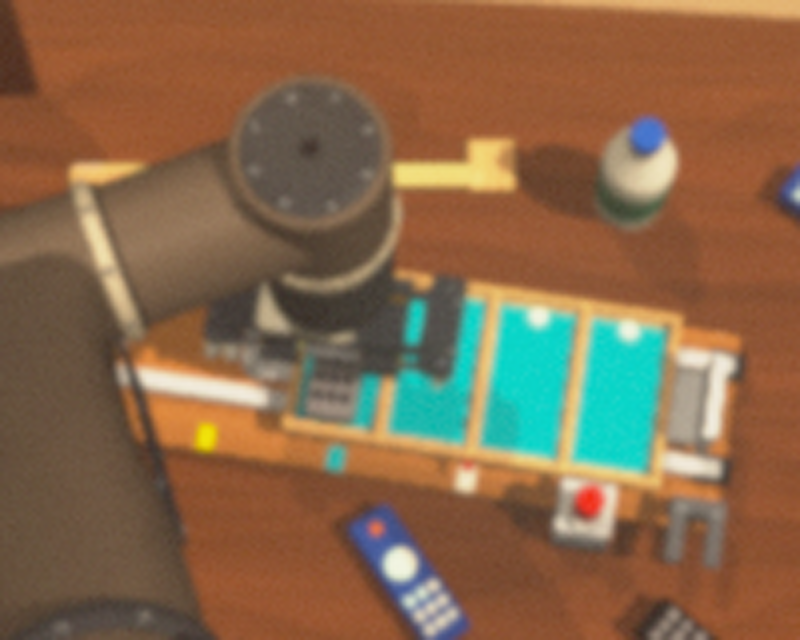

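>>> jog_arm(steps=[[0.65, 0, 0.004, -0.0015, 0], [0.65, 0, 0.004, 0, 0], [0.65, 0, 0.002, 0, 0], [0.65, 0, 0, 0, 0]])

```text
time_s: 22.58
tcp_pos: [0.6014, 0.0643, 0.0527]
eef_rot: [-90.0, -0.0, -95.6]
contact_force: [-0.1, 0.2, -2.0]
gripper_width: 0.0399
```

>>> jog_arm(steps=[[0.65, 0, 0.002, 0, 0], [0.65, 0, 0, 0, 0]])

```text
time_s: 22.75
tcp_pos: [0.6018, 0.0643, 0.0509]
eef_rot: [-90.0, -0.0, -95.6]
contact_force: [0.2, -0.3, -0.8]
gripper_width: 0.0401
```

>>> jog_arm(steps=[[0.65, 0, 0.001, 0, 0], [0.65, 0, 0, 0, 0]])

```text
time_s: 22.92
tcp_pos: [0.6019, 0.0643, 0.0501]
eef_rot: [-90.0, -0.0, -95.6]
contact_force: [-0.9, 0.5, -1.2]
gripper_width: 0.0397
```

>>> jog_arm(steps=[[0.65, 0, 0.001, 0, 0], [0.65, 0, 0, 0, 0]])

```text
time_s: 23.08
tcp_pos: [0.602, 0.0644, 0.0493]
eef_rot: [-90.0, 0.0, -95.6]
contact_force: [-0.1, 0.4, -1.0]
gripper_width: 0.0397
```

>>> jog_arm(steps=[[0.65, 0, 0.001, 0, 0], [0.65, 0, 0, 0, 0]])

```text
time_s: 23.25
tcp_pos: [0.602, 0.0644, 0.0493]
eef_rot: [-90.0, 0.0, -95.5]
contact_force: [-3.0, -0.6, 7.7]
gripper_width: 0.0396
```

```bash
python3 -c "
from h import *
c=cap('side','16');crop(c,310,150,390,270,6.6,'side16')
go(.603,.063,.0502,-95.5)
"
```

```text
t 23.3 pos [0.602  0.0644 0.0493] rot [-89.96   0.   -95.54] j [ 24.6  23.1 -20.1   0.  -46.7  59.9] w 0.0398 F [-3.2 -0.2  7.5]
tool shift x 0.0013 y(down) -0.0009 z 0.0011 turn -0.04
```

View pics/side16.png

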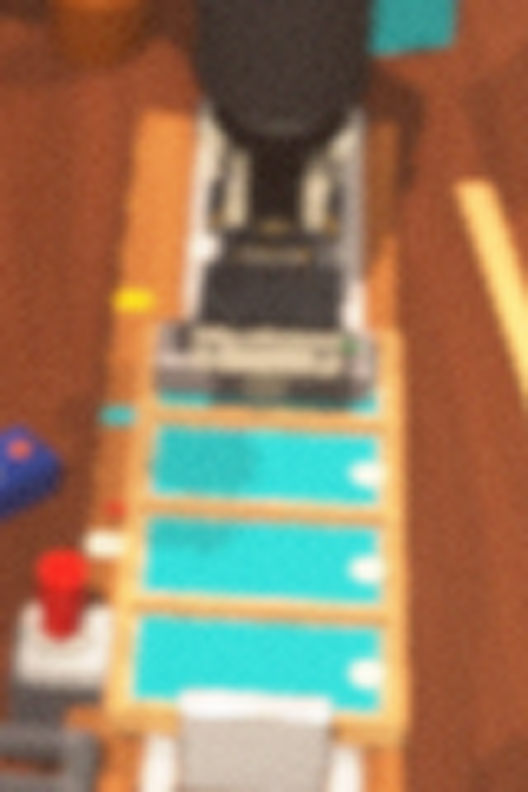

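>>> jog_arm(steps=[[0.36, 0, -0.0005, 0, 0], [0.36, 0, 0, 0, 0], [0.36, 0, 0, 0, 0], [0.36, 0, 0, 0, 0], [0.36, 0, -0.02, 0, 0], [0, 0, -0.03, 0, 0], [0, 0, -0.03, 0, 0], [0, 0, -0.03, 0, 0], [0, 0, -0.02, 0, 0], [0, 0, 0, 0, 0], [0, 0, 0, 0, 0]])

```text
time_s: 24.22
tcp_pos: [0.6025, 0.0647, 0.18]
eef_rot: [-89.9, 0.1, -95.6]
contact_force: [-0.9, -0.3, -1.1]
gripper_width: 0.0861
```

```bash
python3 -c "
from h import *
t=cap('top','17');c=cap('side','17');crop(c,230,140,410,320,4.4,'side17')
print('blue',remote(t,(298,208,345,258),mode='blue'),remote(c,(282,210,318,240),mode='blue'))
go(.4255,-.001,.16,-52)
"
```

```text
blue (array([424. ,  -3.5]), array([128.6,  44.4]), np.float32(36.8), array([423.6,  -3.2], dtype=float32)) (array([425.6,   2.9]), array([136.1,  59.2]), np.float32(36.3), array([422.7,  -1.5], dtype=float32))
t 24.3167 pos [0.6013 0.0642 0.1778] rot [-9.007e+01 -1.000e-02 -9.557e+01] j [ 24.6  15.7 -11.8  -0.  -62.5  59.9] w 0.0874 F [ 0.4 -0.6 -1.2]
tool shift x 0.0820 y(down) 0.0178 z -0.1686 turn -43.57
```

View pics/side17.png

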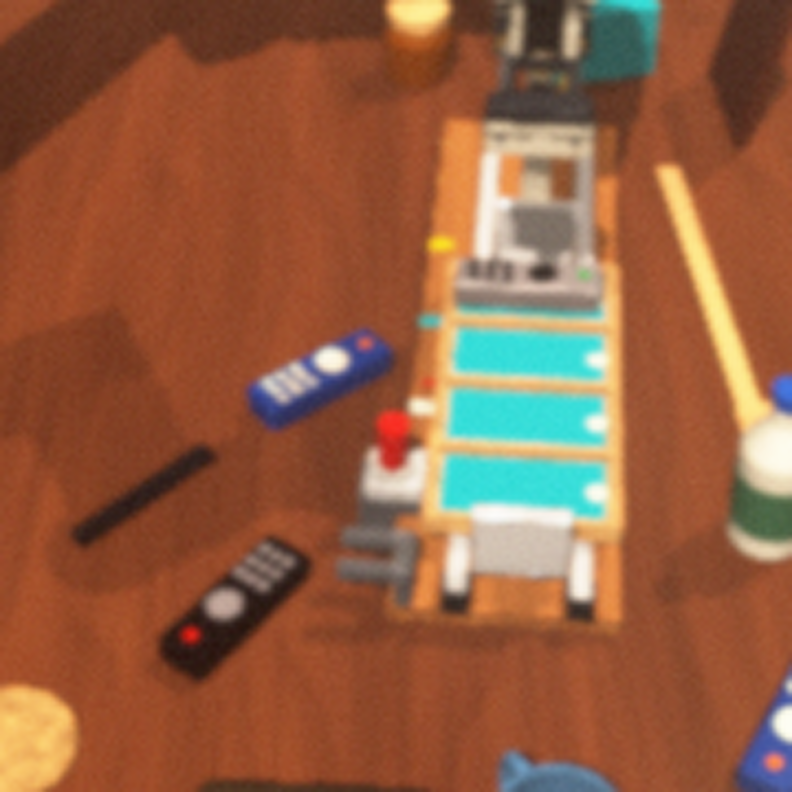

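```bash
python3 -c "
from h import *
go(.4245,-.002,.16,-52.5)"
```

```text
t 24.3167 pos [0.6013 0.0642 0.1778] rot [-9.007e+01 -1.000e-02 -9.557e+01] j [ 24.6  15.7 -11.8  -0.  -62.5  59.9] w 0.0874 F [ 0.4 -0.6 -1.2]
tool shift x 0.0831 y(down) 0.0178 z -0.1695 turn -43.07
```

>>> jog_arm(steps=[[0, 0.0137, 0, -0.0281, 0], [0, 0.0137, 0, -0.0281, 0], [0, 0.0137, 0, -0.0281, 0], [0, 0.0137, 0, -0.0281, 0], [0, 0.0137, 0, -0.0281, 0], [0, 0.0137, 0, -0.0281, 0], [0, 0, 0, 0, -6.2], [0, 0, 0, 0, -6.2], [0, 0, 0, 0, -6.2], [0, 0, 0, 0, -6.2], [0, 0, 0, 0, -6.2], [0, 0, 0, 0, -6.2]])

```text
time_s: 25.32
tcp_pos: [0.4253, -0.0014, 0.1775]
eef_rot: [-90.1, 0.0, -58.1]
contact_force: [-0.2, 0.5, 0.9]
gripper_width: 0.0875
```

>>> jog_arm(steps=[[0, 0, 0, 0, -5.9], [0, 0, 0.02, 0, 0], [0, 0, 0.03, 0, 0], [0, 0, 0.03, 0, 0], [0, 0, 0.03, 0, 0], [0, 0, 0.015, 0, 0], [0, 0, 0.005, 0, 0], [0, 0, 0, 0, 0], [0, 0, 0, 0, 0]])

```text
time_s: 26.07
tcp_pos: [0.4262, -0.0012, 0.0488]
eef_rot: [-90.1, -0.0, -52.4]
contact_force: [-0.1, -2.1, 1.2]
gripper_width: 0.0878
```

```bash
python3 -c "
from h import *
t=cap('top','18');c=cap('side','18');crop(c,230,140,370,260,5.5,'side18');crop(t,250,150,400,270,5,'top18')
go(.4245,-.002,.0035,-52.5)"
```

```text
t 26.1667 pos [ 0.4269 -0.0008  0.0497] rot [-8.991e+01 -3.000e-02 -5.244e+01] j [ 26.6   8.4 -42.4   0.  -39.1 100.9] w 0.0878 F [-0.3  0.6  0.4]
tool shift x -0.0005 y(down) 0.0462 z -0.0026 turn 0.06
```

View pics/side18.png

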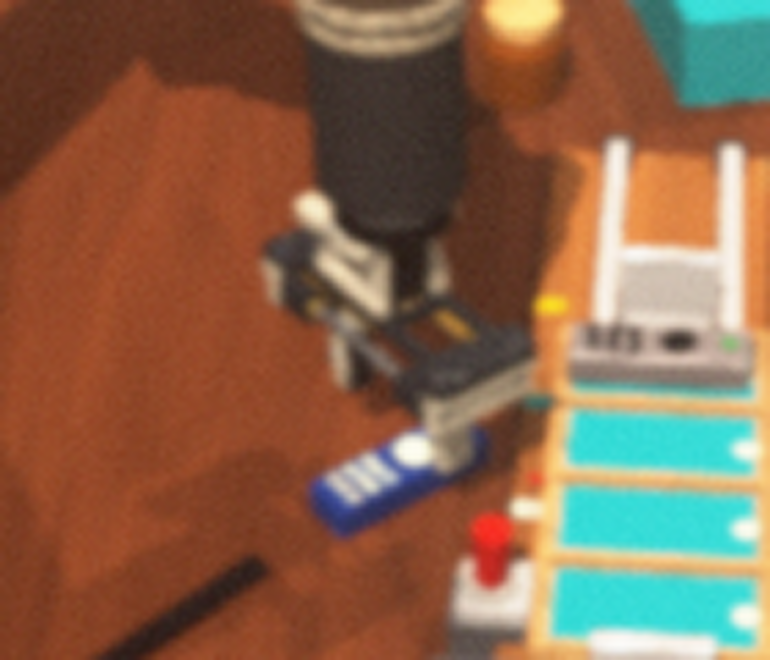

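View pics/top18.png

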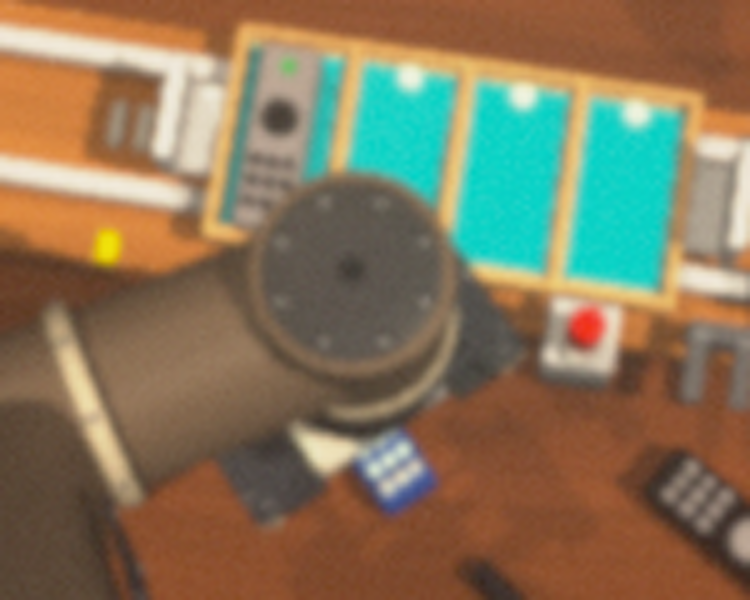

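>>> jog_arm(steps=[[0, 0, 0.015, -0.0025, 0], [0, 0, 0.015, 0, 0], [0, 0, 0.01, 0, 0], [0, 0, 0.004, 0, 0], [0, 0, 0.002, 0, 0], [0.65, 0, 0, 0, 0], [0.65, 0, 0, 0, 0], [0.65, 0, 0, 0, 0], [0.65, 0, 0, 0, 0], [0.65, 0, 0, 0, 0], [0.65, 0, 0, 0, 0], [0.65, 0, 0, 0, 0]])

```text
time_s: 27.17
tcp_pos: [0.4242, -0.0026, 0.0029]
eef_rot: [-90.0, -0.0, -52.5]
contact_force: [0.2, 0.3, 0.1]
gripper_width: 0.0466
```

>>> jog_arm(steps=[[0.65, 0, 0, 0, 0], [0.65, 0, 0, 0, 0], [0.65, 0, 0, 0, 0], [0.65, 0, 0, 0, 0]])

```text
time_s: 27.5
tcp_pos: [0.4241, -0.0026, 0.0028]
eef_rot: [-90.0, -0.0, -52.5]
contact_force: [-0.4, 0.6, 1.5]
gripper_width: 0.0399
```

>>> jog_arm(steps=[[0.65, 0, -0.005, 0, 0], [0.65, 0, -0.015, 0, 0], [0.65, 0, -0.02, 0, 0], [0.65, 0, -0.025, 0, 0], [0.65, 0, -0.025, 0, 0], [0.65, 0, -0.025, 0, 0], [0.65, 0, -0.025, 0, 0], [0.65, 0, -0.015, 0, 0], [0.65, 0, -0.01, 0, 0], [0.65, 0, 0, 0, 0], [0.65, 0, 0, 0, 0]])

```text
time_s: 28.42
tcp_pos: [0.424, -0.0026, 0.1679]
eef_rot: [-89.9, 0.0, -52.5]
contact_force: [0.1, -0.2, -1.1]
gripper_width: 0.0395
```

```bash
python3 -c "
from h import *
t=cap('top','19');c=cap('side','19');crop(c,230,120,370,240,5.5,'side19')
go(.594,-.013,.16,-95.5)"
```

```text
t 28.5167 pos [ 0.4233 -0.0029  0.1668] rot [-9.008e+01  4.000e-02 -5.247e+01] j [ 26.5  -1.3 -33.6  -0.  -57.7 101. ] w 0.0394 F [ 0.3  0.5 -1.3]
tool shift x 0.1120 y(down) 0.0068 z 0.1292 turn 43.03
```

View pics/side19.png

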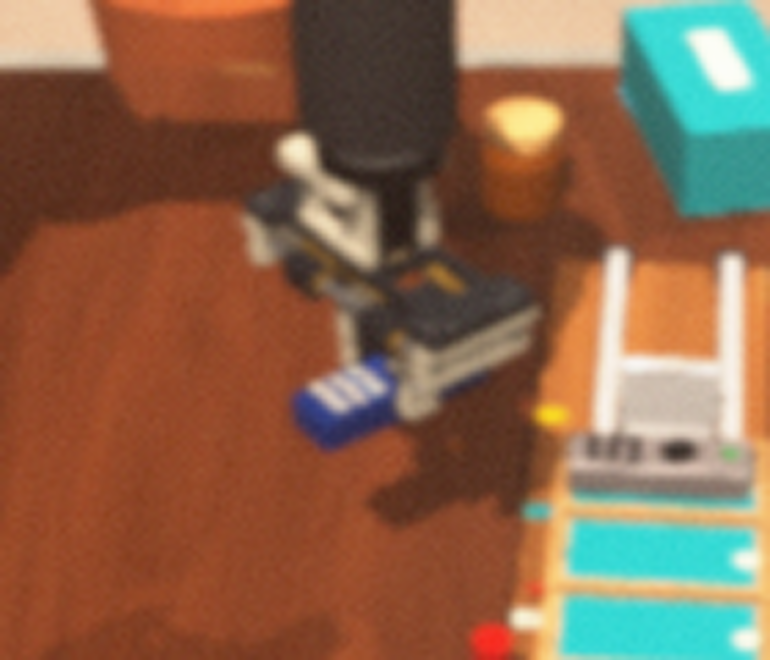

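```bash
python3 -c "
from h import *
go(.588,-.0893,.165,-95.5)"
```

```text
t 28.5167 pos [ 0.4233 -0.0029  0.1668] rot [-9.008e+01  4.000e-02 -5.247e+01] j [ 26.5  -1.3 -33.6  -0.  -57.7 101. ] w 0.0394 F [ 0.3  0.5 -1.3]
tool shift x 0.1688 y(down) 0.0018 z 0.0779 turn 43.03
```

>>> jog_arm(steps=[[0.65, 0.024, 0, 0.0111, 0], [0.65, 0.024, 0, 0.0111, 0], [0.65, 0.024, 0, 0.0111, 0], [0.65, 0.024, 0, 0.0111, 0], [0.65, 0.024, 0, 0.0111, 0], [0.65, 0.024, 0, 0.0111, 0], [0.65, 0.0245, 0, 0.0111, 0], [0.65, 0, 0, 0, 6.2], [0.65, 0, 0, 0, 6.2], [0.65, 0, 0, 0, 6.2], [0.65, 0, 0, 0, 6.2], [0.65, 0, 0, 0, 6.2]])

```text
time_s: 29.52
tcp_pos: [0.5876, -0.0891, 0.1658]
eef_rot: [-90.2, -0.0, -83.8]
contact_force: [0.4, 0.5, -0.8]
gripper_width: 0.0395
```

>>> jog_arm(steps=[[0.65, 0, 0, 0, 6], [0.65, 0, 0, 0, 6], [0.65, 0, 0.015, 0, 0], [0.65, 0, 0.02, 0, 0], [0.65, 0, 0.02, 0, 0], [0.65, 0, 0.02, 0, 0], [0.65, 0, 0.015, 0, 0], [0.65, 0, 0.01, 0, 0], [0.65, 0, 0, 0, 0], [0.65, 0, 0, 0, 0]])

```text
time_s: 30.35
tcp_pos: [0.5879, -0.0891, 0.0669]
eef_rot: [-90.1, -0.0, -95.5]
contact_force: [0.8, 0.5, -0.3]
gripper_width: 0.0396
```

```bash
cat >> h.py <<'E'
def lampred(c,box):
    x0,y0,x1,y1=box;h=hsv(c);H,S,V=h[...,0],h[...,1],h[...,2]
    m=((H<9)|(H>170))&(S>110)&(V>120);k=np.zeros_like(m);k[y0:y1,x0:x1]=1
    return [(st[4],ce) for st,ce,mm in comps(m&k,2)]
E
python3 -c "
from h import *
t=cap('top','20');c=cap('side','20');crop(c,290,150,400,270,6.,'side20');crop(t,250,120,420,250,4.6,'top20')
go(.588,-.0893,.05,-95.5)
s=r.get_state();zt=s['tcp_pos'][2]-.0028+.026
ex=np.array([.9954,-.0958])
for n,ce in lampred(c,(345,200,385,245)): X=onz(c,*ce,zt);print(n,ce,X,X[:2]@ex-.047)
"
```

```text
t 30.45 pos [ 0.589  -0.0889  0.0684] rot [-89.95  -0.   -95.45] j [ 10.2  21.  -20.4   0.  -48.5  74.3] w 0.0402 F [ 0.2 -0.1 -1. ]
tool shift x 0.0005 y(down) 0.0184 z -0.0010 turn 0.05
4 [377.5  212.25] [ 0.69278943 -0.02404004  0.0915957 ] 0.6449056384787958
2 [376.5 215. ] [ 0.68742046 -0.03895628  0.0915957 ] 0.6409903368098664
2 [373.5 219.5] [ 0.67411925 -0.06275502  0.0915957 ] 0.6300302351633097
2 [373.5 222.5] [ 0.67229753 -0.07836398  0.0915957 ] 0.6297122347536799
5 [363.2 225.4] [ 0.63563074 -0.09265644  0.0915957 ] 0.5945833291017719
4 [373.5  229.75] [ 0.66802799 -0.11494656  0.0915957 ] 0.6289669402965762
2 [383.5 231.5] [ 0.70035245 -0.12405709  0.0915957 ] 0.662015500116333
5 [376.  237.8] [ 0.67167532 -0.15390501  0.0915957 ] 0.6363297152330439
```

View pics/side20.png

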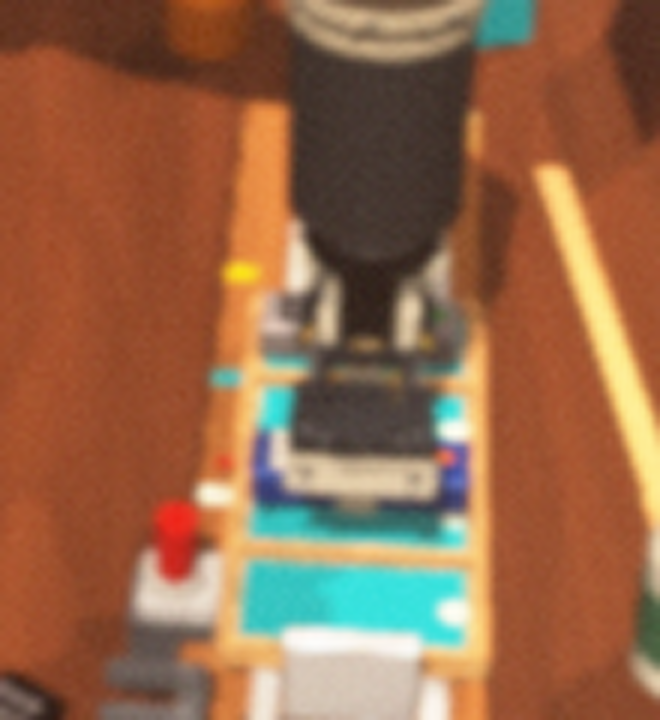

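View pics/top20.png

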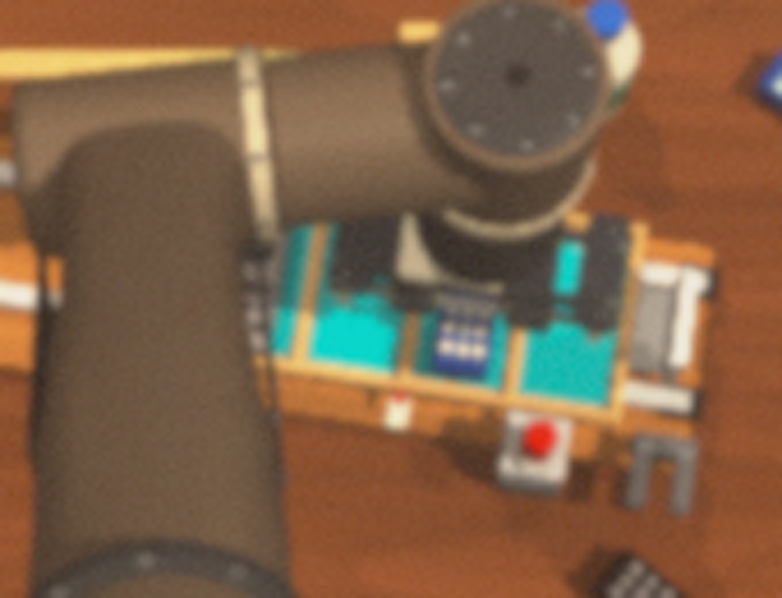

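>>> jog_arm(steps=[[0.65, 0, 0.006, -0.0005, 0], [0.65, 0, 0.005, 0, 0], [0.65, 0, 0.004, 0, 0], [0.65, 0, 0.002, 0, 0], [0.65, 0, 0.001, 0, 0], [0.65, 0, 0, 0, 0]])

```text
time_s: 30.95
tcp_pos: [0.5877, -0.0889, 0.0494]
eef_rot: [-90.0, -0.0, -95.5]
contact_force: [-0.2, -1.4, -1.7]
gripper_width: 0.0396
```

>>> jog_arm(steps=[[0.65, 0, 0.001, 0, 0], [0.65, 0, 0, 0, 0]])

```text
time_s: 31.12
tcp_pos: [0.5881, -0.0889, 0.0489]
eef_rot: [-90.0, 0.0, -95.5]
contact_force: [0.0, 0.7, -1.1]
gripper_width: 0.0401
```

>>> jog_arm(steps=[[0.65, 0, 0.001, 0, 0], [0.65, 0, 0, 0, 0]])

```text
time_s: 31.28
tcp_pos: [0.5881, -0.0889, 0.0488]
eef_rot: [-90.0, -0.0, -95.4]
contact_force: [-2.9, 0.6, 6.8]
gripper_width: 0.0396
```

>>> jog_arm(steps=[[0.36, 0, -0.0003, 0, 0], [0.36, 0, 0, 0, 0], [0.36, 0, 0, 0, 0], [0.36, 0, 0, 0, 0], [0.36, 0, -0.02, 0, 0], [0, 0, -0.03, 0, 0], [0, 0, -0.03, 0, 0], [0, 0, -0.03, 0, 0], [0, 0, -0.02, 0, 0], [0, 0, 0, 0, 0], [0, 0, 0, 0, 0]])

```text
time_s: 32.2
tcp_pos: [0.5886, -0.0887, 0.1794]
eef_rot: [-89.8, 0.0, -95.5]
contact_force: [0.1, -0.3, -0.5]
gripper_width: 0.086
```

```bash
python3 -c "
from h import *
t=cap('top','21');c=cap('side','21');crop(c,230,140,410,320,4.4,'side21')
print(remote(c,(262,258,305,297),mode='black'))
print(lampred(t,(400,255,415,275)),lampred(c,(262,260,290,295)))
go(.367,-.248,.16,144)
"
```

```text
(array([ 371.2, -249.1]), array([134.1,  49. ]), np.float32(51.9), array([ 365.8, -262. ], dtype=float32))
[(np.int32(13), array([408.38461538, 264.61538462]))] [(np.int32(2), array([269.5, 260.5])), (np.int32(11), array([277.72727273, 260.45454545])), (np.int32(20), array([271.8, 265. ])), (np.int32(2), array([286.5, 262. ])), (np.int32(2), array([264. , 265.5])), (np.int32(3), array([284.66666667, 264.33333333])), (np.int32(2), array([283. , 266.5])), (np.int32(2), array([263.5, 268. ])), (np.int32(2), array([279. , 269.5])), (np.int32(2), array([269. , 271.5])), (np.int32(10), array([274.9, 271.4])), (np.int32(2), array([266.5, 272. ])), (np.int32(5), array([265.2, 275.6])), (np.int32(8), array([270.   , 277.625])), (np.int32(3), array([264.        , 279.66666667])), (np.int32(4), array([264.5, 283. ])), (np.int32(10), array([272.8, 284. ])), (np.int32(6), array([286.        , 286.83333333])), (np.int32(7), array([263.57142857, 288.85714286])), (np.int32(3), array([266.33333333, 290.66666667])), (np.int32(9), array([281.77777778, 292.        ])), (np.int32(5), array([266.8, 293.8])), (np.int32(2), array([284.5, 293.5]))]
t 32.3 pos [ 0.5873 -0.0888  0.1771] rot [-90.07   0.   -95.48] j [ 10.2  14.8 -13.3  -0.  -62.   74.3] w 0.0875 F [ 0.1 -0.8 -1.2]
tool shift x 0.1795 y(down) 0.0171 z -0.2041 turn 120.52
```

View pics/side21.png

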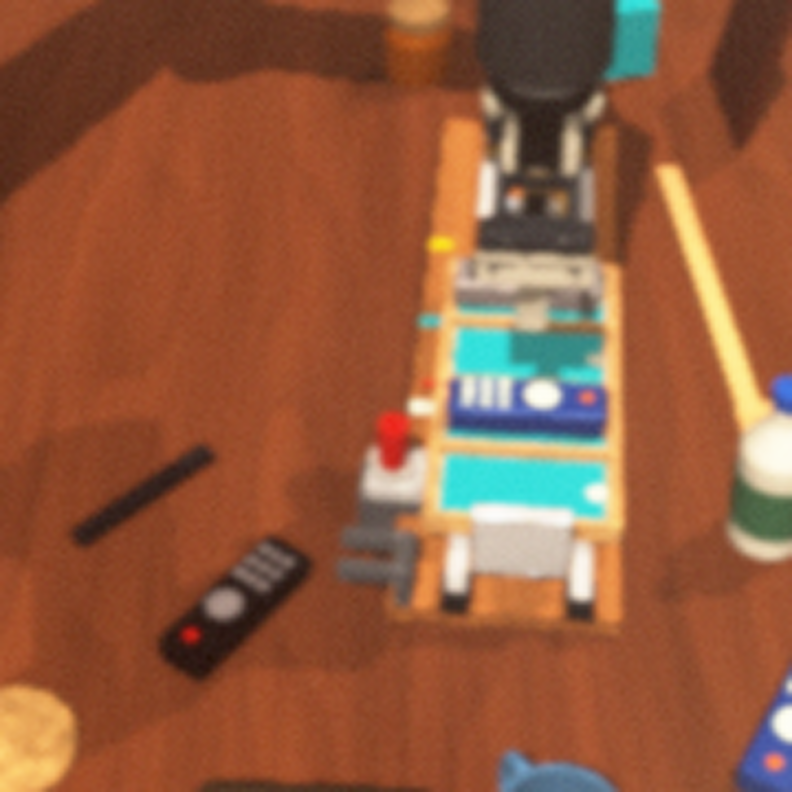

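>>> jog_arm(steps=[[0, 0.0224, 0, -0.0255, 0], [0, 0.0224, 0, -0.0255, 0], [0, 0.0224, 0, -0.0255, 0], [0, 0.0224, 0, -0.0255, 0], [0, 0.0224, 0, -0.0255, 0], [0, 0.0224, 0, -0.0255, 0], [0, 0.0224, 0, -0.0255, 0], [0, 0.0224, 0, -0.0255, 0], [0, 0, 0, 0, 6.7], [0, 0, 0, 0, 6.7], [0, 0, 0, 0, 6.7], [0, 0, 0, 0, 6.7]])

```text
time_s: 33.3
tcp_pos: [0.3668, -0.2479, 0.1769]
eef_rot: [-90.1, -0.0, -122.6]
contact_force: [-0.1, -0.5, -0.1]
gripper_width: 0.0873
```

>>> jog_arm(steps=[[0, 0, 0, 0, 6.7], [0, 0, 0, 0, 6.7], [0, 0, 0, 0, 6.7], [0, 0, 0, 0, 6.7], [0, 0, 0, 0, 6.7], [0, 0, 0, 0, 6.7], [0, 0, 0, 0, 6.7], [0, 0, 0, 0, 6.7], [0, 0, 0, 0, 6.7], [0, 0, 0, 0, 6.7], [0, 0, 0, 0, 6.7], [0, 0, 0, 0, 6.7]])

```text
time_s: 34.3
tcp_pos: [0.367, -0.2476, 0.1767]
eef_rot: [-90.0, -0.1, 157.0]
contact_force: [-0.0, -0.7, 0.3]
gripper_width: 0.0879
```

>>> jog_arm(steps=[[0, 0, 0, 0, 6.7], [0, 0, 0, 0, 6.7], [0, 0, 0.02, 0, 0], [0, 0, 0.03, 0, 0], [0, 0, 0.03, 0, 0], [0, 0, 0.03, 0, 0], [0, 0, 0.015, 0, 0], [0, 0, 0.005, 0, 0], [0, 0, 0, 0, 0], [0, 0, 0, 0, 0]])

```text
time_s: 35.13
tcp_pos: [0.3678, -0.2479, 0.0481]
eef_rot: [-90.0, -0.0, 144.0]
contact_force: [0.5, -0.8, 0.6]
gripper_width: 0.0873
```

```bash
python3 -c "
from h import *
t=cap('top','22');c=cap('side','22');crop(c,230,180,370,300,5.5,'side22');crop(t,320,170,470,290,5,'top22')
go(.367,-.248,.0035,143.5)"
```

```text
t 35.2333 pos [ 0.3686 -0.248   0.049 ] rot [-9.0030e+01  9.0000e-02  1.4396e+02] j [ -8.4  10.  -40.4   0.  -39.5 -27.7] w 0.0878 F [ 0.4 -0.6  0.1]
tool shift x 0.0013 y(down) 0.0455 z 0.0009 turn 0.46
```

View pics/side22.png

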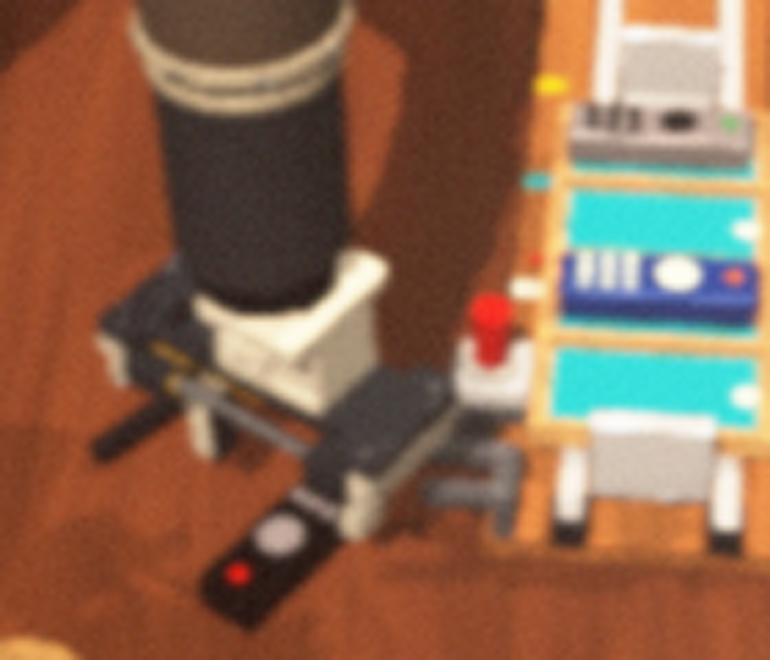

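View pics/top22.png

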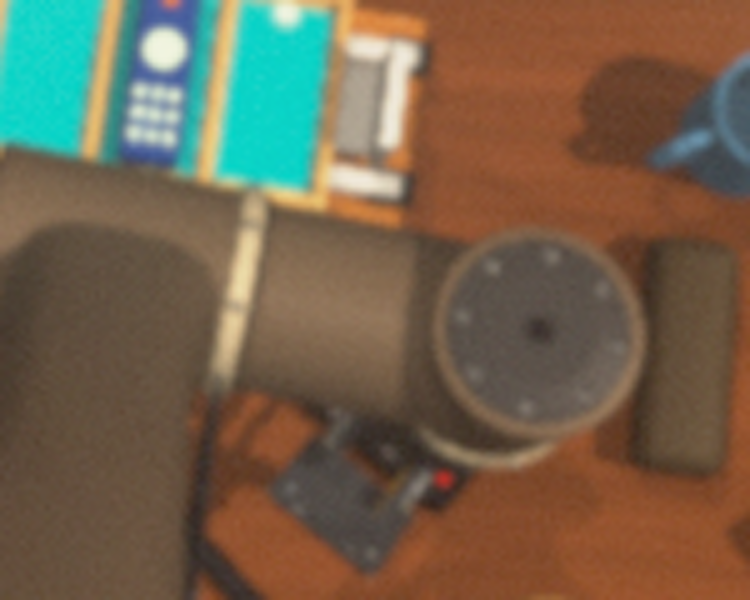

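>>> jog_arm(steps=[[0, 0.001, 0.015, 0.001, 0.4], [0, 0, 0.015, 0, 0], [0, 0, 0.009, 0, 0], [0, 0, 0.004, 0, 0], [0, 0, 0.002, 0, 0], [0.65, 0, 0, 0, 0], [0.65, 0, 0, 0, 0], [0.65, 0, 0, 0, 0], [0.65, 0, 0, 0, 0], [0.65, 0, 0, 0, 0], [0.65, 0, 0, 0, 0], [0.65, 0, 0, 0, 0]])

```text
time_s: 36.23
tcp_pos: [0.3665, -0.2481, 0.0032]
eef_rot: [-90.0, 0.0, 143.5]
contact_force: [0.2, 0.8, -0.3]
gripper_width: 0.0466
```

>>> jog_arm(steps=[[0.65, 0, 0, 0, 0], [0.65, 0, 0, 0, 0], [0.65, 0, 0, 0, 0], [0.65, 0, 0, 0, 0]])

```text
time_s: 36.57
tcp_pos: [0.3666, -0.2481, 0.0031]
eef_rot: [-90.0, 0.0, 143.5]
contact_force: [-0.2, -1.2, 1.9]
gripper_width: 0.0399
```

>>> jog_arm(steps=[[0.65, 0, -0.005, 0, 0], [0.65, 0, -0.015, 0, 0], [0.65, 0, -0.02, 0, 0], [0.65, 0, -0.025, 0, 0], [0.65, 0, -0.025, 0, 0], [0.65, 0, -0.025, 0, 0], [0.65, 0, -0.025, 0, 0], [0.65, 0, -0.015, 0, 0], [0.65, 0, -0.01, 0, 0], [0.65, 0, 0, 0, 0], [0.65, 0, 0, 0, 0]])

```text
time_s: 37.48
tcp_pos: [0.3662, -0.2479, 0.1681]
eef_rot: [-90.0, 0.0, 143.5]
contact_force: [-0.4, -0.5, -1.9]
gripper_width: 0.0399
```

```bash
python3 -c "
from h import *
t=cap('top','23');c=cap('side','23');crop(c,230,160,370,280,5.5,'side23')
ex=np.array([.9954,-.0958]);ey=np.array([.0958,.9954]);P=.594*ex+(.1195-.228)*ey;print(P)
go(P[0],P[1],.165,-95.5)"
```

```text
[ 0.5808733 -0.1649061]
t 37.5833 pos [ 0.3656 -0.2478  0.1671] rot [-8.9980e+01 -9.0000e-02  1.4352e+02] j [ -8.4   0.6 -31.7  -0.  -57.8 -28. ] w 0.04 F [ 0.6 -0.6 -1.2]
tool shift x -0.1239 y(down) 0.0021 z -0.1947 turn -120.98
```

View pics/side23.png

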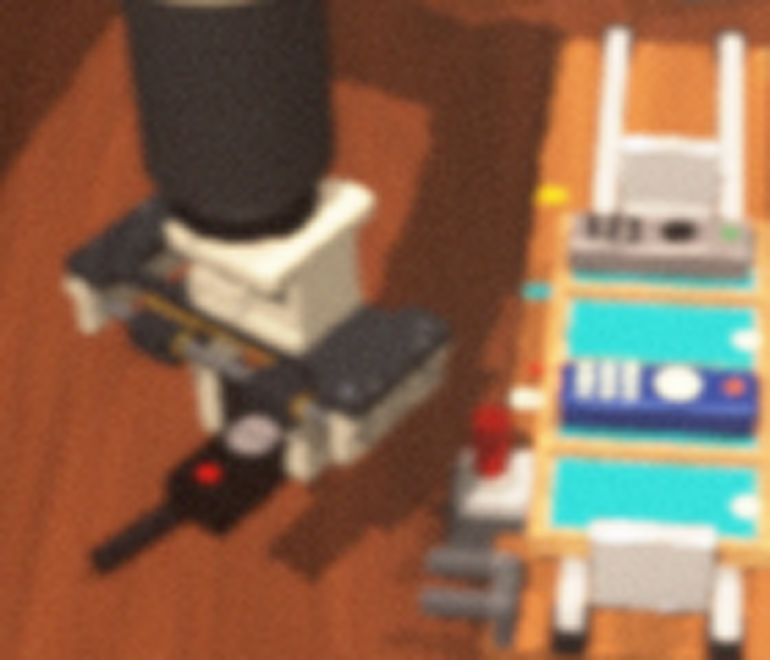

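>>> jog_arm(steps=[[0.65, -0.0155, 0, -0.0243, 0], [0.65, -0.0155, 0, -0.0243, 0], [0.65, -0.0155, 0, -0.0243, 0], [0.65, -0.0155, 0, -0.0243, 0], [0.65, -0.0155, 0, -0.0243, 0], [0.65, -0.0155, 0, -0.0243, 0], [0.65, -0.0155, 0, -0.0243, 0], [0.65, -0.0155, 0, -0.0243, 0], [0.65, 0, 0, 0, -6.72], [0.65, 0, 0, 0, -6.72], [0.65, 0, 0, 0, -6.72], [0.65, 0, 0, 0, -6.72]])

```text
time_s: 38.58
tcp_pos: [0.581, -0.1652, 0.1659]
eef_rot: [-90.0, -0.2, 170.8]
contact_force: [0.8, -0.9, -1.0]
gripper_width: 0.0397
```

>>> jog_arm(steps=[[0.65, 0, 0, 0, -6.72], [0.65, 0, 0, 0, -6.72], [0.65, 0, 0, 0, -6.72], [0.65, 0, 0, 0, -6.72], [0.65, 0, 0, 0, -6.72], [0.65, 0, 0, 0, -6.72], [0.65, 0, 0, 0, -6.72], [0.65, 0, 0, 0, -6.72], [0.65, 0, 0, 0, -6.72], [0.65, 0, 0, 0, -6.72], [0.65, 0, 0, 0, -6.72], [0.65, 0, 0, 0, -6.72]])

```text
time_s: 39.58
tcp_pos: [0.5808, -0.1653, 0.1662]
eef_rot: [-90.2, -0.0, -108.6]
contact_force: [-0.1, -0.1, -0.8]
gripper_width: 0.0391
```

>>> jog_arm(steps=[[0.65, 0, 0, 0, -6.72], [0.65, 0, 0, 0, -6.72], [0.65, 0, 0.015, 0, 0], [0.65, 0, 0.02, 0, 0], [0.65, 0, 0.02, 0, 0], [0.65, 0, 0.02, 0, 0], [0.65, 0, 0.015, 0, 0], [0.65, 0, 0.01, 0, 0], [0.65, 0, 0, 0, 0], [0.65, 0, 0, 0, 0]])

```text
time_s: 40.42
tcp_pos: [0.5811, -0.1655, 0.0671]
eef_rot: [-90.1, -0.0, -95.5]
contact_force: [0.3, 0.0, 0.4]
gripper_width: 0.0398
```

```bash
python3 -c "
from h import *
t=cap('top','24');c=cap('side','24');crop(c,290,160,400,280,6.,'side24');crop(t,270,110,440,240,4.6,'top24')
go(.5809,-.1649,.05,-95.5)
s=r.get_state();zt=s['tcp_pos'][2]-.0031+.026
ex=np.array([.9954,-.0958])
for n,ce in lampred(c,(355,225,372,255)): X=onz(c,*ce,zt);print(n,ce,X,X[:2]@ex-.047)
"
```

```text
t 40.5167 pos [ 0.5823 -0.1655  0.0687] rot [-8.995e+01 -1.000e-02 -9.549e+01] j [  2.6  21.8 -19.1   0.  -49.1  81.9] w 0.0397 F [ 0.2 -0.9 -0.3]
tool shift x -0.0005 y(down) 0.0187 z -0.0014 turn 0.01
4 [363.   229.75] [ 0.63286595 -0.11443258  0.0916189 ] 0.5939174059435136
9 [363.66666667 241.88888889] [ 0.6294815  -0.17234321  0.0916189 ] 0.596096361756825
```

View pics/side24.png

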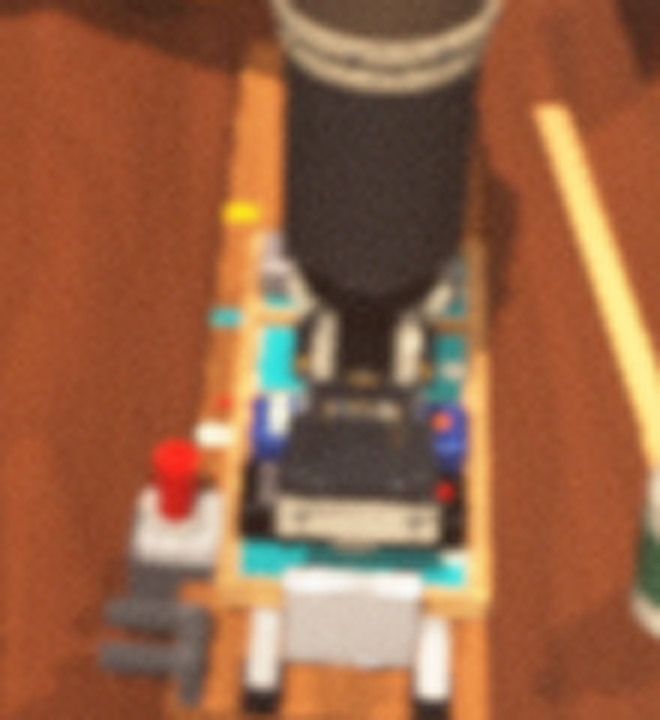

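View pics/top24.png

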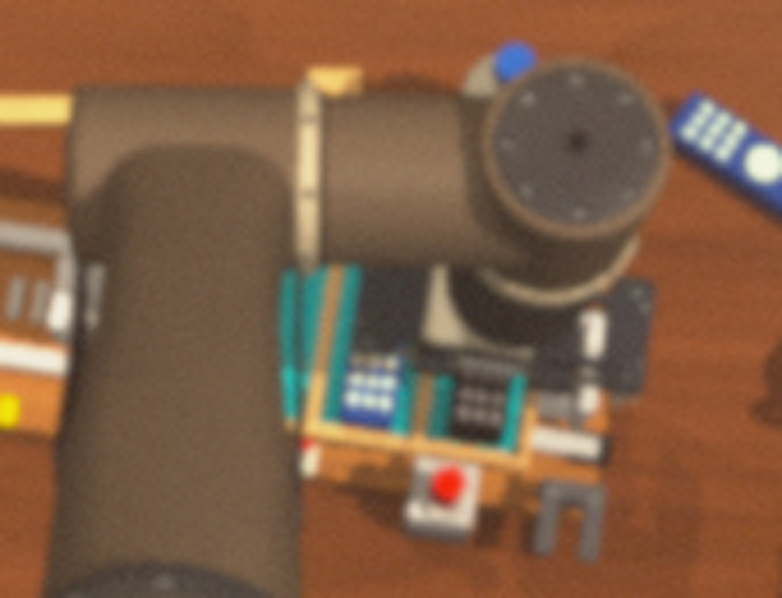

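>>> jog_arm(steps=[[0.65, 0, 0.006, -0.0015, 0], [0.65, 0, 0.005, 0, 0], [0.65, 0, 0.004, 0, 0], [0.65, 0, 0.002, 0, 0], [0.65, 0, 0.001, 0, 0], [0.65, 0, 0, 0, 0]])

```text
time_s: 41.02
tcp_pos: [0.58, -0.1653, 0.0497]
eef_rot: [-90.0, -0.0, -95.5]
contact_force: [0.1, -0.3, -0.5]
gripper_width: 0.0394
```

>>> jog_arm(steps=[[0.65, 0, 0.001, 0, 0], [0.65, 0, 0, 0, 0]])

```text
time_s: 41.18
tcp_pos: [0.5803, -0.1653, 0.0492]
eef_rot: [-90.0, -0.0, -95.5]
contact_force: [-0.5, -0.6, -1.3]
gripper_width: 0.0398
```

>>> jog_arm(steps=[[0.65, 0, 0.001, 0, 0], [0.65, 0, 0, 0, 0]])

```text
time_s: 41.35
tcp_pos: [0.5804, -0.1654, 0.0491]
eef_rot: [-90.0, -0.0, -95.5]
contact_force: [-2.0, 1.1, 8.3]
gripper_width: 0.0396
```

>>> jog_arm(steps=[[0.42, 0, -0.0003, 0, 0], [0.42, 0, 0, 0, 0], [0.42, 0, 0, 0, 0], [0.42, 0, 0, 0, 0], [0.42, 0, -0.02, 0, 0], [0.42, 0, -0.03, 0, 0], [0.42, 0, -0.03, 0, 0], [0.42, 0, -0.03, 0, 0], [0.42, 0, -0.02, 0, 0], [0.42, 0, 0, 0, 0], [0.42, -0.03, 0, 0, 0], [0.42, -0.03, 0, 0, 0]])

```text
time_s: 42.35
tcp_pos: [0.5857, -0.1059, 0.1783]
eef_rot: [-90.0, 0.0, -95.7]
contact_force: [-0.3, 0.7, -0.4]
gripper_width: 0.0507
```

>>> jog_arm(steps=[[0.42, -0.04, 0, 0, 0], [0.42, -0.04, 0, 0, 0], [0.42, -0.04, 0, 0, 0], [0.42, -0.04, 0, 0, 0], [0.42, -0.04, 0, 0, 0], [0.42, 0, 0, 0, 0]])

```text
time_s: 42.85
tcp_pos: [0.6057, 0.0994, 0.1776]
eef_rot: [-90.0, 0.0, -95.3]
contact_force: [-0.3, -0.4, 0.2]
gripper_width: 0.0504
```

```bash
python3 -c "
from h import *
t=cap('top','25');c=cap('side','25');crop(c,280,170,400,290,6.,'side25');crop(t,260,140,420,260,4.9,'top25')
go(.48,-.14,.165,-95.5)
"
```

```text
t 42.95 pos [0.6047 0.0952 0.1775] rot [-9.006e+01 -3.000e-02 -9.534e+01] j [ 27.2  16.4 -10.9  -0.  -62.7  57.5] w 0.0509 F [ 0.2 -1.5  0.2]
tool shift x 0.2458 y(down) 0.0125 z -0.1023 turn 0.16
```

View pics/side25.png

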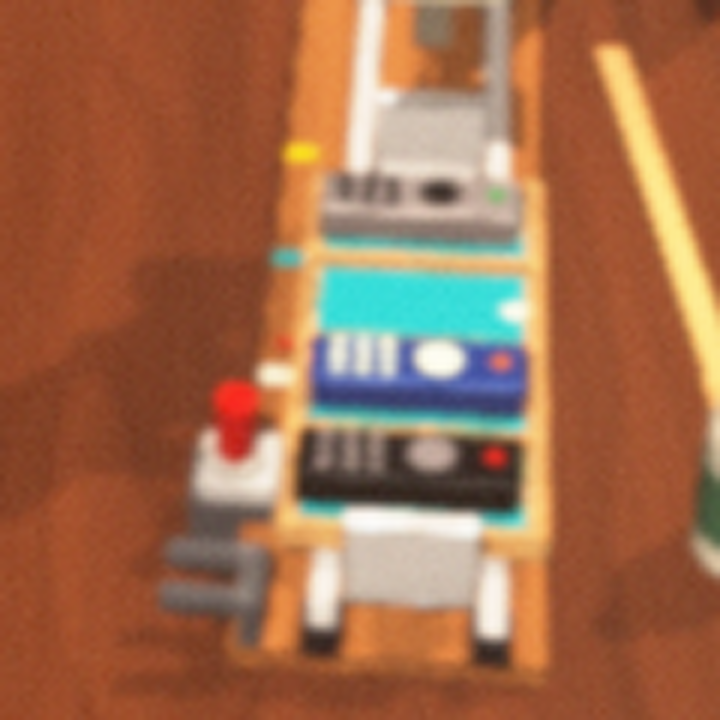

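View pics/top25.png

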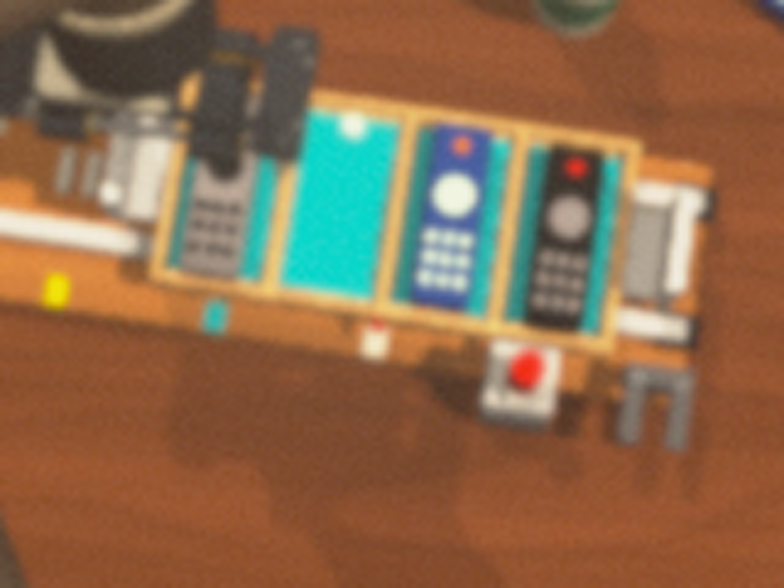

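```bash
python3 -c "
from h import *
t=pickle.load(open('top_25.pkl','rb'));c=pickle.load(open('side_25.pkl','rb'))
ex=np.array([.9954,-.0958]);ey=np.array([.0958,.9954])
def red(c,box):
    x0,y0,x1,y1=box;h=hsv(c)[y0:y1,x0:x1];H,S,V=h[...,0],h[...,1],h[...,2]
    m=((H<7)|(H>172))&(S>170)&(V>110)
    st,ce,mm=max(comps(m,3),key=lambda q:q[0][4]);return st[:4]+[x0,y0,0,0],ce+[x0,y0],st[4]
a=red(t,(355,200,380,228));b=red(c,(305,225,332,252));print(a,b)
print(tri(t,a[1],c,b[1]))
for z in (.074,.08,.085,.094): X=onz(t,*a[1],z);Y=onz(c,*b[1],z);print(z,X[:2],Y[:2],X[:2]@ex,X[:2]@ey)
# top of pin in the side view
print('side top row', onz(c,b[1][0],b[0][1],.094))
crop(t,355,195,410,240,12,'pin25t');crop(c,300,225,345,285,12,'pin25s')
"
```

```text
(array([365, 212,   5,   7]), array([367.03703704, 215.22222222]), np.int32(27)) (array([315, 233,   8,  13]), array([318.67857143, 238.32142857]), np.int32(84))
(array([ 0.48378248, -0.14244368,  0.08088466]), np.float64(0.001211939060945037))
0.074 [ 0.48446177 -0.14307139] [ 0.48438389 -0.13504259] 0.4959394880390892 -0.0960018192393352
0.08 [ 0.4833395  -0.14260204] [ 0.48437345 -0.14131448] 0.49477741104733747 -0.09564214869595791
0.085 [ 0.48240427 -0.14221092] [ 0.48436475 -0.14654105] 0.4938090135542109 -0.0953424232431435
0.094 [ 0.48072085 -0.14150691] [ 0.48434909 -0.15594888] 0.4920658980665832 -0.09480291742807755
side top row [ 0.48453392 -0.13061971  0.094     ]
```

View pics/pin25t.png

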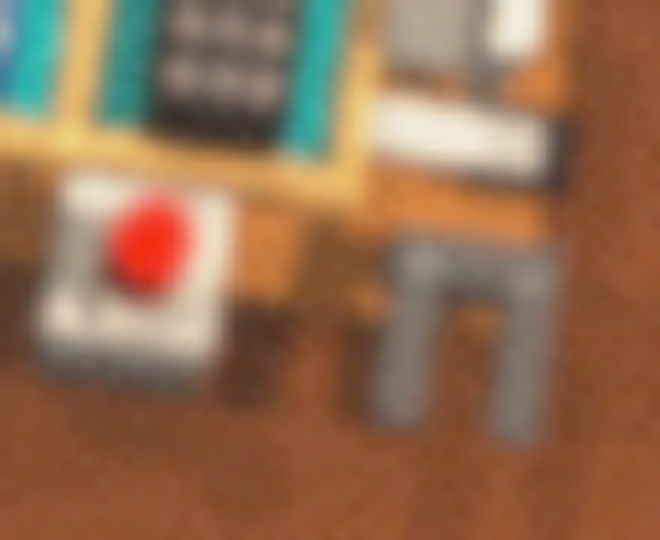

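View pics/pin25s.png

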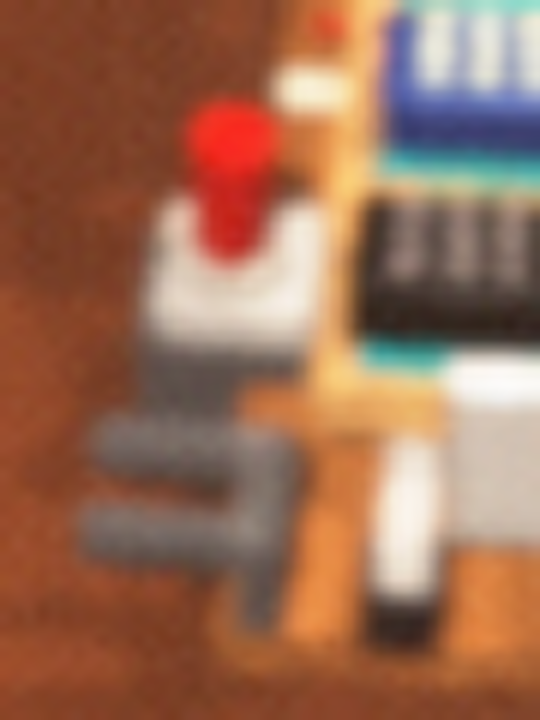

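```bash
python3 -c "
from h import *
t=pickle.load(open('top_25.pkl','rb'));c=pickle.load(open('side_25.pkl','rb'))
ex=np.array([.9954,-.0958]);ey=np.array([.0958,.9954])
for n,q in dict(tipmid=(457,430),inner=(472,288),back=(480,240),p1=(410,340),p2=(522,340)).items():
  X=onz(t,355+q[0]/12-.5,195+q[1]/12-.5,.052)[:2];print(n,X,X@ex,X@ey)
for n,q in dict(p1=(170,440),p2=(160,530),mid=(165,487),tip1=(95,432),tip2=(82,520)).items():
  X=onz(c,300+q[0]/12-.5,225+q[1]/12-.5,.052)[:2];print('side',n,X,X@ex,X@ey)
P=.495*ex-.0955*ey;N=.495*ex-.1855*ey;print(P,N)
go(P[0],P[1],.165,-95.5)
"
```

```text
tipmid [ 0.44445916 -0.2288099 ] 0.46433463490107907 -0.1851781832611039
inner [ 0.48326197 -0.23160539] 0.5032267637651534 -0.184243506495858
back [ 0.49652431 -0.23334518] 0.5165947648592946 -0.1847047633193718
p1 [ 0.46804994 -0.21543854] 0.48653592702079845 -0.1696083363666619
p2 [ 0.46993934 -0.24544466] 0.4912912199040496 -0.19929542900628844
side p1 [ 0.46763976 -0.21708403] 0.48628526861814586 -0.1712855530392623
side p2 [ 0.46511515 -0.24884281] 0.48681476322103 -0.2031400993311716
side mid [ 0.4663673  -0.23382865] 0.48662279359010874 -0.18807504784058154
side tip1 [ 0.44763097 -0.21386864] 0.46606048538739775 -0.1700017932300947
side tip2 [ 0.44470332 -0.24503456] 0.4661319979012097 -0.20130481835412242
[ 0.4835741 -0.1424817] [ 0.4749521 -0.2320677]
t 42.95 pos [0.6047 0.0952 0.1775] rot [-9.006e+01 -3.000e-02 -9.534e+01] j [ 27.2  16.4 -10.9  -0.  -62.7  57.5] w 0.0509 F [ 0.2 -1.5  0.2]
tool shift x 0.2480 y(down) 0.0125 z -0.0985 turn 0.16
```

>>> jog_arm(steps=[[0.42, 0.031, 0, -0.0123, 0], [0.42, 0.031, 0, -0.0123, 0], [0.42, 0.031, 0, -0.0123, 0], [0.42, 0.031, 0, -0.0123, 0], [0.42, 0.031, 0, -0.0123, 0], [0.42, 0.031, 0, -0.0123, 0], [0.42, 0.031, 0, -0.0123, 0], [0.42, 0.031, 0, -0.0123, 0], [0.42, 0, 0.02, 0, 0.15], [0.42, 0, 0.02, 0, 0], [0.42, 0, 0, 0, 0], [0.42, 0, 0, 0, 0]])

```text
time_s: 43.95
tcp_pos: [0.4821, -0.1449, 0.1378]
eef_rot: [-90.1, -0.0, -95.7]
contact_force: [-0.1, 0.3, 0.2]
gripper_width: 0.0508
```

```bash
python3 -c "
from h import *
t=cap('top','26');c=cap('side','26');crop(c,270,170,390,290,6.,'side26');crop(t,290,140,430,250,5,'top26')
go(.4836,-.1425,.0515,-95.5)
"
```

```text
t 44.05 pos [ 0.4838 -0.1443  0.1392] rot [-8.995e+01 -2.000e-02 -9.565e+01] j [  5.7   8.5 -27.    0.  -54.4  78.6] w 0.0506 F [ 1.2 -0.2  0.3]
tool shift x -0.0017 y(down) 0.0877 z -0.0004 turn -0.15
```

View pics/side26.png

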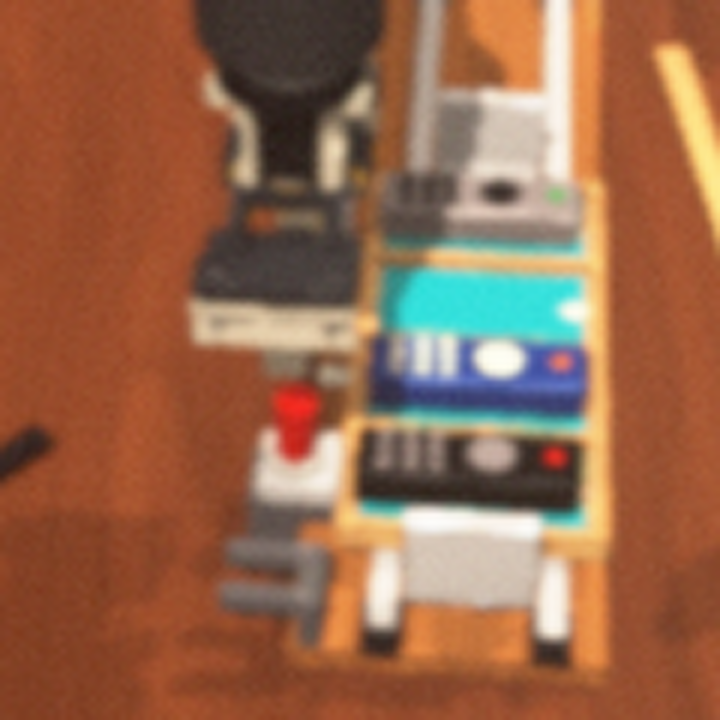

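View pics/top26.png

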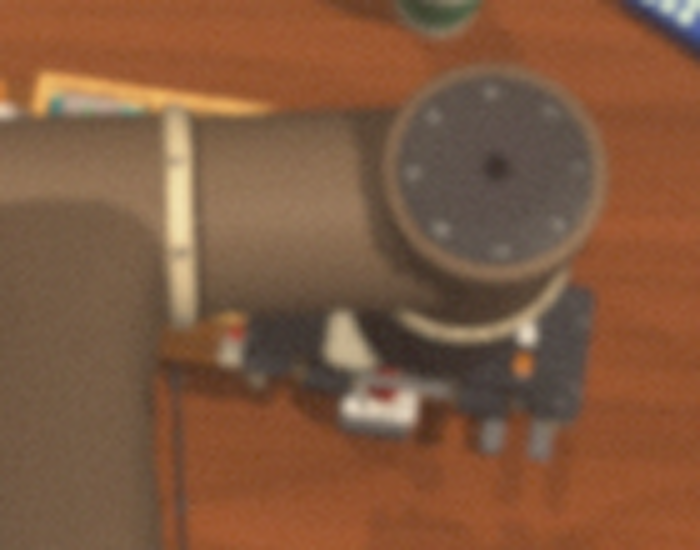

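```bash
python3 -c "
from h import *
c=pickle.load(open('side_26.pkl','rb'))
ex=np.array([.9954,-.0958]);ey=np.array([.0958,.9954])
p=np.array([.4838,-.1443,.1392+.0068])
for s in (-9.5,9.5):
  for k in (25,46):
    P=p.copy();P[:2]+=-k/1000*ey+s/1000*ex;print(s,k,(proj(c,P)-[270,170])*6)
print((proj(c,[.4836,-.1425,.094])-[270,170])*6,(proj(c,[.4836,-.1425,.052])-[270,170])*6)
"
```

```text
-9.5 25 [267.96562776 354.50891701]
-9.5 46 [264.04106553 381.86716188]
9.5 25 [304.13620925 356.48423009]
9.5 46 [300.69548094 383.89207171]
[290.52003174 392.86990199] [290.99523508 447.81854788]
```

>>> jog_arm(steps=[[0.42, -0.0017, 0.015, 0.001, -0.15], [0.42, 0, 0.02, 0, 0], [0.42, 0, 0.02, 0, 0], [0.42, 0, 0.015, 0, 0], [0.42, 0, 0.01, 0, 0], [0.42, 0, 0.005, 0, 0], [0.42, 0, 0.002, 0, 0], [0.42, 0, 0, 0, 0]])

```text
time_s: 44.72
tcp_pos: [0.485, -0.1422, 0.0517]
eef_rot: [-90.0, -0.0, -95.5]
contact_force: [1.2, 0.0, 0.1]
gripper_width: 0.051
```

>>> jog_arm(steps=[[0.85, 0, 0, 0, 0], [0.85, 0, 0, 0, 0], [0.85, 0, 0, 0, 0], [0.85, 0, 0, 0, 0], [0.85, 0, 0, 0, 0], [0.85, 0, 0, 0, 0], [0.85, 0, 0, 0, 0]], squeeze=35)

```text
time_s: 45.3
tcp_pos: [0.4847, -0.1423, 0.0516]
eef_rot: [-90.0, 0.0, -95.5]
contact_force: [-0.6, 0.9, 3.8]
gripper_width: 0.0234
```

```bash
python3 -c "
from h import *
c=cap('side','27');crop(c,270,170,390,290,6.,'side27')
go(.4836,-.1425,.0515,-95.5)
"
```

```text
t 45.35 pos [ 0.4847 -0.1423  0.0516] rot [-89.97   0.   -95.49] j [  6.   15.  -32.8   0.  -42.2  78.5] w 0.0234 F [-0.7  0.8  3.1]
tool shift x 0.0003 y(down) 0.0001 z -0.0011 turn 0.01
```

View pics/side27.png

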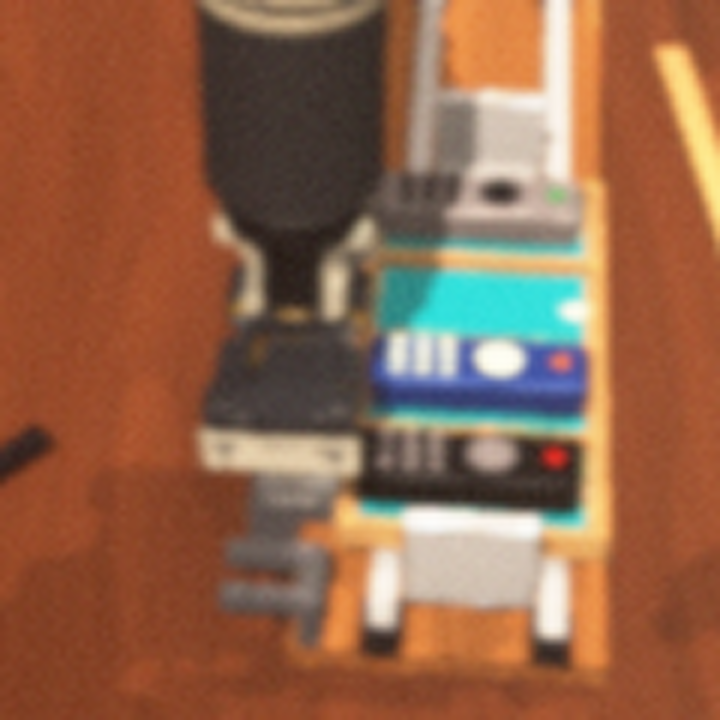

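>>> jog_arm(steps=[[0.85, 0, -0.002, 0, 0], [0.85, 0, -0.004, 0, 0], [0.85, 0, -0.005, 0, 0], [0.85, 0, -0.005, 0, 0], [0.85, 0, 0, 0, 0]])

```text
time_s: 45.77
tcp_pos: [0.4851, -0.1423, 0.0685]
eef_rot: [-89.9, 0.0, -95.5]
contact_force: [-0.6, -0.3, -1.9]
gripper_width: 0.0234
```

>>> jog_arm(steps=[[0.85, 0, -0.006, 0, 0], [0.85, 0, -0.008, 0, 0], [0.85, 0, -0.008, 0, 0], [0.85, 0, -0.008, 0, 0], [0.85, 0, -0.008, 0, 0], [0.85, 0, -0.006, 0, 0], [0.85, 0, -0.003, 0, 0], [0.85, 0, 0, 0, 0], [0.85, 0, 0, 0, 0]])

```text
time_s: 46.52
tcp_pos: [0.4844, -0.1422, 0.1144]
eef_rot: [-90.0, 0.0, -95.5]
contact_force: [1.2, 0.1, -2.4]
gripper_width: 0.0229
```

```bash
python3 -c "
from h import *
c=cap('side','28');crop(c,270,170,390,290,6.,'side28')
N=.4951*0
go(.4847-.0087,-.1423-.0896,.114,-95.5)
"
```

```text
t 46.5667 pos [ 0.4842 -0.1423  0.1141] rot [-90.03   0.   -95.51] j [  6.   10.2 -28.8  -0.  -51.1  78.5] w 0.0236 F [ 0.3  0.1 -0.3]
tool shift x 0.0900 y(down) 0.0001 z 0.0004 turn -0.01
```

View pics/side28.png

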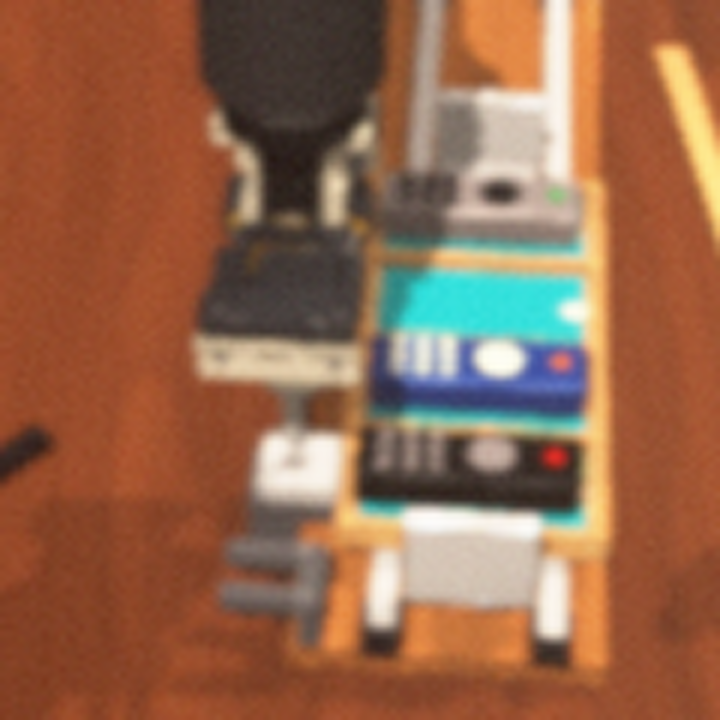

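>>> jog_arm(steps=[[0.85, 0.01, 0, 0, 0], [0.85, 0.016, 0, 0, 0], [0.85, 0.016, 0, 0, 0], [0.85, 0.016, 0, 0, 0], [0.85, 0.016, 0, 0, 0], [0.85, 0.01, 0, 0, 0], [0.85, 0.006, 0, 0, 0], [0.85, 0, 0, 0, 0], [0.85, 0, 0, 0, 0], [0.85, 0, 0, 0, 0]])

```text
time_s: 47.4
tcp_pos: [0.4759, -0.2315, 0.1142]
eef_rot: [-90.0, 0.0, -95.5]
contact_force: [-0.1, 0.4, -0.8]
gripper_width: 0.0232
```

```bash
python3 -c "
from h import *
c=cap('side','29');crop(c,270,170,390,290,6.,'side29');t=cap('top','29');crop(t,330,160,430,250,7,'top29')
go(.4847-.0087,-.1423-.0896,.0576,-95.5)
"
```

```text
t 47.5 pos [ 0.476  -0.2313  0.1144] rot [-90.     0.   -95.46] j [ -4.7  12.4 -25.8  -0.  -51.8  89.2] w 0.023 F [ 0.3  0.2 -1.6]
tool shift x 0.0006 y(down) 0.0568 z 0.0001 turn 0.04
```

View pics/side29.png

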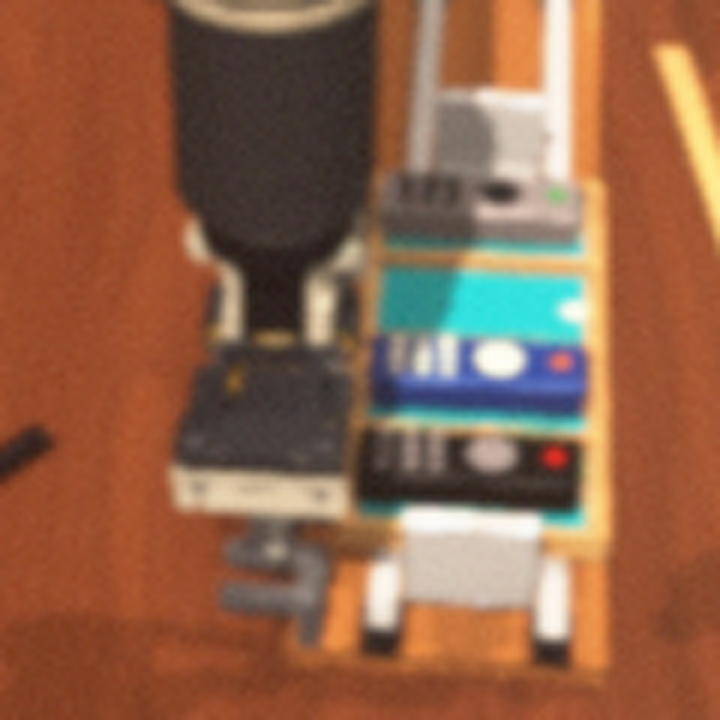

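View pics/top29.png

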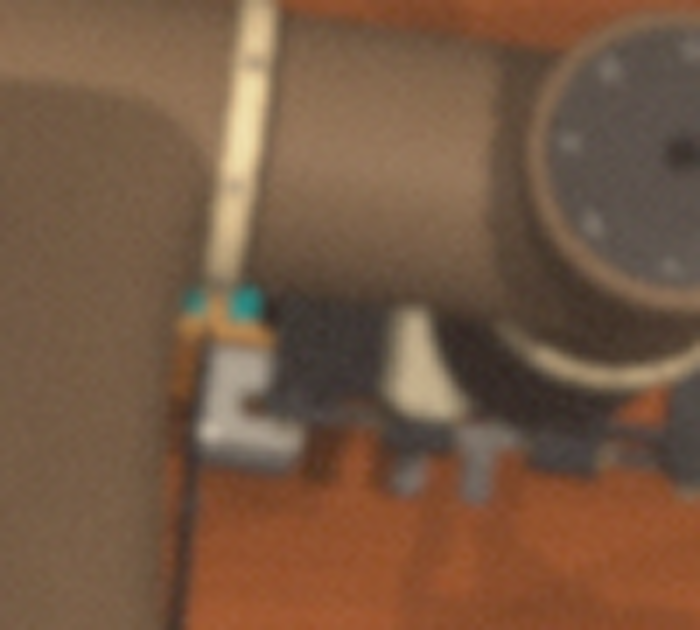

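```bash
python3 -c "
from h import *
c=pickle.load(open('side_29.pkl','rb'))
ex=np.array([.9954,-.0958]);ey=np.array([.0958,.9954])
for v in (550,556,562):
  X=onz(c,270+273/6,170+v/6,.0667)[:2];print(X,X@ex,X@ey)
crop(c,300,245,345,285,14,'pin29')
"
```

```text
[ 0.47364421 -0.23299066] 0.4937859539693267 -0.18654379232350915
[ 0.47364009 -0.2372245 ] 0.4941874538509357 -0.19075854997320962
[ 0.47363599 -0.24143569] 0.4945868056030978 -0.19495075756640004
```

View pics/pin29.png

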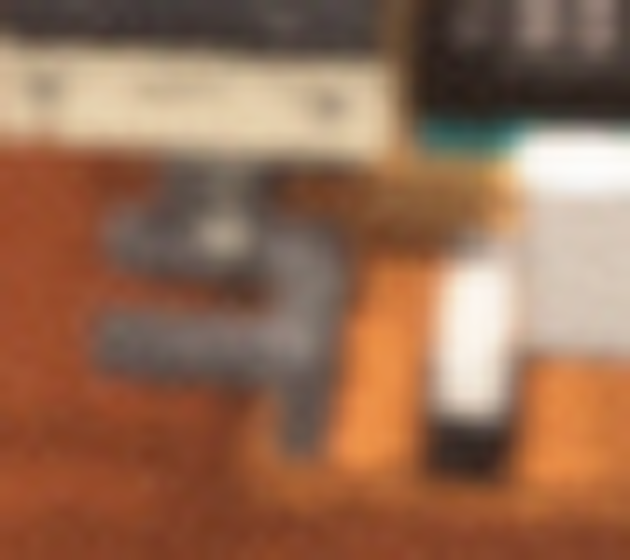

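>>> jog_arm(steps=[[0.85, 0, 0.005, 0, 0], [0.85, 0, 0.007, 0, 0], [0.85, 0, 0.005, 0, 0], [0.85, 0, 0.003, 0, 0], [0.85, 0, 0, 0, 0]])

```text
time_s: 47.92
tcp_pos: [0.4752, -0.2317, 0.0931]
eef_rot: [-90.1, 0.0, -95.5]
contact_force: [-0.2, -1.0, -1.0]
gripper_width: 0.0234
```

>>> jog_arm(steps=[[0.85, 0, 0.005, 0, 0], [0.85, 0, 0.007, 0, 0], [0.85, 0, 0.005, 0, 0], [0.85, 0, 0.003, 0, 0], [0.85, 0, 0, 0, 0]])

```text
time_s: 48.33
tcp_pos: [0.4752, -0.2318, 0.0733]
eef_rot: [-90.1, 0.0, -95.5]
contact_force: [0.1, -0.2, -1.0]
gripper_width: 0.0233
```

Shank is in the slot (no force). Lowering to the collar seat (~0.0576).

>>> jog_arm(steps=[[0.85, 0, 0.005, 0, 0], [0.85, 0, 0.005, 0, 0], [0.85, 0, 0.003, 0, 0], [0.85, 0, 0.001, 0, 0], [0.85, 0, 0, 0, 0]])

```text
time_s: 48.75
tcp_pos: [0.4757, -0.2318, 0.0599]
eef_rot: [-90.0, 0.0, -95.5]
contact_force: [0.4, -0.6, -1.2]
gripper_width: 0.0236
```

>>> jog_arm(steps=[[0.85, 0, 0.001, 0, 0], [0.85, 0, 0.001, 0, 0], [0.85, 0, 0, 0, 0]])

```text
time_s: 49.0
tcp_pos: [0.4759, -0.2319, 0.0583]
eef_rot: [-90.0, 0.0, -95.5]
contact_force: [1.0, -0.4, -2.1]
gripper_width: 0.0234
```

>>> jog_arm(steps=[[0.85, 0, 0.001, 0, 0], [0.85, 0, 0, 0, 0]])

```text
time_s: 49.17
tcp_pos: [0.4761, -0.2319, 0.0577]
eef_rot: [-90.0, -0.0, -95.5]
contact_force: [-1.7, 0.7, 1.2]
gripper_width: 0.0234
```

```bash
python3 -c "
from h import *
go(.476,-.2319,.0576,-95.5)"
```

```text
t 49.1667 pos [ 0.4761 -0.2319  0.0577] rot [-8.998e+01 -1.000e-02 -9.549e+01] j [ -4.7  16.5 -29.4   0.  -44.1  89.2] w 0.0234 F [-1.7  0.7  1.2]
tool shift x -0.0000 y(down) 0.0001 z -0.0001 turn 0.01
```

Seated at the expected height. Release and rise.

>>> jog_arm(steps=[[0.55, 0, 0, 0, 0], [0.55, 0, 0, 0, 0], [0.55, 0, 0, 0, 0], [0.55, 0, 0, 0, 0], [0.55, 0, -0.01, 0, 0], [0.55, 0, -0.02, 0, 0], [0.55, 0, -0.03, 0, 0], [0.55, 0, -0.03, 0, 0], [0.55, 0, -0.02, 0, 0], [0.55, 0, -0.01, 0, 0], [0.55, 0, 0, 0, 0], [0.55, 0, 0, 0, 0]])

```text
time_s: 50.17
tcp_pos: [0.4758, -0.2317, 0.1775]
eef_rot: [-89.9, 0.0, -95.5]
contact_force: [0.0, 0.3, -0.9]
gripper_width: 0.0395
```

```bash
python3 -c "
from h import *
c=cap('side','30');crop(c,270,170,390,290,6.,'side30');t=cap('top','30');crop(t,330,160,430,250,7,'top30')
go(.476,-.2319,.0576,-95.5)"
```

```text
t 50.2667 pos [ 0.475  -0.2316  0.1762] rot [-9.011e+01  2.000e-02 -9.551e+01] j [ -4.7   8.8 -21.2  -0.  -60.1  89.2] w 0.0395 F [-0.1 -0.1 -0.5]
tool shift x 0.0002 y(down) 0.1186 z 0.0010 turn -0.01
```

View pics/side30.png

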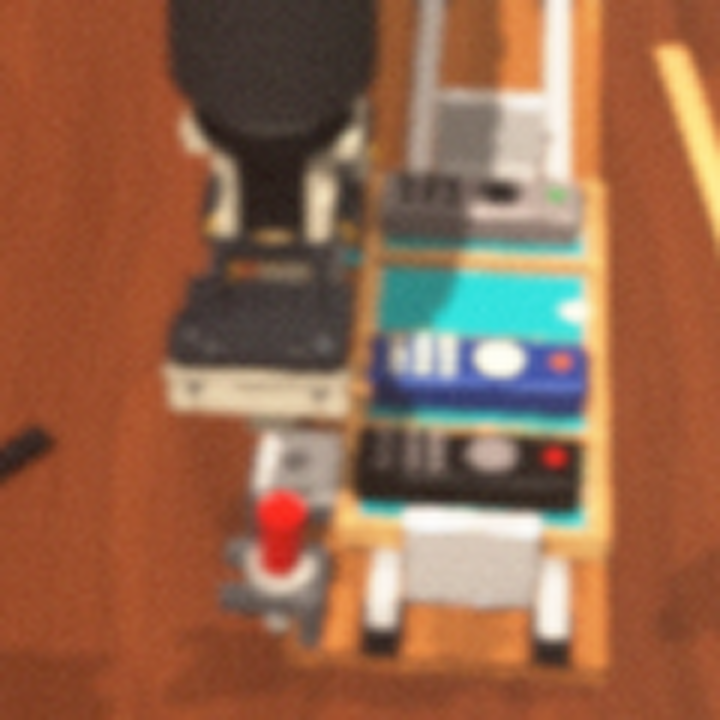

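```bash
python3 -c "
from h import *
t=pickle.load(open('top_25.pkl','rb'));c=pickle.load(open('side_25.pkl','rb'))
ex=np.array([.9954,-.0958]);ey=np.array([.0958,.9954])
crop(t,380,170,415,215,14,'tabt');crop(c,330,245,370,280,16,'tabs')
for u in (343,480):
  X=onz(c,280+u/6-.4,170+516/6-.4,.096);print(X,X[:2]@ex,X[:2]@ey)
go(.574,-.2366,.0733+.08,-95.5)
"
```

```text
[ 0.53967909 -0.23592841  0.096     ] 0.5597985125326098 -0.1831418810141405
[ 0.61030072 -0.23707024  0.096     ] 0.6302046660996606 -0.17751290515127066
t 50.2667 pos [ 0.475  -0.2316  0.1762] rot [-9.011e+01  2.000e-02 -9.551e+01] j [ -4.7   8.8 -21.2  -0.  -60.1  89.2] w 0.0395 F [-0.1 -0.1 -0.5]
tool shift x -0.0046 y(down) 0.0229 z 0.0990 turn -0.01
```

View pics/tabt.png

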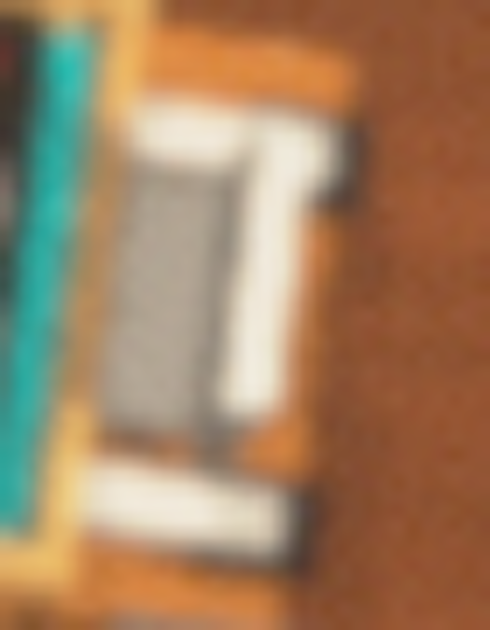

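View pics/tabs.png

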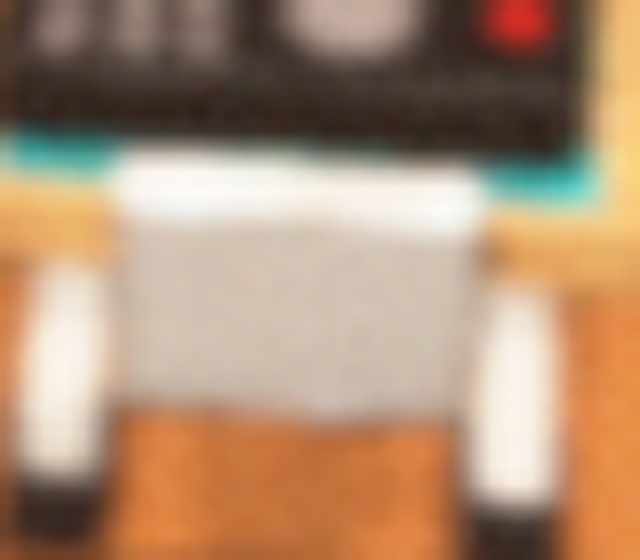

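```bash
python3 -c "
from h import *
t=pickle.load(open('top_25.pkl','rb'));c=pickle.load(open('side_25.pkl','rb'))
ex=np.array([.9954,-.0958]);ey=np.array([.0958,.9954])
X=onz(t,380+265/14-.5,170+262/14-.5,.096);print(X,X[:2]@ex,X[:2]@ey)
X=onz(c,330+300/16-.5,245+190/16-.5,.096);print(X,X[:2]@ex,X[:2]@ey)
X=(onz(t,380+265/14-.5,170+262/14-.5,.096))[:2]
"
```

```text
[ 0.57376481 -0.23712206  0.096     ] 0.593841785767075 -0.18106462784724178
[ 0.57496996 -0.23978443  0.096     ] 0.5952964485584781 -0.18359930170074878
```

>>> jog_arm(steps=[[0.55, -0.0008, 0, 0.025, 0], [0.55, -0.0008, 0, 0.025, 0], [0.55, -0.0008, 0, 0.025, 0], [0.55, -0.0008, 0, 0.024, 0], [0.55, 0, 0.02, 0, 0], [0.55, 0, 0.02, 0, 0], [0.55, 0, 0.02, 0, 0], [0.55, 0, 0.01, 0, 0], [0.55, 0, 0, 0, 0], [0.55, 0, 0, 0, 0]])

```text
time_s: 51.1
tcp_pos: [0.5743, -0.2383, 0.1066]
eef_rot: [-90.1, -0.0, -95.5]
contact_force: [0.9, 0.2, 0.2]
gripper_width: 0.0396
```

```bash
python3 -c "
from h import *
c=cap('side','31');crop(c,300,190,400,290,6.,'side31');t=cap('top','31')
go(.574,-.238,.0735,-95.5)"
```

```text
t 51.2 pos [ 0.5754 -0.2384  0.1083] rot [-8.993e+01 -2.000e-02 -9.548e+01] j [ -4.6  20.8 -14.5   0.  -54.7  89.1] w 0.0395 F [-0.4 -0.   0.5]
tool shift x -0.0003 y(down) 0.0348 z -0.0014 turn 0.02
```

View pics/side31.png

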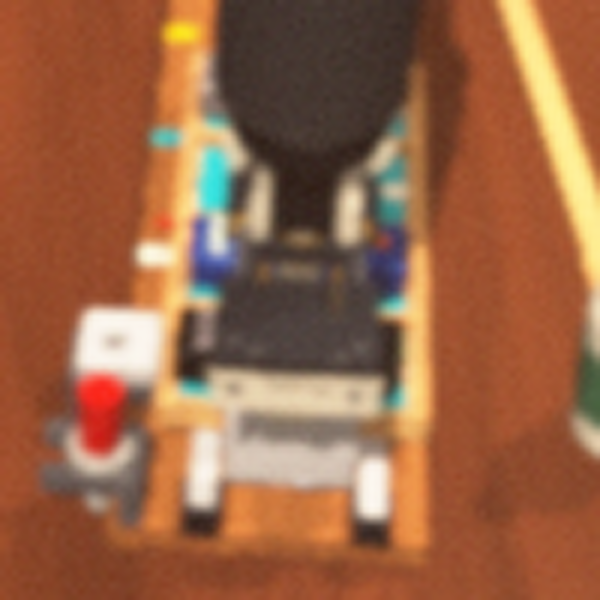

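>>> jog_arm(steps=[[0.55, 0, 0.01, -0.001, 0], [0.55, 0, 0.01, 0, 0], [0.55, 0, 0.009, 0, 0], [0.55, 0, 0.004, 0, 0], [0.55, 0, 0.0015, 0, 0], [0.55, 0, 0, 0, 0], [0.95, 0, 0, 0, 0], [0.95, 0, 0, 0, 0], [0.95, 0, 0, 0, 0], [0.95, 0, 0, 0, 0], [0.95, 0, 0, 0, 0], [0.95, 0, 0, 0, 0]], squeeze=40)

```text
time_s: 52.2
tcp_pos: [0.5739, -0.2381, 0.0731]
eef_rot: [-90.0, 0.0, -95.5]
contact_force: [0.9, 0.6, 1.8]
gripper_width: 0.0116
```

```bash
python3 -c "
from h import *
go(.574+.1096*0+.0105,-.238+.1095,.0735,-95.5)"
```

```text
t 52.2 pos [ 0.5739 -0.2381  0.0731] rot [-89.97   0.   -95.5 ] j [ -4.5  22.8 -16.7  -0.  -50.5  89. ] w 0.0116 F [0.9 0.6 1.8]
tool shift x -0.1101 y(down) -0.0004 z 0.0000 turn -0.00
```

>>> jog_arm(steps=[[0.95, -0.001, 0, 0, 0], [0.95, -0.002, 0, 0, 0], [0.95, -0.003, 0, 0, 0], [0.95, -0.004, 0, 0, 0], [0.95, -0.005, 0, 0, 0], [0.95, -0.006, 0, 0, 0], [0.95, -0.006, 0, 0, 0], [0.95, -0.006, 0, 0, 0], [0.95, -0.006, 0, 0, 0], [0.95, -0.006, 0, 0, 0], [0.95, -0.005, 0, 0, 0], [0.95, -0.005, 0, 0, 0]])

```text
time_s: 53.2
tcp_pos: [0.5794, -0.1826, 0.0731]
eef_rot: [-90.0, -0.0, -95.5]
contact_force: [0.6, -0.7, 4.6]
gripper_width: 0.0117
```

>>> jog_arm(steps=[[0.95, -0.005, 0, 0, 0], [0.95, -0.006, 0, 0, 0], [0.95, -0.006, 0, 0, 0], [0.95, -0.006, 0, 0, 0], [0.95, -0.006, 0, 0, 0], [0.95, -0.006, 0, 0, 0], [0.95, -0.005, 0, 0, 0], [0.95, -0.004, 0, 0, 0], [0.95, -0.003, 0, 0, 0], [0.95, -0.002, 0, 0, 0], [0.95, 0, 0, 0, 0], [0.95, 0, 0, 0, 0]])

```text
time_s: 54.2
tcp_pos: [0.5842, -0.1336, 0.0731]
eef_rot: [-89.9, 0.0, -95.5]
contact_force: [1.7, 2.8, 5.5]
gripper_width: 0.0117
```

```bash
python3 -c "
from h import *
c=cap('side','32');crop(c,290,150,400,290,5.5,'side32')
go(.5739+.0105,-.2381+.1095,.0735,-95.5)"
```

```text
t 54.25 pos [ 0.5842 -0.1336  0.0731] rot [-8.995e+01  5.000e-02 -9.549e+01] j [  5.8  21.  -19.6  -0.1 -49.3  78.8] w 0.0118 F [1.1 2.1 6.1]
tool shift x -0.0050 y(down) -0.0004 z -0.0003 turn 0.01
```

View pics/side32.png

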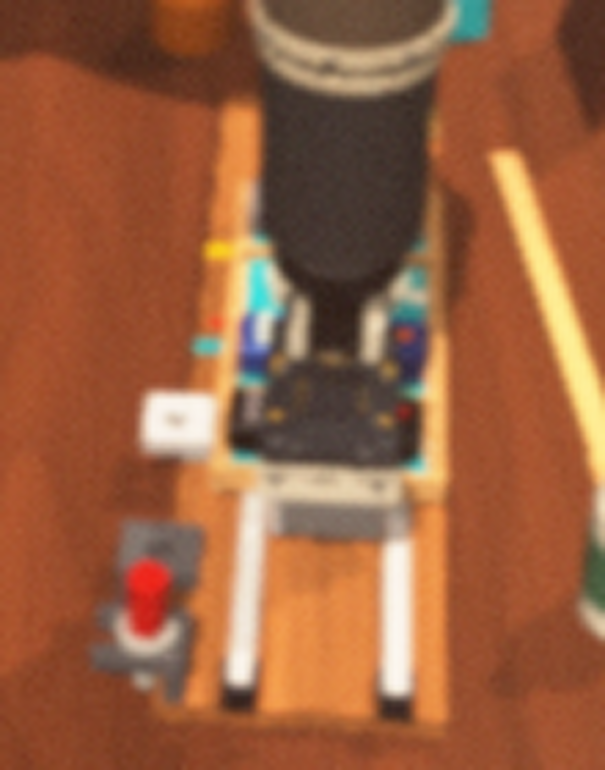

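>>> jog_arm(steps=[[0.95, -0.002, 0, 0, 0], [0.95, -0.002, 0, 0, 0], [0.95, 0, 0, 0, 0], [0.95, 0, 0, 0, 0]])

```text
time_s: 54.58
tcp_pos: [0.5846, -0.1297, 0.0731]
eef_rot: [-89.9, 0.0, -95.5]
contact_force: [1.1, 1.5, 5.5]
gripper_width: 0.0117
```

>>> jog_arm(steps=[[0.95, -0.001, 0, 0, 0], [0.95, 0, 0, 0, 0], [0.95, 0, 0, 0, 0]])

```text
time_s: 54.83
tcp_pos: [0.5846, -0.1289, 0.0731]
eef_rot: [-90.0, 0.0, -95.5]
contact_force: [0.4, -0.2, 6.0]
gripper_width: 0.0118
```

```bash
python3 -c "
from h import *
go(.5739+.0105,-.2381+.1095,.0735,-95.5)"
```

```text
t 54.8333 pos [ 0.5846 -0.1289  0.0731] rot [-8.995e+01  3.000e-02 -9.548e+01] j [  6.2  21.  -19.7  -0.  -49.3  78.3] w 0.0118 F [ 0.4 -0.2  6. ]
tool shift x -0.0003 y(down) -0.0004 z -0.0003 turn 0.02
```

>>> jog_arm(steps=[[0.6, 0, 0, 0, 0], [0.6, 0, 0, 0, 0], [0.6, 0, 0, 0, 0], [0.6, 0, 0, 0, 0], [0.6, 0, -0.01, 0, 0], [0.6, 0, -0.02, 0, 0], [0.6, 0, -0.03, 0, 0], [0.6, 0, -0.03, 0, 0], [0.6, 0, -0.03, 0, 0], [0.6, 0, -0.02, 0, 0], [0.6, 0, 0, 0, 0], [0.6, 0, 0, 0, 0]])

```text
time_s: 55.83
tcp_pos: [0.5847, -0.1295, 0.2149]
eef_rot: [-89.8, 0.0, -95.5]
contact_force: [0.2, 0.2, -1.5]
gripper_width: 0.0352
```

>>> jog_arm(steps=[[0.6, 0, -0.01, -0.04, 0], [0.6, 0, 0, -0.04, 0], [0.6, 0.03, 0, -0.03, 0], [0.6, 0.035, 0, 0, 0], [0.6, 0.035, 0, 0, 0], [0.6, 0.035, 0, 0, 0], [0.6, 0.035, 0, 0, 0], [0.6, 0, 0, 0, 0], [0.6, 0, 0, 0, 0]])

```text
time_s: 56.58
tcp_pos: [0.4576, -0.2891, 0.2214]
eef_rot: [-90.2, 0.0, -95.7]
contact_force: [-0.6, 1.0, -0.2]
gripper_width: 0.0352
```

```bash
python3 -c "
from h import *
c=cap('side','33');cv2.imwrite('pics/side33.png',c['image'][:,:,::-1]);crop(c,270,150,400,290,5.5,'side33c');t=cap('top','33');cv2.imwrite('pics/top33.png',t['image'][:,:,::-1]);crop(t,250,130,420,250,4.6,'top33c')
go(.5739+.0105,-.2381+.1095,.0735,-95.5)"
```

```text
t 56.6833 pos [ 0.4583 -0.2875  0.2219] rot [-9.010e+01  3.000e-02 -9.555e+01] j [-11.4   7.9 -15.9  -0.  -66.3  95.8] w 0.0351 F [-0.4 -0.  -0.1]
tool shift x -0.1704 y(down) 0.1484 z 0.1101 turn -0.05
```

View pics/side33c.png

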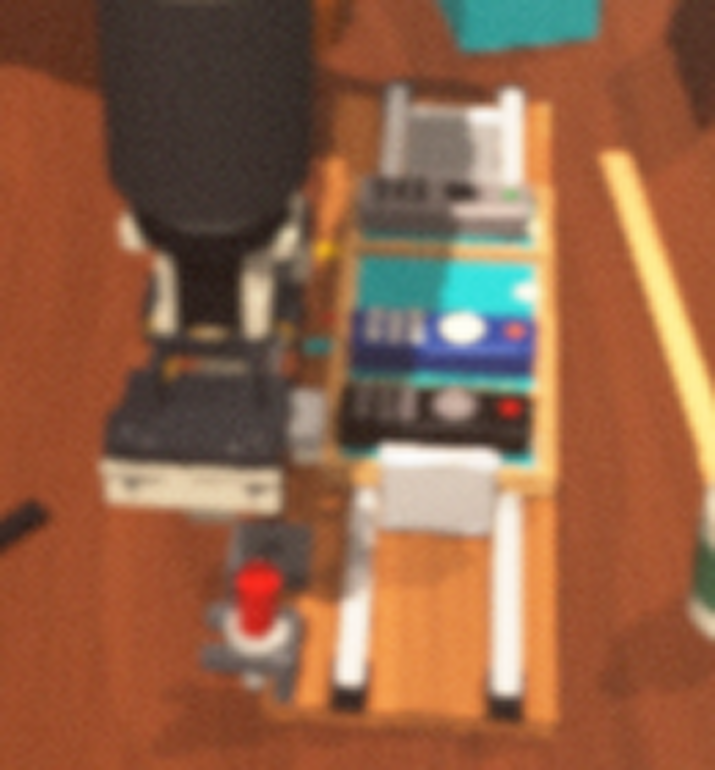

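View pics/top33.png

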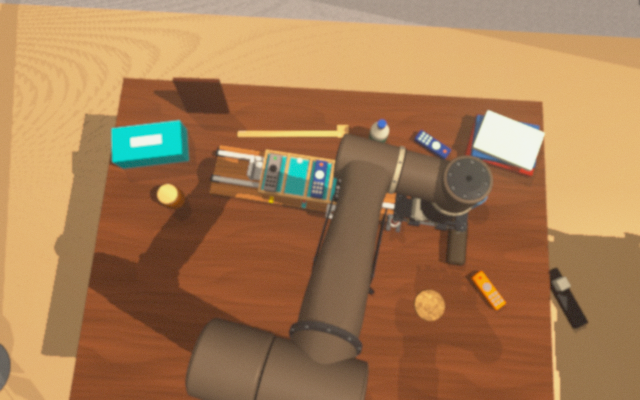

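>>> jog_arm(steps=[[0.6, -0.04, 0, 0, 0], [0.6, -0.04, 0, 0, 0], [0.6, -0.04, 0, 0, 0], [0.6, -0.04, 0, 0, 0], [0.6, -0.04, 0, 0, 0], [0.6, -0.04, 0, 0, 0], [0.6, -0.04, 0, 0, 0], [0.6, -0.04, 0, 0, 0], [0.6, -0.04, 0, 0, 0], [0.6, -0.04, 0, 0, 0], [0.6, -0.04, 0, 0, 0], [0.6, -0.04, 0, 0, 0]])

```text
time_s: 57.68
tcp_pos: [0.5037, 0.1931, 0.223]
eef_rot: [-90.0, 0.0, -95.4]
contact_force: [0.8, -0.3, -0.0]
gripper_width: 0.035
```

>>> jog_arm(steps=[[0.6, -0.04, 0, -0.01, 0], [0.6, -0.04, 0, -0.02, 0], [0.6, -0.04, 0, -0.03, 0], [0.6, -0.04, 0, -0.03, 0], [0.6, -0.04, 0, -0.02, 0], [0.6, -0.04, 0, -0.02, 0], [0.6, -0.03, 0, 0, 0], [0.6, 0, 0, 0, 0], [0.6, 0, 0, 0, 0]])

```text
time_s: 58.43
tcp_pos: [0.4114, 0.4505, 0.2219]
eef_rot: [-90.0, -0.1, -95.3]
contact_force: [0.2, -0.6, -0.0]
gripper_width: 0.035
```

```bash
python3 -c "
from h import *
c=cap('side','34');cv2.imwrite('pics/side34.png',c['image'][:,:,::-1]);crop(c,270,150,400,290,5.5,'side34c');t=cap('top','34');cv2.imwrite('pics/top34.png',t['image'][:,:,::-1]);crop(t,210,130,420,250,3.8,'top34c')
go(.3,.55,.22)
ex=np.array([.9954,-.0958]);ey=np.array([.0958,.9954])
old=pickle.load(open('c0.pkl','rb'))
# tab / rear features: teal dot lane2 & tab_left
for n,a in(('old',old['top']),('new',t)):
  h=hsv(a);m=(h[...,1]<75)&(h[...,2]>170);m[:150]=0;m[215:]=0;m[:,:280]=0 if n=='old' else m[:,:280];
  for st,ce,mm in comps(m,4): 
     X=onz(a,*ce,.046)[:2];print(n,st,ce.round(1),(X@ex).round(4),(X@ey).round(4))
" 2>&1 | tail -30
```

```text
old [303 196   9   2   9] [307.  196.4] 0.5322 0.1053
old [386 203  14   6  63] [392.1 205.8] 0.5453 -0.1742
old [365 206   6   1   6] [367.5 206. ] 0.5319 -0.0949
old [372 207   9   2   9] [376.  207.4] 0.5315 -0.1229
old [334 209   4   4  14] [335.7 210.6] 0.5002 0.0051
old [360 209   6   5  19] [362.2 210.7] 0.5136 -0.0801
old [371 211   3   4   9] [372.1 212.4] 0.5131 -0.1127
new [218 150  45  30 428] [247.6 162.5] 0.6152 0.3201
new [482 150  57  20 618] [516.7 156.5] 0.7772 -0.5625
new [270 154  11  13  81] [274.8 159.4] 0.6401 0.2325
new [283 156   4   2   5] [284.8 156.2] 0.6564 0.2016
new [290 157  19   6  39] [298.8 159.3] 0.6533 0.1534
new [285 159   2   6   6] [285.8 161.5] 0.6388 0.1949
new [286 161   4  20  20] [287.5 170.5] 0.609 0.184
new [328 162   4   2   4] [329.5 162.8] 0.6574 0.0504
new [284 166   2   7   7] [284.4 169. ] 0.6125 0.195
new [268 171   9   5  23] [272.  173.3] 0.5914 0.2329
new [315 170   9   9  63] [319.2 174.2] 0.6131 0.0779
new [305 172   3  14  14] [305.9 178.5] 0.5916 0.119
new [356 172  48  23 340] [373.7 180.5] 0.6202 -0.103
new [213 175  43  12 202] [233.7 180.8] 0.5462 0.3535
new [340 176   6   5  20] [342.4 178.4] 0.6111 0.0001
new [278 181   5  12  14] [280.6 187.1] 0.5494 0.1963
new [312 181  11  13  99] [317.2 187.3] 0.5681 0.0774
new [284 182   5  12  15] [285.  188.6] 0.5469 0.1813
new [266 187   8   3  12] [269.7 187.9] 0.5412 0.2316
new [290 194   5   1   5] [292. 194.] 0.5325 0.1554
new [296 195   7   1   7] [299. 195.] 0.5328 0.1321
new [353 198  47  11 218] [376.3 203.4] 0.545 -0.1219
new [326 204  15  11 134] [332.7 209.3] 0.5032 0.0155
```

View pics/top34c.png

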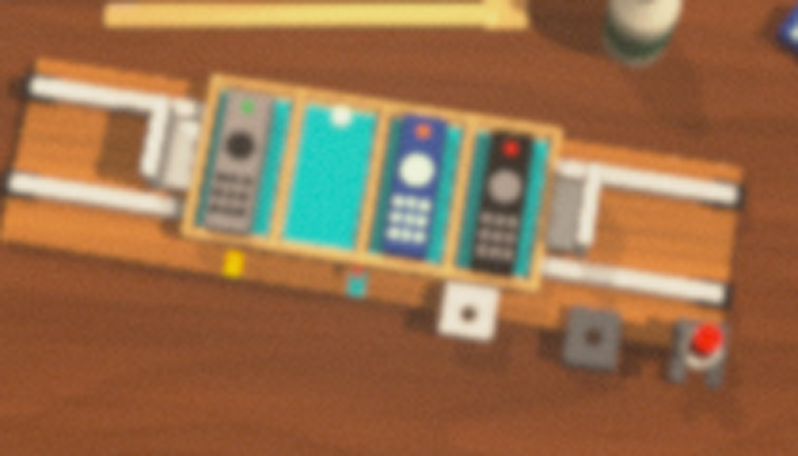

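View pics/side34.png

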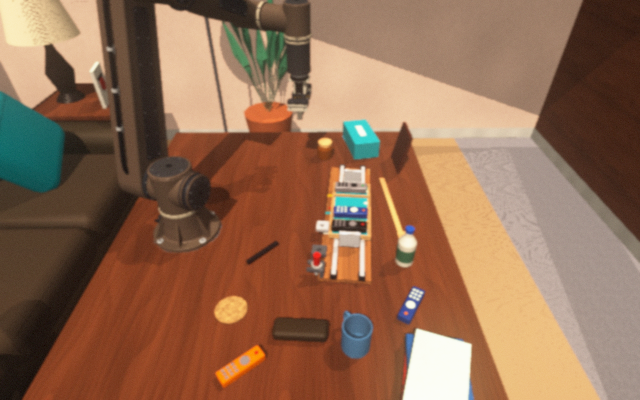

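```bash
python3 -c "
from h import *
ex=np.array([.9954,-.0958]);ey=np.array([.0958,.9954])
t=pickle.load(open('top_34.pkl','rb'));o=pickle.load(open('c0.pkl','rb'))['top']
for n,a,b in(('old',o,(315,155,343,205)),('new',t,(282,150,312,200))):
  x0,y0,x1,y1=b;m=masks(a)['teal'];k=np.zeros_like(m);k[y0:y1,x0:x1]=1
  st,ce,mm=max(comps(m&k,20),key=lambda q:q[0][4])
  W=np.array([onz(a,u,v,.046)[:2] for v,u in np.argwhere(mm)]).astype(np.float32);q=np.array(cv2.minAreaRect(W*1000)[0])/1000
  print(n,st,q@ex,q@ey)
print(r.get_state()['time_s'])
"
```

```text
old [318 164  22  36 559] 0.5940023289039611 0.04268380572280883
new [286 159  22  36 549] 0.5942381879241944 0.15163235718688964
58.5333
```

```bash
python3 -c "
from plant import r
print(r.close_job())"
```

```text
the job is handed in; nothing more can be done
None
```

The job is done and handed in at about 58.5 s of the 208 s allowed; no verdict was reported.

**What was done:**
- The grey, blue and black remotes lie face up on the lane floors, lamp ends towards the white dots. Grey is in the lane at y = +114 mm, blue at −38 mm and black at −114 mm. I found no white remote in either camera view.
- The pin was drawn from the bore and hangs upright by its collar in the fork.
- With that done, I pinched the right-hand tab, drew the caddy to the teal mark, let go and moved the arm clear.

**Last checks:**
- **Caddy:** the pointer stands at the teal mark. Travel measured about 109 mm in the top picture and about 109.7 mm by the arm reading. The force along the rail was close to zero there.
- **Remotes:** each met the floor at the height expected for lying flat, and the final pictures show them flat in their lanes.
- **Other things:** by eye, nothing else on the table looks moved.

**What went wrong or disagreed:**
- **Height reading:** the tool stood about 26 mm higher than its reading. I found this by touching the table with about 21 N and corrected for it. It had already cost three failed grasps on the grey remote.
- **Grey remote moved:** it shifted about 30 mm during the third failed grasp. That may have been the announced knock; I found it again and re-grasped it.
- **Lane length:** the visible teal floor measured about 117 mm rather than 134 mm in both views. The 125 mm remotes still went down to the floor.

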